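Load the drying oven and lock its bayonet hood

TASK

Load the drying oven: press down and twist the bayonet hood off and park it upright on the rubber mat, then stand every vial from the steel tray in an oven socket of its own, seated on the bottom. Refit the hood, press and twist it until it locks home, and push the dial thermometer from its stand through the hood's port until its hub rests on the port. Leave the other things on the bench where they are.

Things in the scene. Friction and masses are not known exactly. Their poses are not given: they have to be found in the camera images.
- oven: round drying oven fixed to the bench, 178 mm wide, teal with white rim. Origin on the bench under its middle; z up; -x towards its control panel. On top an aluminium bayonet collar (inside radius 69, outside 76 mm, top 105 mm above the bench); its inward lugs reach in to radius 58.5 mm, leaving two open notches, 50 degrees wide, at the oven's +x and -x. Inside: four vial sockets and a sprung seal ring
- seal (a joint): spring-loaded rubber seal ring inside the collar (radius 46 to 57 mm) on which the hood's rim rests; value in m, growing as it is pressed down: -0.004 unloaded (top 96 mm above the bench), 0 with the hood locked (92 mm), 0.009 at its stop (83 mm). It pushes up with about 4 N at -0.004, 8 N at 0, 16 N at 0.006, 19 N at 0.009
- socket0 (a point): middle of the inner floor of vial socket 0 (84 mm above the bench), 28 mm from the oven's middle towards its +x. Open aluminium tube, 24.8 mm inside, 30 mm outside, 20 mm deep, rim 104 mm above the bench. A gripper closing at right angles to the oven's radius has room for its fingers inside the collar; any socket may be used
- socket1 (a point): middle of the inner floor of vial socket 1 (84 mm above the bench), 28 mm from the oven's middle towards its +y. Open aluminium tube, 24.8 mm inside, 30 mm outside, 20 mm deep, rim 104 mm above the bench. A gripper closing at right angles to the oven's radius has room for its fingers inside the collar; any socket may be used
- socket2 (a point): middle of the inner floor of vial socket 2 (84 mm above the bench), 28 mm from the oven's middle towards its -x. Open aluminium tube, 24.8 mm inside, 30 mm outside, 20 mm deep, rim 104 mm above the bench. A gripper closing at right angles to the oven's radius has room for its fingers inside the collar; any socket may be used
- socket3 (a point): middle of the inner floor of vial socket 3 (84 mm above the bench), 28 mm from the oven's middle towards its -y. Open aluminium tube, 24.8 mm inside, 30 mm outside, 20 mm deep, rim 104 mm above the bench. A gripper closing at right angles to the oven's radius has room for its fingers inside the collar; any socket may be used
- hood: the oven's bayonet cover (origin mid lower rim, axes as hood_grip). Two ears at its +y and -y, out to radius 65 mm, 28 mm wide, 2 to 8 mm above the rim. Locked: rim 92 mm above the bench, bar along the oven's x (either way round). To free: press down 6 mm (4 clears the lugs' ribs, 9 is the stop; 13 N), turn 80 to 100 degrees counter-clockwise from above (bar along oven's y, ears in notches), lift
- hood_grip (a point): middle of the hood's black grip bar, 71 mm above the rim; x along the bar, z up. White domed hood, loose, 0.25 kg, 110 mm wide, 57 mm tall; bar 50 long (x), 14 thick (y), 29 mm tall, 57 to 85 mm above the rim. To lock: lower with bar along the oven's y (8 degrees, 2 mm), press the rim to 86 mm above the bench, turn 90 degrees clockwise from above, let it rise: this point is then at 163 mm; play 4 degrees, 3 mm
- hood_port (a point): middle of the upper rim of the thermometer port, an upright steel tube on the hood's top, 28 mm along the hood's +x and 28 mm along its +y from its axis, 3 mm below hood_grip. Hole 9 mm wide, right through into the chamber; tube 18 mm outside, 11 mm proud of the hood's top. Axes as the hood
- thermometer: dial thermometer, loose, 60 g, upright in its stand at the start; origin at the stem's lower tip, 89 mm below the middle of the dial head, z up along the stem
- dial (a point): middle of the thermometer's dial head, a steel disc 36 mm across and 14 mm thick, face up. Below it a hub 14 mm wide and 16 mm tall, then a straight stem 5 mm thick and 66 mm long with a tapered tip. z up along the stem. The hub's underside, which comes to rest on the port's rim, is 23 mm below this point
- stand: bench stand of the thermometer, fixed: round foot 64 mm across with an upright grey tube 22 mm wide, its rim 80 mm above the bench, hole 10 mm. Origin on the bench under the middle. The thermometer's hub rests on its rim
- tray: shallow square steel sample tray, fixed, 180 mm square, inner floor 4 mm and rim 14 mm above the bench. Origin on the bench under its middle
- vial0_mid (a point): brown glass sample vial with a crimped aluminium cap, 22 mm across (cap 20.6 mm), 48 mm tall, 18 to 35 g, loose, standing in the tray at the start. The point is its middle, 24 mm above its foot; z up. It may be absent
- vial1_mid (a point): brown glass sample vial with a crimped aluminium cap, 22 mm across (cap 20.6 mm), 48 mm tall, 18 to 35 g, loose, standing in the tray at the start. The point is its middle, 24 mm above its foot; z up. It may be absent
- vial2_mid (a point): brown glass sample vial with a crimped aluminium cap, 22 mm across (cap 20.6 mm), 48 mm tall, 18 to 35 g, loose, standing in the tray at the start. The point is its middle, 24 mm above its foot; z up. It may be absent
- vial3_mid (a point): brown glass sample vial with a crimped aluminium cap, 22 mm across (cap 20.6 mm), 48 mm tall, 18 to 35 g, loose, standing in the tray at the start. The point is its middle, 24 mm above its foot; z up. It may be absent
- mat: square black rubber mat, fixed, 170 mm square, top 3 mm above the bench: the place to put the hood down. Origin on the bench under its middle
- reagent: brown glass jar with a teal lid, 64 mm wide, 130 mm tall. Not part of the job; to be left alone. Origin at its underside
- solvent: clear glass bottle with a teal cap, 56 mm wide, 120 mm tall. Not part of the job; to be left alone. Origin at its underside
- beaker: empty glass beaker, 60 mm wide, 60 mm tall. Not part of the job; to be left alone. Origin at its underside
- cap_tin: low closed metal tin, 48 mm wide, 30 mm tall. Not part of the job; to be left alone. Origin at its underside
- spatula: steel spatula lying on the bench, 148 mm long along its x. Not part of the job; to be left alone. Origin at its underside
- pen: grey pen lying on the bench, 130 mm long along its x, 10 mm thick. Not part of the job; to be left alone. Origin at its underside

How it is judged:
By the outcome, as a careful person would: the job done as asked, in the order asked, and still so for the second after the job is handed in, with the robot touching nothing.
Of vial0, vial1, vial2, vial3 only 2 to 4 are there at a start; the rules pass over those that are not, and their reading is None.
At some moment in a run one of hood may be knocked a few centimetres aside while the robot is not near it.
It also fails if it takes over 208 s, if anything falls off the work surface, if the arm or the gripper's body presses on something with over 40 N, if the wrist force passes 120 N, or if a joint passes its speed limit or range.

ROBOT

A 6-joint arm with a two-finger parallel gripper is mounted at the origin on the work surface. World frame = base frame: x ahead of the robot, y to its left, z up, the work surface at z = 0. Lengths are in m, angles in degrees, forces in N, time in s.
With the tool pointing down it reaches from about 0.25 to 0.725 m from the base axis. Payload 9.7 kg.
Tool frame: the origin (TCP) lies between the finger pads; the fingertips stand 11 mm ahead of it and the grasp point (between the pads) lies 8 mm behind it; z points along the fingers, x is the direction in which the jaws open and shut, and the axes are right-handed (so a half turn about z gives the same grasp; the last joint's range is limited). The gripper opens to 85 mm and grips with 20 to 120 N. Pads are 22 mm wide; open, the fingers measure 114 mm over their backs; the gripper's body (76 mm by 85 mm) begins 54 mm behind the grasp point. The pads swing forward as they close: fully open they stand 13 mm farther back than shut.
Start: joints at [77.063, 4.979, 10.078, 95.1, 0, 90], TCP at [0.123, 0.536, 0.242] pointing down, gripper open.
Joint ranges: [-179.16, 179.16], [-48.56, 103.87], [-65.8, 70.77], [-126.05, 130.52], [-82.76, 87.17], [-180, 180]. Speed limits (degrees/s): [127.2, 127.2, 147.25, 180, 180, 180].

INTERFACE

Orientations are given as [roll, pitch, yaw] about the fixed x, y, z axes, in that order (R = Rz(yaw) Ry(pitch) Rx(roll)).
In Python, from workcell import get_obs, camera, job_done, spotter gives the robot as it stands.
- The arm moves only by the tool play_rows, never from a script. Its argument "rows" is a list of rows, each a list of 3 entries, a list of its own where there are three numbers: the closure, from 0 (fully open) to 1 (shut), then the shift along the tool's x, y, z in cm, then the turn, a rotation vector about the tool's x, y, z in degrees. In form: [[claw, [x, y, z], [wx, wy, wz]], ...]. A call has 1 to 12 rows; each row shifts and turns the pose as measured when the row begins, along the tool's axes as they then stand; what a row does not reach is not made up. A row lasts 1/10 s, in which the tool goes at most 50 mm and 8.59 degrees, less where a joint would pass 70% of its speed; a pose out of reach is approached as far as the arm can. A call is refused whole if a number of a shift passes 5 or a number of a turn 8.59, either way. A call with a gripper value outside its range is refused whole. The fingers move at their own pace and stop on an object; "newtons" is the grip in N (left out, the last holds). Time passes only in rows, so rows that do not move let the fingers close. It gives the time, the measured TCP pose, the force and the opening at its end, in the units of the state.
- get_obs(): the state, without advancing time (a new reading comes with each control period).
- camera(name): name is "scene" or "side" or "wrist"; returns a dict with "img" (420x560x3 uint8, red, green, blue), "intrinsics" (3x3 intrinsics, pixels), "k1" (the pictures are not rectified: a ray, as slopes to the right and down, at radius r is drawn at 1 + k1 r^2 times it, then the intrinsics apply), "xyz" and "orientation" of the camera in the world. Camera axes: x right, y down, z forward; pixel columns grow to the right and rows downward; lengths in m; the calibration is good to about 2 mm. A picture is of the moment at which its call begins. There is no depth.
- job_done(): hands the job in, once; it reports no verdict.
Trained networks look in a picture, given as the dict that the camera call returned (one of the last four; its "shot" number tells which), for a name from the list of things; names that differ only in an ending like _2 or _b are one class to them, and where a whole thing is asked for, a point or a joint stands for the part that bears it (a point fixed in the world has none). Each returns a list of dicts, best first, with "confidence" (0 to 1); they miss things now and then, are a little off and sometimes report something else, mostly with a low value. They report only what shows in the picture. A call takes as long as a camera call.
- spotter.spot_in(picture, thing): "point" ([x, y, z] in m, in world coordinates, good to about 4 mm: the middle of the surface that is visible of it).
- spotter.trace(picture, thing): "pixels" (420x560 bool, what is visible of it).
The state is a dict: "time": time; "q": joint angles; "qd": joint speeds; "joint_efforts": joint torques, N m; "ee_pos": TCP position; "tcp_rot": TCP orientation; "wrist_force": force on the tool from outside, world axes, zero at the start; "torque": the same for the moment, N m; "opening": finger opening in m.
Only numpy, scipy, OpenCV 4.12 (cv2) and the standard library are available. Lean on these libraries where they do the work, as an engineer would, in place of code of your own. Each camera call takes 0.05 s, during which the arm holds its last target.

## Working session

There is one attempt and no reset: what is moved stays moved. The work goes in short steps, Python scripts to look and compute and a tool call to move; the robot and the scene stay as the last step left them, time stands still between calls to the robot, and variables do not carry over. Pictures are saved under pics/ and viewed, and the job is handed in when it is done.

Besides the shell and the picture viewer there is one more tool, called after "Call:" as name(argument=value, ...) on one line, values as JSON. play_rows: Moves the arm, as the interface text tells. Its arguments: {"type":"object","properties":{"rows":{"type":"array","items":{"type":"array"}},"newtons":{"type":"number"}},"required":["rows"]}

```bash
ls; mkdir -p pics; cat > h.py <<'E'
import numpy as np, cv2
from workcell import get_obs, camera, job_done, spotter
from scipy.spatial.transform import Rotation as R
def save(p,n): cv2.imwrite('pics/'+n, cv2.cvtColor(p['img'],cv2.COLOR_RGB2BGR))
def campose(p):
    o=np.array(p['orientation'])
    Rm=o if o.shape==(3,3) else R.from_euler('xyz',o,degrees=True).as_matrix()
    return Rm,np.array(p['xyz'])
def ray(p,u,v):
    K=np.array(p['intrinsics']);k=p['k1']
    d=cv2.undistortPoints(np.array([[[u,v]]],float),K,np.array([k,0,0,0.]))[0,0]
    Rm,t=campose(p); r=Rm@np.array([d[0],d[1],1]); return t,r/np.linalg.norm(r)
def atz(p,u,v,z):
    t,r=ray(p,u,v); return t+r*(z-t[2])/r[2]
def proj(p,X):
    K=np.array(p['intrinsics']);Rm,t=campose(p);c=Rm.T@(np.array(X)-t)
    a=c[:2]/c[2]; a=a*(1+p['k1']*(a@a)); return K[:2,:2]@a+K[:2,2]
def tri(obs):
    A=np.zeros((3,3));b=np.zeros(3)
    for p,u,v in obs:
        t,r=ray(p,u,v);P=np.eye(3)-np.outer(r,r);A+=P;b+=P@t
    return np.linalg.solve(A,b)
def st():
    o=get_obs();print('t',round(o['time'],2),'pos',np.round(o['ee_pos'],4),'rot',np.round(o['tcp_rot'],2),'F',np.round(o['wrist_force'],1),'op',round(o['opening'],4),'q',np.round(o['q'],1));return o
E
python3 - <<'E'
from h import *
st()
for n in ['scene','side','wrist']:
    p=camera(n);save(p,n+'0.png');print(n,p['shot'],p['xyz'],p['orientation'],p['k1'],np.array(p['intrinsics']).tolist())
    for th in ['oven','hood','hood_grip','hood_port','thermometer','dial','stand','tray','vial0_mid','mat','reagent','solvent','beaker','cap_tin','spatula','pen']:
        r=spotter.spot_in(p,th)
        print(th,[(np.round(x['point'],3).tolist(),round(x['confidence'],2)) for x in r][:6])
st()
E
```

```text
pics
t 0.0 pos [0.1231 0.5358 0.2416] rot [-1.800e+02  8.000e-02  7.706e+01] F [-0.2 -0.5 -0. ] op 0.0855 q [77.1  5.  10.  95.1  0.  90. ]
scene 1 [1.06094067 0.77534831 0.85669197] [-130.32461587   -0.23606455  148.05609746] -0.14533240309251844 [[535.5441732095308, 0.0, 282.0487246076379], [0.0, 535.5441732095308, 213.08566262761374], [0.0, 0.0, 1.0]]
oven [([0.633, 0.087, 0.077], 0.7), ([0.683, 0.363, 0.01], 0.38)]
hood [([0.608, 0.049, 0.145], 0.55), ([0.435, 0.338, 0.034], 0.47), ([0.764, 0.059, 0.095], 0.38)]
hood_grip [([0.609, 0.054, 0.144], 0.8)]
hood_port [([0.608, 0.05, 0.147], 0.93)]
thermometer [([0.668, -0.19, 0.11], 0.53)]
dial [([0.632, 0.082, 0.078], 0.73), ([0.67, -0.188, 0.115], 0.43), ([0.429, 0.252, 0.041], 0.33)]
stand [([0.669, -0.182, 0.009], 0.74), ([0.438, 0.338, 0.037], 0.31)]
tray [([0.466, 0.288, 0.0], 0.77), ([0.647, 0.193, 0.041], 0.47)]
vial0_mid [([0.671, -0.186, 0.112], 0.74), ([0.428, 0.25, 0.043], 0.68)]
mat [([0.633, 0.089, 0.076], 0.61), ([0.473, -0.267, 0.003], 0.55)]
reagent [([0.763, 0.056, 0.092], 0.78), ([0.633, 0.087, 0.076], 0.17)]
solven
[... 1120 characters left out ...]
43, 0.328, 0.03], 0.24)]
spatula [([0.364, -0.082, 0.007], 0.63), ([0.675, 0.346, 0.005], 0.39)]
pen [([0.676, 0.349, 0.01], 0.44), ([0.734, 0.024, 0.082], 0.18)]
wrist 3 [0.04696314 0.55395009 0.37397676] [1.62340692e+02 6.19310700e-02 7.71260424e+01] -0.0777756480090448 [[357.1127657582853, 0.0, 279.14984880768947], [0.0, 357.1127657582853, 209.16226698734187], [0.0, 0.0, 1.0]]
oven []
hood []
hood_grip []
hood_port []
thermometer []
dial []
stand []
tray [([0.388, 0.348, 0.007], 0.7)]
vial0_mid []
mat []
reagent []
solvent []
beaker []
cap_tin []
spatula []
pen []
t 2.55 pos [0.1231 0.536  0.2423] rot [-180.      0.     77.06] F [ 0.8  1.  -0.3] op 0.0854 q [77.1  5.  10.1 95.1  0.  90. ]
```

View images.

View pics/scene0.png

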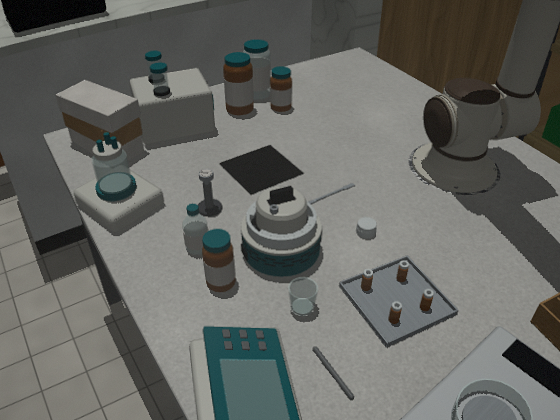

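View pics/side0.png

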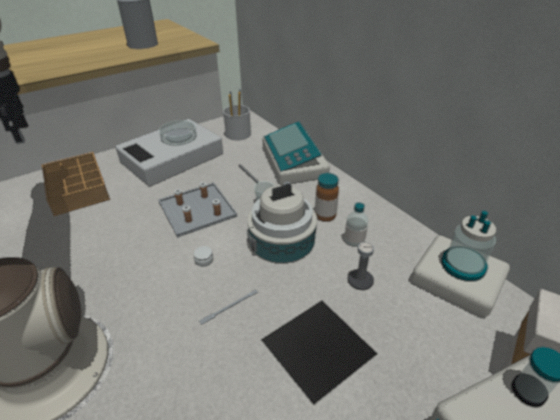

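View pics/wrist0.png

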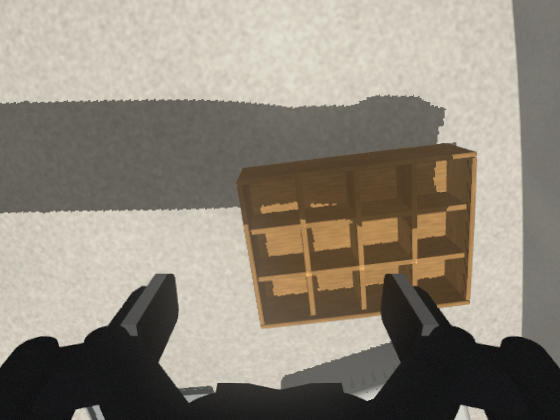

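```bash
python3 - <<'E'
from h import *
a=cv2.imread('pics/scene0.png');b=cv2.imread('pics/side0.png')
c=np.hstack([cv2.resize(a[165:285,225:335],None,fx=3.6,fy=3.6,interpolation=2),cv2.resize(b[175:275,235:335],None,fx=4,fy=4,interpolation=2)[:400].repeat(1,0)[:400] if 0 else cv2.resize(b[170:277,235:335],(400,432),interpolation=2)])
print(c.shape);cv2.imwrite('pics/z0.png',c)
p=camera('scene');q=camera('side')
X=tri([(p,281,194),(q,283,191)]);print(X,proj(p,X),proj(q,X))
E
```

```text
(432, 796, 3)
[0.59637794 0.02799388 0.16225529] [280.10554946 193.95589127] [282.23051259 191.03940592]
```

View pics/z0.png

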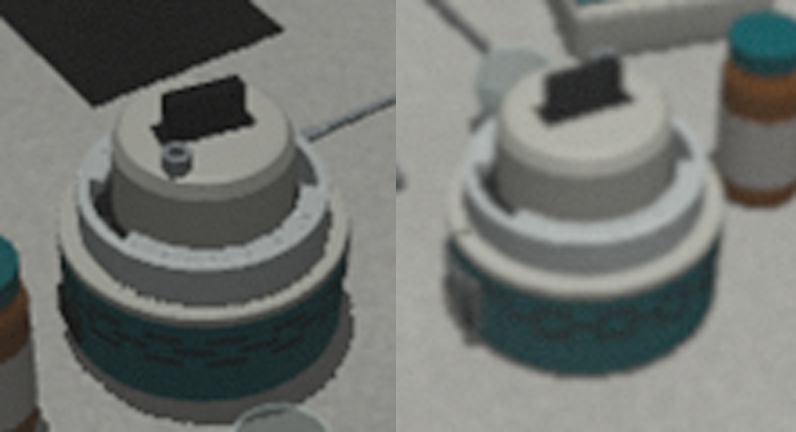

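Call:
play_rows(rows=[[0,[-3.1,3.8,-0.7],[0,0,0]],[0,[-3.1,3.8,-0.7],[0,0,0]],[0,[-3.1,3.8,-0.7],[0,0,0]],[0,[-3.1,3.8,-0.7],[0,0,0]],[0,[-3.1,3.8,-0.7],[0,0,0]],[0,[-3.1,3.8,-0.7],[0,0,0]],[0,[-3.1,3.8,-0.7],[0,0,0]],[0,[-3.1,3.8,-0.7],[0,0,0]],[0,[-3.1,3.8,-0.7],[0,0,0]],[0,[-3.1,3.8,-0.7],[0,0,0]],[0,[-3.1,3.8,-0.7],[0,0,0]],[0,[-3.1,3.8,-0.7],[0,0,0]]])

```text
time: 3.85
ee_pos: [0.4863, 0.0678, 0.3271]
tcp_rot: [179.8, -0.0, 77.7]
wrist_force: [0.8, 1.0, -0.5]
opening: 0.0856
```

```bash
python3 - <<'E'
from h import *
st();p=camera('wrist');save(p,'w1.png');print(campose(p));st()
E
```

```text
t 3.85 pos [0.4863 0.0678 0.3271] rot [ 1.7976e+02 -4.0000e-02  7.7650e+01] F [ 0.8  1.  -0.5] op 0.0856 q [  8.   -0.5  14.  104.3  -0.   20.3]
(array([[ 2.12776255e-01,  9.29821715e-01,  3.00262956e-01],
       [ 9.77100873e-01, -2.02359102e-01, -6.57622843e-02],
       [-3.86258027e-04,  3.07379849e-01, -9.51586822e-01]]), array([0.4094067 , 0.0849217 , 0.45849301]))
t 3.9 pos [0.4897 0.0631 0.3267] rot [1.7967e+02 8.0000e-02 7.7460e+01] F [-1.9 -2.6 -2.4] op 0.0853 q [  7.5  -0.2  14.3 104.2  -0.2  20. ]
```

View pics/w1.png

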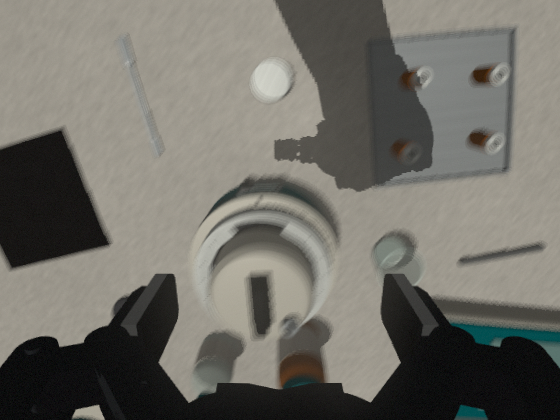

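```bash
python3 - <<'E'
from h import *
a=cv2.imread('pics/w1.png')
c=cv2.resize(a[165:345,170:350],None,fx=3.3,fy=3.3,interpolation=2);cv2.imwrite('pics/z1.png',c)
E
```

```text
(no output)
```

View pics/z1.png

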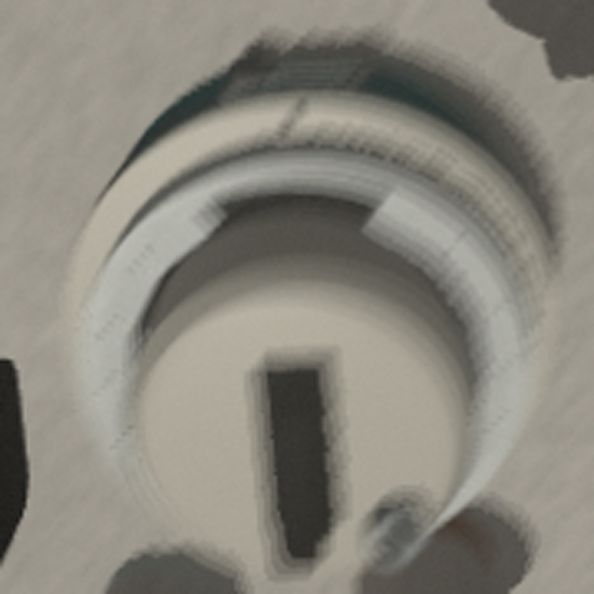

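Call:
play_rows(rows=[[0,[-0.6,3,0],[0,0,0]],[0,[-0.6,3,0],[0,0,0]],[0,[0,2,0],[0,0,0]],[0,[0,0,0],[0,0,0]],[0,[0,0,0],[0,0,0]],[0,[0,0,0],[0,0,0]]])

```text
time: 4.5
ee_pos: [0.5686, 0.0287, 0.3266]
tcp_rot: [179.7, 0.1, 77.1]
wrist_force: [-0.8, 0.3, 0.8]
opening: 0.0853
```

```bash
python3 - <<'E'
from h import *
st();p=camera('wrist');save(p,'w2.png');st()
a=cv2.imread('pics/w2.png')
c=cv2.resize(a[120:320,170:370],None,fx=3,fy=3,interpolation=2);cv2.imwrite('pics/z2.png',c)
import pickle;pickle.dump(p,open('w2.pkl','wb'))
E
```

```text
t 4.5 pos [0.5686 0.0287 0.3266] rot [1.7972e+02 9.0000e-02 7.7060e+01] F [-0.8  0.3  0.8] op 0.0853 q [  3.   10.5  25.8 105.1  -0.2  15.9]
t 4.55 pos [0.5684 0.0288 0.3268] rot [1.7971e+02 9.0000e-02 7.7070e+01] F [ 0.8 -0.2  0. ] op 0.0856 q [  3.   10.5  25.8 105.1  -0.2  15.9]
```

View pics/z2.png

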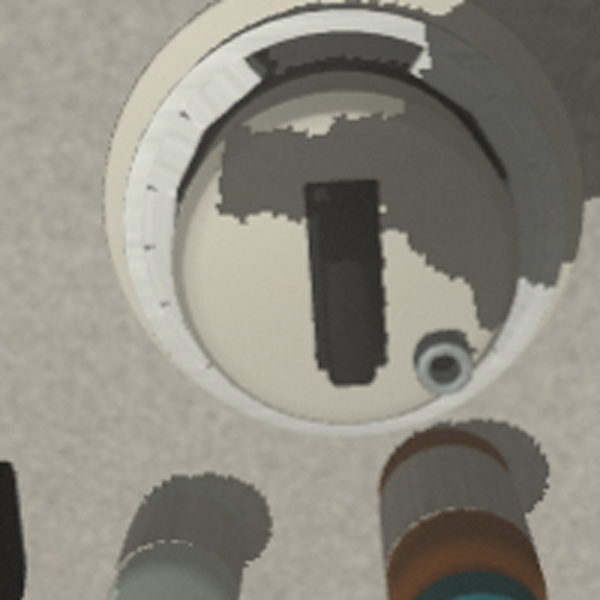

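View pics/w2.png

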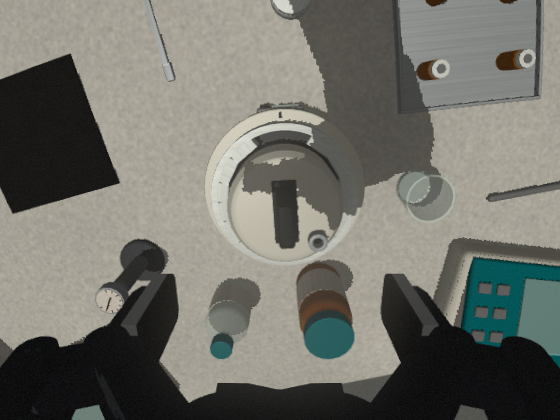

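```bash
python3 - <<'E'
from h import *
import pickle
p=pickle.load(open('w2.pkl','rb'))
f=lambda u,v:(170+u/3,120+v/3)
z=.177
L=[atz(p,*f(*x),z) for x in [(305,185),(320,368),(378,180),(386,355)]]
d1=L[1]-L[0];d2=L[3]-L[2]
print('dir',np.degrees(np.arctan2(d1[1],d1[0])),np.degrees(np.arctan2(d2[1],d2[0])),np.round(L,3))
port=atz(p,*f(443,367),.160);print('port',port)
n=[atz(p,*f(*x),.105) for x in [(262,72),(418,68)]];print('notch',n)
for th in [-8,-6,-4,-2,0]:
    c=port[:2]-R.from_euler('z',th,degrees=True).as_matrix()[:2,:2]@np.array([.028,.028]);print(th,c)
def draw(c,th,ct,name):
    img=cv2.cvtColor(p['img'],cv2.COLOR_RGB2BGR)
    big=cv2.resize(img[100:320,170:390],None,fx=2.7,fy=2.7,interpolation=2)
    def poly(pts,col,closed=True):
        q=np.array([(proj(p,x)-[170,100])*2.7 for x in pts]);cv2.polylines(big,[q.astype(np.int32)],closed,col,1)
    t=np.radians(np.arange(0,361,4))
    for r,col in [(.076,(0,0,255)),(.069,(0,255,0))]:
        poly([[ct[0]+r*np.cos(a),ct[1]+r*np.sin(a),.105] for a in t],col)
    Rm=R.from_euler('z',th,degrees=True).as_matrix()
    C=np.array([c[0],c[1],0])
    poly([C+Rm@np.array([x,y,.177]) for x,y in [(.025,.007),(-.025,.007),(-.025,-.007),(.025,-.007)]],(255,0,0))
    poly([C+Rm@np.array([.028+.009*np.cos(a),.028+.009*np.sin(a),.16]) for a in t],(255,0,255))
    for s in (-25,25,155,205):
        a=np.radians(s)
        poly([np.array([ct[0],ct[1],.105])+Rm@np.array([r*np.cos(a),r*np.sin(a),0]) for r in (.0585,.076)],(0,255,255),False)
    cv2.imwrite('pics/'+name,big)
th=(np.degrees(np.arctan2(d1[1],d1[0]))+np.degrees(np.arctan2(d2[1],d2[0])))/2
c=port[:2]-R.from_euler('z',th,degrees=True).as_matrix()[:2,:2]@np.array([.028,.028])
print(th,c)
draw(c,th,c,'d2.png')
E
```

```text
dir -8.676027572308652 -9.490044593850756 [[0.556 0.025 0.177]
 [0.609 0.017 0.177]
 [0.559 0.045 0.177]
 [0.609 0.036 0.177]]
port [0.62413286 0.05167601 0.16      ]
notch [array([0.53249451, 0.01469286, 0.105     ]), array([0.54257938, 0.06482573, 0.105     ])]
-8 [0.59250851 0.02784535]
-6 [0.59335945 0.02675619]
-4 [0.59424789 0.0256974 ]
-2 [0.59517273 0.02467025]
0 [0.59613286 0.02367601]
-9.083036083079705 [0.59206373 0.02844735]
```

View pics/d2.png

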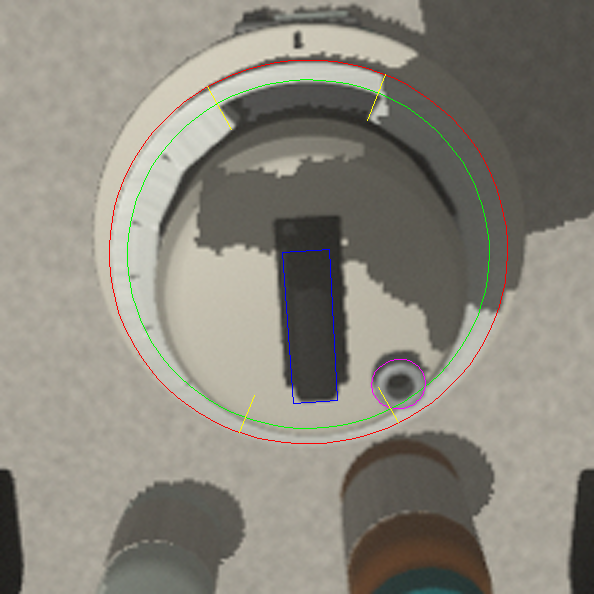

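```bash
cat >> h.py <<'E'
def go(x,y,z,yaw=None):
    o=st();Rm=R.from_euler('xyz',o['tcp_rot'],degrees=True)
    yaw=o['tcp_rot'][2] if yaw is None else yaw
    d=Rm.inv().apply(np.array([x,y,z])-o['ee_pos'])*100
    T=R.from_euler('xyz',[180,0,yaw],degrees=True)
    w=np.degrees((Rm.inv()*T).as_rotvec())
    print('shift cm',np.round(d,2),'norm',round(np.linalg.norm(d),2),'turn',np.round(w,2))
E
python3 - <<'E'
from h import *
go(.593,.028,.163,80.5)
E
```

```text
t 4.55 pos [0.5684 0.0288 0.3268] rot [1.7971e+02 9.0000e-02 7.7070e+01] F [ 0.8 -0.2  0. ] op 0.0856 q [  3.   10.5  25.8 105.1  -0.2  15.9]
shift cm [ 0.5   2.34 16.4 ] norm 16.57 turn [ 0.29  0.09 -3.43]
```

Call:
play_rows(rows=[[0,[0.5,2.3,3],[0.3,0,-3.4]],[0,[0,0,3.5],[0,0,0]],[0,[0,0,3.5],[0,0,0]],[0,[0,0,3],[0,0,0]],[0,[0,0,0],[0,0,0]],[0,[0,0,0],[0,0,0]],[0,[0,0,0],[0,0,0]]])

```text
time: 5.25
ee_pos: [0.5899, 0.0316, 0.1998]
tcp_rot: [179.5, -0.0, 80.9]
wrist_force: [0.5, 0.2, -0.6]
opening: 0.0852
```

```bash
python3 - <<'E'
from h import *
go(.593,.028,.163,80.5)
p=camera('wrist');save(p,'w3.png')
E
```

```text
t 5.25 pos [0.5899 0.0316 0.1998] rot [ 1.7953e+02 -3.0000e-02  8.0880e+01] F [ 0.5  0.2 -0.6] op 0.0852 q [ 3.1  9.5 10.3 90.4 -0.1 12.2]
shift cm [-0.31  0.34  3.68] norm 3.71 turn [ 0.47 -0.03  0.38]
```

View pics/w3.png

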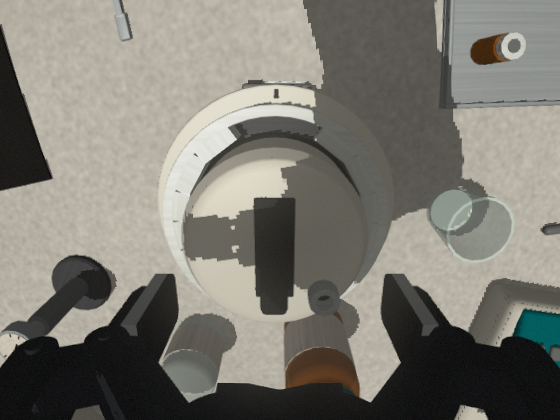

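Call:
play_rows(newtons=100, rows=[[0,[-0.3,0.4,1.8],[0.4,0,0.2]],[0,[0,0,1.7],[0,0,0]],[0,[0,0,0.2],[0,0,0]],[0,[0,0,0],[0,0,0]],[1,[0,0,0],[0,0,0]],[1,[0,0,0],[0,0,0]],[1,[0,0,0],[0,0,0]],[1,[0,0,0],[0,0,0]],[1,[0,0,0],[0,0,0]],[1,[0,0,0],[0,0,0]],[1,[0,0,0],[0,0,0]]])

```text
time: 6.4
ee_pos: [0.5974, 0.0275, 0.1671]
tcp_rot: [179.4, -0.2, 80.7]
wrist_force: [0.2, 0.7, -2.1]
opening: 0.0117
```

```bash
python3 - <<'E'
from h import *
st()
p=camera('wrist');save(p,'w4.png')
E
```

```text
t 6.4 pos [0.5974 0.0275 0.1671] rot [ 1.7939e+02 -1.6000e-01  8.0660e+01] F [ 0.2  0.7 -2.1] op 0.0117 q [ 2.6 10.1  7.4 86.7  0.  12. ]
```

View pics/w4.png

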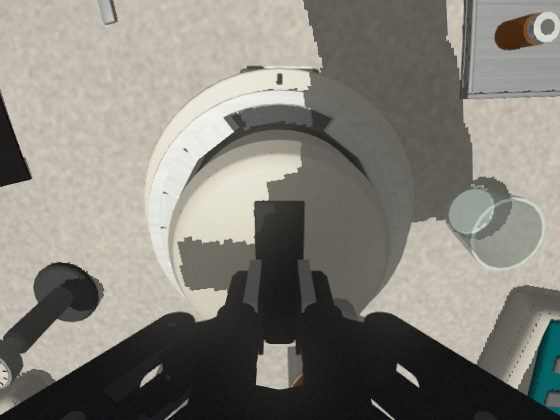

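Call:
play_rows(rows=[[1,[0,0,0.4],[0,0,0]],[1,[0,0,0.3],[0,0,0]],[1,[0,0,0],[0,0,0]],[1,[0,0,0],[0,0,0]]])

```text
time: 6.85
ee_pos: [0.5974, 0.0274, 0.1643]
tcp_rot: [179.1, -0.2, 80.7]
wrist_force: [-3.1, 0.1, 9.3]
opening: 0.012
```

Call:
play_rows(rows=[[1,[0,0,0.4],[0,0,0]],[1,[0,0,0.4],[0,0,0]],[1,[0,0,0.4],[0,0,0]]])

```text
time: 7.15
ee_pos: [0.5975, 0.0275, 0.1578]
tcp_rot: [178.8, -0.3, 80.7]
wrist_force: [-7.5, -0.4, 37.6]
opening: 0.0123
```

Call:
play_rows(rows=[[1,[0,0,-0.3],[0.6,0,0]],[1,[0,0,0],[0,0,-5]],[1,[0,0,0],[0,0,-6]]])

```text
time: 7.45
ee_pos: [0.5995, 0.0275, 0.1649]
tcp_rot: [178.9, -0.2, 91.8]
wrist_force: [9.0, -0.8, -4.9]
opening: 0.012
```

```bash
python3 - <<'E'
from h import *
st()
p=camera('wrist');save(p,'w5.png')
E
```

```text
t 7.45 pos [0.5995 0.0275 0.1649] rot [ 1.7891e+02 -1.7000e-01  9.1770e+01] F [ 9.  -0.8 -4.9] op 0.012 q [ 2.6  9.9  6.9 86.   0.2  0.8]
```

View pics/w5.png

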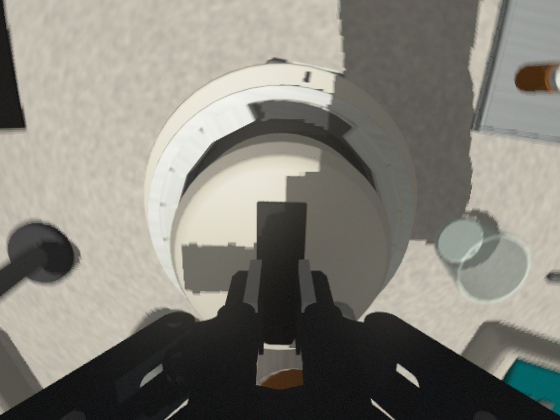

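Call:
play_rows(rows=[[1,[0,0,0.4],[0,0,-6]],[1,[0,0,0.3],[0,0,-8]],[1,[0,0,0.2],[0,0,-8]],[1,[0,0,0.2],[0,0,-8]]])

```text
time: 7.9
ee_pos: [0.5996, 0.0266, 0.1667]
tcp_rot: [178.3, 0.6, 122.3]
wrist_force: [-11.9, 0.9, 15.5]
opening: 0.0114
```

```bash
python3 - <<'E'
from h import *
st()
p=camera('wrist');save(p,'w6.png')
p=camera('side');save(p,'s6.png')
a=cv2.imread('pics/s6.png');cv2.imwrite('pics/s6z.png',cv2.resize(a[130:280,200:350],None,fx=4,fy=4,interpolation=2))
E
```

```text
t 7.9 pos [0.5996 0.0266 0.1667] rot [178.31   0.59 122.28] F [-11.9   0.9  15.5] op 0.0114 q [  2.4   9.2   6.4  85.4   0.3 -29.9]
```

View pics/w6.png

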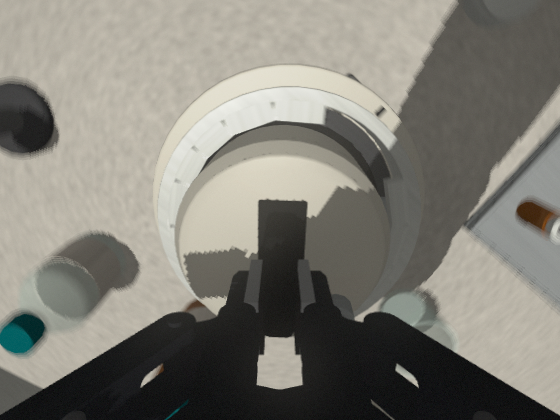

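View pics/s6z.png

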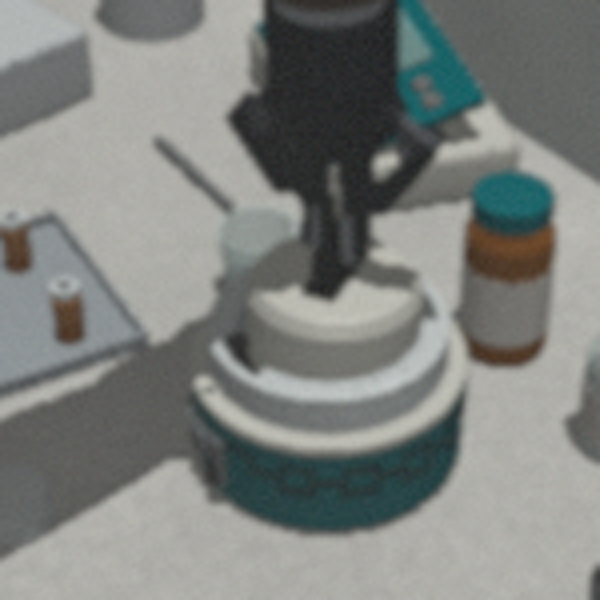

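Call:
play_rows(rows=[[1,[0,0,0.3],[0,0,-8]],[1,[0,0,0.3],[0,0,-8]],[1,[0,0,0.2],[0,0,-8]],[1,[0,0,0.2],[0,0,-8]]])

```text
time: 8.4
ee_pos: [0.5971, 0.0281, 0.1662]
tcp_rot: [178.5, 1.5, 155.0]
wrist_force: [-8.1, 1.0, 15.1]
opening: 0.0109
```

```bash
python3 - <<'E'
from h import *
go(.597,.0275,.165,171)
E
```

```text
t 8.4 pos [0.5971 0.0281 0.1662] rot [178.52   1.51 155.04] F [-8.1  1.  15.1] op 0.0109 q [  2.4   8.6   5.6  85.    0.6 -62.6]
shift cm [-0.01 -0.06  0.12] norm 0.14 turn [  1.26   1.7  -15.94]
```

Call:
play_rows(rows=[[1,[0,0,0.2],[0.5,0.6,-8]],[1,[0,0,0.1],[0.5,0.6,-7]],[1,[0,0,0],[0,0,0]]])

```text
time: 8.7
ee_pos: [0.5972, 0.028, 0.1694]
tcp_rot: [179.6, 0.9, 170.8]
wrist_force: [-3.6, -0.7, 7.7]
opening: 0.0113
```

```bash
python3 - <<'E'
from h import *
go(.597,.0275,.165,171)
p=camera('wrist');save(p,'w7.png')
p=camera('side');save(p,'s7.png')
a=cv2.imread('pics/s7.png');cv2.imwrite('pics/s7z.png',cv2.resize(a[130:280,200:350],None,fx=4,fy=4,interpolation=2))
E
```

```text
t 8.7 pos [0.5972 0.028  0.1694] rot [179.65   0.86 170.79] F [-3.6 -0.7  7.7] op 0.0113 q [  2.6   9.8   7.3  86.6   0.2 -78.2]
shift cm [ 0.01 -0.06  0.44] norm 0.44 turn [ 0.35  0.86 -0.2 ]
```

View pics/w7.png

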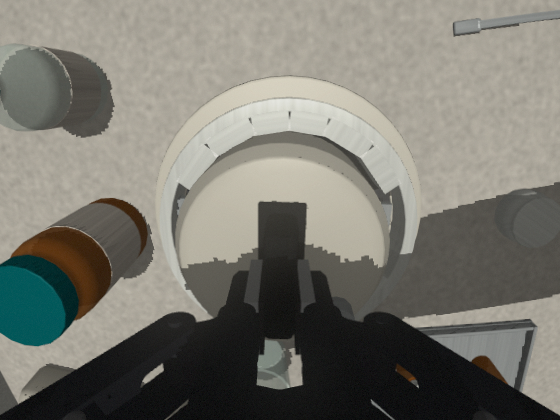

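View pics/s7z.png

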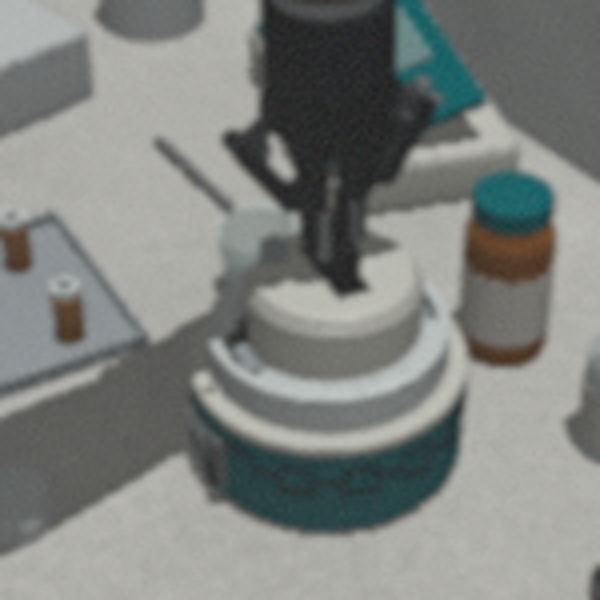

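Call:
play_rows(rows=[[1,[0,0,-0.5],[0.3,0.8,0]],[1,[0,0,-0.6],[0,0,0]],[1,[0,0,-0.8],[0,0,0]]])

```text
time: 9.1
ee_pos: [0.5971, 0.0289, 0.1892]
tcp_rot: [179.8, 0.1, 170.6]
wrist_force: [0.4, 0.7, -2.3]
opening: 0.0114
```

```bash
python3 - <<'E'
from h import *
p=camera('scene');q=camera('side')
for P,n in((p,'scene'),(q,'side')):
    m=spotter.trace(P,'mat')[0]
    print(n,m['confidence'])
    c,_=cv2.findContours(m['pixels'].astype(np.uint8),0,2);c=max(c,key=cv2.contourArea)
    a=cv2.approxPolyDP(c,5,True)[:,0]
    W=np.array([atz(P,u,v,.003)[:2] for u,v in a]);print(a.tolist(),np.round(W,3).tolist(),W.mean(0))
go(.467,-.275,.25)
E
```

```text
scene 0.94
[[256, 150], [220, 163], [250, 194], [270, 180], [249, 159]] [[0.441, -0.353], [0.559, -0.349], [0.556, -0.184], [0.481, -0.208], [0.481, -0.324]] [ 0.50359687 -0.28349879]
side 0.73
[[322, 300], [261, 339], [312, 402], [376, 354]] [[0.552, -0.19], [0.384, -0.194], [0.389, -0.357], [0.554, -0.357]] [ 0.4698976  -0.27439096]
t 9.3 pos [0.5973 0.0287 0.1893] rot [1.7978e+02 1.4000e-01 1.7058e+02] F [-0.2  0.3 -2.7] op 0.0111 q [  2.7  10.7  10.5  89.7   0.2 -77.9]
shift cm [  7.87 -32.07  -6.21] norm 33.6 turn [0.22 0.14 0.  ]
```

Call:
play_rows(rows=[[1,[0,0,-3],[0,0,0]],[1,[0,0,-4],[0,0,0]],[1,[0.85,-3.5,0],[0,0,0]],[1,[0.85,-3.5,0],[0,0,0]],[1,[0.85,-3.5,0],[0,0,0]],[1,[0.85,-3.5,0],[0,0,0]],[1,[0.85,-3.5,0],[0,0,0]],[1,[0.85,-3.5,0],[0,0,0]],[1,[0.85,-3.5,0],[0,0,0]],[1,[0.85,-3.5,0],[0,0,0]],[1,[0.85,-3.5,0],[0,0,0]],[1,[0,0,0],[0,0,0]]])

```text
time: 10.5
ee_pos: [0.463, -0.2812, 0.2529]
tcp_rot: [-180.0, -0.5, 170.7]
wrist_force: [0.3, 0.1, -2.0]
opening: 0.011
```

```bash
python3 - <<'E'
from h import *
go(.470,-.274,.085,170)
E
```

```text
t 10.5 pos [ 0.463  -0.2812  0.2529] rot [-179.98   -0.52  170.73] F [ 0.3  0.1 -2. ] op 0.011 q [ -31.2    4.5   10.8   96.7   -0.2 -111.9]
shift cm [-0.73  0.83 16.78] norm 16.82 turn [-0.03 -0.52  0.73]
```

Call:
play_rows(rows=[[1,[-0.7,0.8,3.5],[0,-0.5,0.5]],[1,[0,0,4],[0,0,0]],[1,[0,0,4],[0,0,0]],[1,[0,0,3],[0,0,0]],[1,[0,0,1],[0,0,0]],[1,[0,0,0],[0,0,0]]])

```text
time: 11.1
ee_pos: [0.4694, -0.2744, 0.0908]
tcp_rot: [-180.0, -0.1, 170.0]
wrist_force: [-0.6, 0.6, -2.5]
opening: 0.0112
```

Call:
play_rows(rows=[[1,[0,0,0.5],[0,0,0]],[1,[0,0,0.4],[0,0,0]],[1,[0,0,0.3],[0,0,0]],[1,[0,0,0.2],[0,0,0]]])

```text
time: 11.5
ee_pos: [0.4717, -0.2769, 0.0873]
tcp_rot: [-179.6, 0.5, 170.0]
wrist_force: [-0.9, 2.5, 0.2]
opening: 0.0112
```

```bash
python3 - <<'E'
from h import *
p=camera('side');save(p,'s8.png');save(camera('wrist'),'w8.png')
a=cv2.imread('pics/s8.png');cv2.imwrite('pics/s8z.png',cv2.resize(a[230:410,230:410],None,fx=3.3,fy=3.3,interpolation=2))
E
```

```text
(no output)
```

View pics/s8z.png

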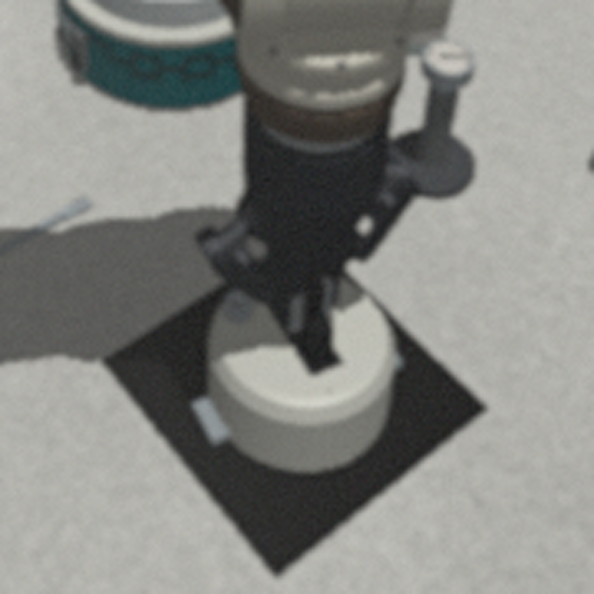

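View pics/w8.png

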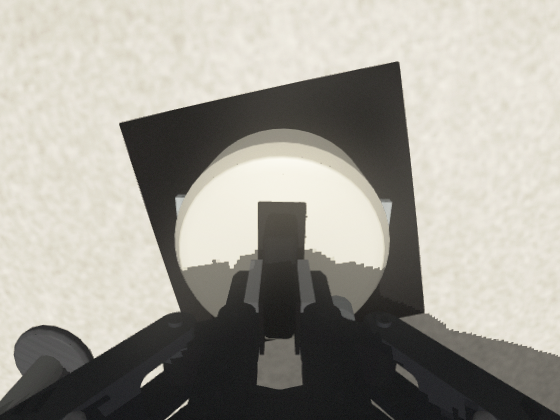

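Call:
play_rows(rows=[[1,[0,0,0.3],[0,0,0]],[1,[0,0,0.3],[0,0,0]],[1,[0,0,0.3],[0,0,0]]])

```text
time: 11.9
ee_pos: [0.4733, -0.2797, 0.0861]
tcp_rot: [-179.2, 0.9, 170.0]
wrist_force: [-6.4, -0.3, 13.3]
opening: 0.0111
```

Call:
play_rows(rows=[[1,[0,0,-0.1],[0,0,0]],[0,[0,0,0],[0,0,0]],[0,[0,0,0],[0,0,0]],[0,[0,0,0],[0,0,0]],[0,[0,0,0],[0,0,0]],[0,[0,0,0],[0,0,0]],[0,[0,0,-4],[0.5,0.5,0]],[0,[0,0,-4],[0,0,0]],[0,[0,0,-4],[0,0,0]],[0,[0,0,-4],[0,0,0]],[0,[0,0,0],[0,0,0]]])

```text
time: 13.0
ee_pos: [0.4724, -0.276, 0.2533]
tcp_rot: [-178.6, 0.4, 169.9]
wrist_force: [0.6, 0.6, 0.4]
opening: 0.0855
```

```bash
python3 - <<'E'
from h import *
st()
p=camera('side');save(p,'s9.png')
p=camera('scene');save(p,'c9.png')
a=cv2.imread('pics/s9.png');b=cv2.imread('pics/c9.png');cv2.imwrite('pics/z9.png',np.hstack([cv2.resize(a[230:410,230:410],None,fx=2.2,fy=2.2,interpolation=2),cv2.resize(b[165:345,220:400],None,fx=2.2,fy=2.2,interpolation=2)]))
go(.455,.285,.30,77)
E
```

```text
t 13.0 pos [ 0.4724 -0.276   0.2533] rot [-178.63    0.41  169.95] F [0.6 0.6 0.4] op 0.0855 q [ -29.7    4.    10.2   95.4   -1.2 -109.7]
t 13.1 pos [ 0.4716 -0.2756  0.2484] rot [-1.7874e+02  9.0000e-02  1.6995e+02] F [ 0.2 -0.2 -0.3] op 0.0853 q [ -29.7    4.1    9.8   95.2   -1.2 -109.7]
shift cm [11.42 54.78 -6.38] norm 56.32 turn [-0.9   1.09 92.94]
```

View pics/z9.png

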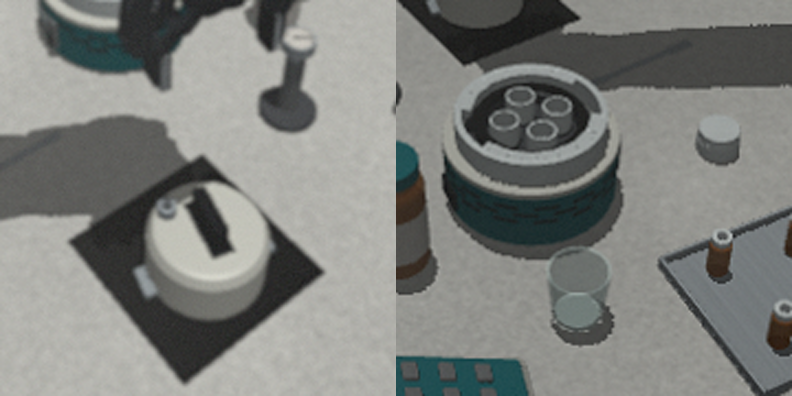

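```bash
cat >> h.py <<'E'
def plan(x,y,z,yaw,n,claw=0):
    o=st();P=np.array(o['ee_pos']);y0=o['tcp_rot'][2];dy=(yaw-y0+180)%360-180
    Rm=R.from_euler('xyz',o['tcp_rot'],degrees=True)
    lv=np.degrees((Rm.inv()*R.from_euler('xyz',[180,0,y0],degrees=True)).as_rotvec())
    d=(np.array([x,y,z])-P)/n*100;rows=[]
    for i in range(n):
        Q=R.from_euler('xyz',[180,0,y0+dy*i/n],degrees=True).inv()
        s=Q.apply(d);w=[round(lv[0],1),round(lv[1],1),round(-dy/n,1)] if i==0 else [0,0,round(-dy/n,1)]
        rows.append([claw,[round(v,2) for v in s.tolist()],w])
    print('norm/row',np.linalg.norm(d));print(str(rows).replace('np.float64',''))
E
python3 - <<'E'
from h import *
plan(.56,.035,.33,80,12)
E
```

```text
t 13.1 pos [ 0.4716 -0.2756  0.2484] rot [-1.7874e+02  9.0000e-02  1.6995e+02] F [ 0.2 -0.2 -0.3] op 0.0853 q [ -29.7    4.1    9.8   95.2   -1.2 -109.7]
norm/row 2.7757368429698097
[[0, [-0.27, 2.68, -0.68], [(-1.3), (0.1), (7.5)]], [0, [0.08, 2.69, -0.68], [0, 0, (7.5)]], [0, [0.43, 2.66, -0.68], [0, 0, (7.5)]], [0, [0.77, 2.58, -0.68], [0, 0, (7.5)]], [0, [1.1, 2.46, -0.68], [0, 0, (7.5)]], [0, [1.41, 2.29, -0.68], [0, 0, (7.5)]], [0, [1.7, 2.09, -0.68], [0, 0, (7.5)]], [0, [1.96, 1.85, -0.68], [0, 0, (7.5)]], [0, [2.18, 1.58, -0.68], [0, 0, (7.5)]], [0, [2.37, 1.28, -0.68], [0, 0, (7.5)]], [0, [2.51, 0.96, -0.68], [0, 0, (7.5)]], [0, [2.62, 0.62, -0.68], [0, 0, (7.5)]]]
```

Call:
play_rows(rows=[[0,[-0.3,2.7,-0.7],[-1.2,0.1,7.8]],[0,[0.1,2.7,-0.7],[0,0,7.8]],[0,[0.4,2.7,-0.7],[0,0,7.8]],[0,[0.8,2.6,-0.7],[0,0,7.8]],[0,[1.1,2.5,-0.7],[0,0,7.8]],[0,[1.4,2.3,-0.7],[0,0,7.8]],[0,[1.7,2.1,-0.7],[0,0,7.8]],[0,[2,1.9,-0.7],[0,0,7.8]],[0,[2.2,1.6,-0.7],[0,0,7.8]],[0,[2.4,1.3,-0.7],[0,0,7.8]],[0,[2.5,1,-0.7],[0,0,7.8]],[0,[2.6,0.6,-0.7],[0,0,4]]])

```text
time: 14.3
ee_pos: [0.5793, 0.0409, 0.3115]
tcp_rot: [-178.2, 0.1, 76.2]
wrist_force: [-0.0, 0.3, 0.1]
opening: 0.0855
```

Call:
play_rows(rows=[[0,[0,0,0],[0,0,0]],[0,[0,0,0],[0,0,0]]])

```text
time: 14.5
ee_pos: [0.5799, 0.0437, 0.3081]
tcp_rot: [-178.0, 0.2, 76.3]
wrist_force: [-0.7, -0.8, -0.1]
opening: 0.0853
```

```bash
python3 - <<'E'
from h import *
import pickle
go(.56,.035,.33,80)
p=camera('wrist');save(p,'w10.png');pickle.dump(p,open('w10.pkl','wb'));go(.56,.035,.33,80)
E
```

```text
t 14.5 pos [0.5799 0.0437 0.3081] rot [-177.98    0.19   76.3 ] F [-0.7 -0.8 -0.1] op 0.0853 q [  4.1  13.9  27.6 105.7   0.4  17.8]
shift cm [-1.32 -1.81 -2.13] norm 3.09 turn [-2.03  0.12 -3.7 ]
t 14.55 pos [0.5798 0.0435 0.3079] rot [-177.96    0.18   76.28] F [ 0.1 -0.1 -0.9] op 0.0855 q [  4.1  13.9  27.6 105.7   0.5  17.8]
shift cm [-1.31 -1.8  -2.14] norm 3.09 turn [-2.05  0.11 -3.72]
```

View pics/w10.png

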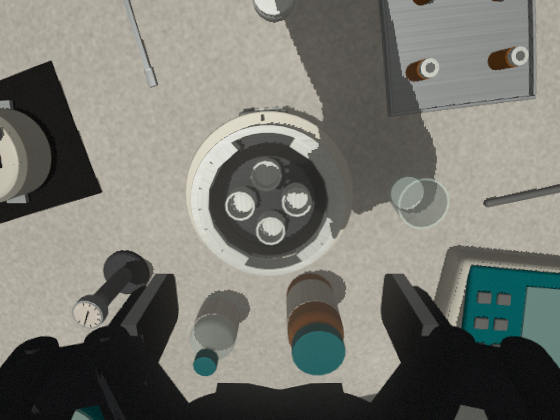

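```bash
python3 - <<'E'
from h import *
a=cv2.imread('pics/w10.png')
c=cv2.resize(a[100:290,180:370],None,fx=4,fy=4,interpolation=2)[:600*4//4+160];cv2.imwrite('pics/z10.png',cv2.resize(a[130:280,195:345],None,fx=4,fy=4,interpolation=2))
E
```

```text
(no output)
```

View pics/z10.png

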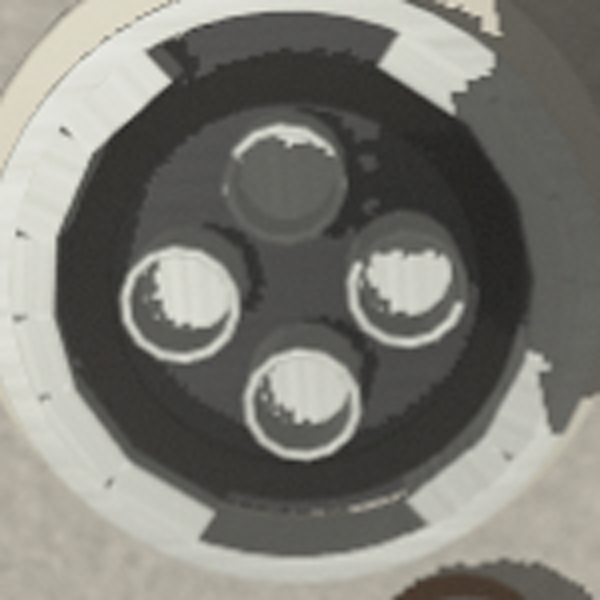

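```bash
python3 - <<'E'
from h import *
import pickle
p=pickle.load(open('w10.pkl','rb'))
f=lambda u,v:(195+u/4,130+v/4)
S={'s2':(286,182),'s3':(180,304),'s1':(406,289),'s0':(302,404)}
W={k:atz(p,*f(*v),.104)[:2] for k,v in S.items()};print(W)
c=np.mean(list(W.values()),axis=0)
d=W['s0']-W['s2'];e=W['s1']-W['s3']
y1,y2=np.degrees(np.arctan2(d[1],d[0])),np.degrees(np.arctan2(e[1],e[0]))-90
print(c,np.linalg.norm(d),np.linalg.norm(e),y1,y2)
N=[atz(p,*f(*v),.105)[:2] for v in [(165,85),(385,68),(213,512),(413,497)]]
n0=(N[0]+N[1])/2;n1=(N[2]+N[3])/2;print('notch mid',(n0+n1)/2,np.degrees(np.arctan2(*(n1-n0)[::-1])),np.linalg.norm(n1-n0))
th=(y1+y2)/2
big=cv2.resize(cv2.cvtColor(p['img'],cv2.COLOR_RGB2BGR)[130:280,195:345],None,fx=4,fy=4,interpolation=2)
t=np.radians(np.arange(0,361,5))
def circ(cx,r,z,col):
    q=np.array([(proj(p,[cx[0]+r*np.cos(a),cx[1]+r*np.sin(a),z])-[195,130])*4 for a in t]);cv2.polylines(big,[q.astype(np.int32)],True,col,1)
for k in range(4):
    a=np.radians(th+90*k);circ(c+.028*np.array([np.cos(a),np.sin(a)]),.015,.104,(0,0,255))
circ(c,.069,.105,(0,255,0));circ(c,.076,.105,(0,255,255))
for s in(-25,25,155,205):
    a=np.radians(s+th);q=[tuple(((proj(p,[c[0]+r*np.cos(a),c[1]+r*np.sin(a),.105])-[195,130])*4).astype(int).tolist()) for r in(.0585,.076)];cv2.line(big,q[0],q[1],(255,0,255),1)
cv2.imwrite('pics/d10.png',big)
E
```

```text
{'s2': array([0.56490211, 0.03427541]), 's3': array([0.58818706, 0.00151811]), 's1': array([0.59750413, 0.0563344 ]), 's0': array([0.62039177, 0.02439443])}
[0.59274627 0.02913059] 0.05636253963096623 0.0556024618958095 -10.096768867599987 -9.64631497399148
notch mid [0.59338128 0.02926211] -9.169978330634322 0.10867914141975997
```

View pics/d10.png

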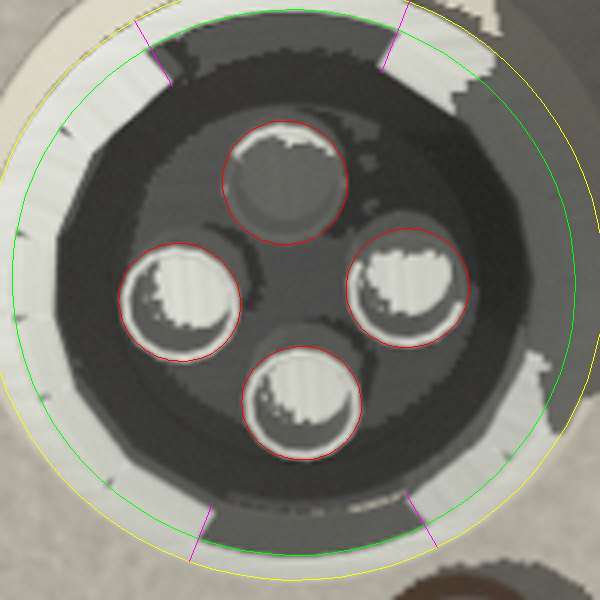

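```bash
python3 - <<'E'
from h import *
plan(.425,.28,.30,80,7)
E
```

```text
t 14.55 pos [0.5798 0.0435 0.3079] rot [-177.96    0.18   76.28] F [ 0.1 -0.1 -0.9] op 0.0855 q [  4.1  13.9  27.6 105.7   0.5  17.8]
norm/row 4.03946561588501
[[0, [2.76, -2.95, 0.11], [(-2.0), (0.2), (-0.5)]], [0, [2.78, -2.92, 0.11], [0, 0, (-0.5)]], [0, [2.81, -2.9, 0.11], [0, 0, (-0.5)]], [0, [2.84, -2.87, 0.11], [0, 0, (-0.5)]], [0, [2.86, -2.85, 0.11], [0, 0, (-0.5)]], [0, [2.89, -2.82, 0.11], [0, 0, (-0.5)]], [0, [2.92, -2.79, 0.11], [0, 0, (-0.5)]]]
```

Call:
play_rows(rows=[[0,[2.8,-2.9,0.1],[-2,0.2,-0.5]],[0,[2.8,-2.9,0.1],[0,0,-0.5]],[0,[2.8,-2.9,0.1],[0,0,-0.5]],[0,[2.8,-2.9,0.1],[0,0,-0.5]],[0,[2.8,-2.9,0.1],[0,0,-0.5]],[0,[2.8,-2.9,0.1],[0,0,-0.5]],[0,[2.8,-2.9,0.1],[0,0,-0.5]],[0,[0,0,0],[0,0,0]],[0,[0,0,0],[0,0,0]],[0,[0,0,0],[0,0,0]]])

```text
time: 15.55
ee_pos: [0.4164, 0.2751, 0.2928]
tcp_rot: [-179.5, 0.3, 79.7]
wrist_force: [-0.6, 0.4, 0.4]
opening: 0.0852
```

```bash
python3 - <<'E'
from h import *
import pickle
st()
p=camera('wrist');save(p,'w11.png');pickle.dump(p,open('w11.pkl','wb'));st()
E
```

```text
t 15.55 pos [0.4164 0.2751 0.2928] rot [-179.51    0.31   79.72] F [-0.6  0.4  0.4] op 0.0852 q [ 3.340e+01 -0.000e+00  1.060e+01  1.012e+02  1.000e-01  4.370e+01]
t 15.6 pos [0.4166 0.2749 0.2928] rot [-179.51    0.32   79.68] F [-0.1 -0.   0.5] op 0.0854 q [3.340e+01 0.000e+00 1.060e+01 1.012e+02 1.000e-01 4.370e+01]
```

View pics/w11.png

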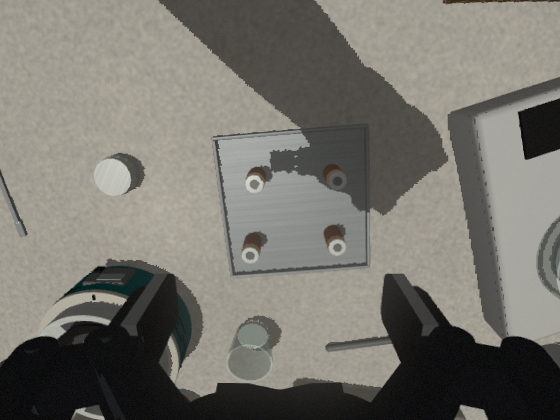

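```bash
python3 - <<'E'
from h import *
import pickle
a=cv2.imread('pics/w11.png');cv2.imwrite('pics/z11.png',cv2.resize(a[150:280,220:370],None,fx=5,fy=4.5,interpolation=2))
p=pickle.load(open('w11.pkl','rb'))
q=camera('scene');s=camera('side');save(q,'c11.png');save(s,'s11.png')
for n,P in(('c',q),('s',s)):
    r=spotter.spot_in(P,'vial0_mid');print(n,[(np.round(x['point'],3).tolist(),round(x['confidence'],2),np.round(proj(P,x['point']))) for x in r])
for u,v in [(255,184),(337,182),(250,256),(336,247)]:
    print(np.round(atz(p,u,v,.052),4))
E
```

```text
c [([0.43, 0.25, 0.039], 0.54, array([402., 270.]))]
s []
[0.4214 0.2466 0.052 ]
[0.4347 0.3334 0.052 ]
[0.503  0.2244 0.052 ]
[0.5092 0.3225 0.052 ]
```

View pics/z11.png

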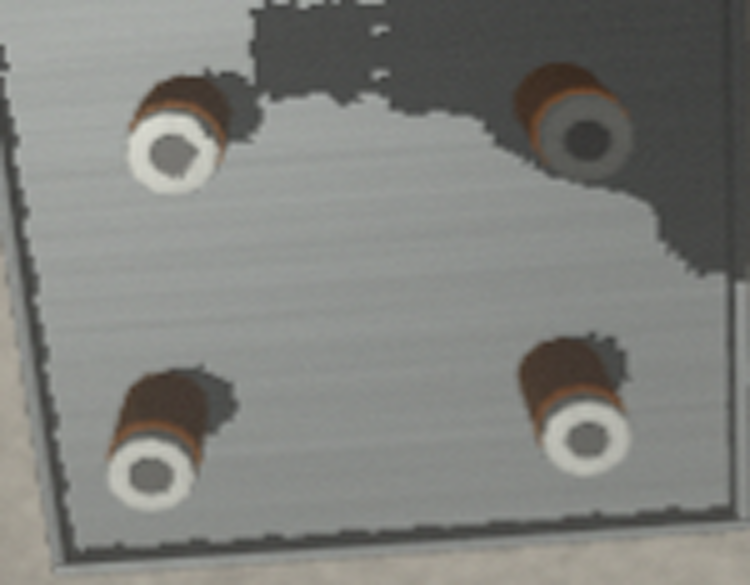

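```bash
python3 - <<'E'
from h import *
a=cv2.imread('pics/c11.png');b=cv2.imread('pics/s11.png');cv2.imwrite('pics/z12.png',np.hstack([cv2.resize(a[250:330,350:450],None,fx=4,fy=4,interpolation=2),cv2.resize(b[170:250,150:250],None,fx=4,fy=4,interpolation=2)]))
q=camera('scene');s=camera('side')
for X in [(0.421,0.2465,.052),(.4345,.3325,.052),(.5025,.2245,.052),(.509,.323,.052)]:
    print((proj(q,X)-[350,250])*4,(proj(s,X)-[150,170])*4+[400,0])
E
```

```text
[220.05424892  50.67879621] [540.2521886  149.73401726]
[313.34574896 164.38947441] [508.24714241  83.66353852]
[74.16547526 84.85870743] [660.37351597 123.55884834]
[189.4377701  213.70923298] [606.63126929  55.44497212]
```

View pics/z12.png

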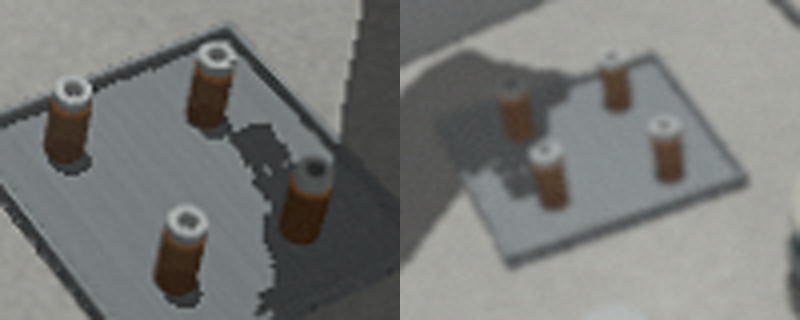

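```bash
python3 - <<'E'
from h import *
q=camera('scene');s=camera('side')
Sc=[(217,55),(316,170),(73,90),(187,221)];Si=[(547,152),(513,86),(666,125),(612,55)]
V=[(0.421,0.2465,.052),(.4345,.3325,.052),(.5025,.2245,.052),(.509,.323,.052)]
for a,b,v in zip(Sc,Si,V):
    X=tri([(q,350+a[0]/4,250+a[1]/4),(s,150+(b[0]-400)/4,170+b[1]/4)])
    r=[np.linalg.norm(proj(q,X)-[350+a[0]/4,250+a[1]/4]),np.linalg.norm(proj(s,X)-[150+(b[0]-400)/4,170+b[1]/4])]
    print(np.round(X,4),np.round(X-v,4),np.round(r,2))
go(.424,.2475,.15,80)
E
```

```text
[0.4239 0.2459 0.0494] [ 0.0029 -0.0006 -0.0026] [0.64 0.5 ]
[0.436  0.3338 0.0491] [ 0.0015  0.0013 -0.0029] [1.06 0.74]
[0.5051 0.2248 0.0496] [ 0.0026  0.0003 -0.0024] [0.73 0.54]
[0.5128 0.3245 0.0502] [ 0.0038  0.0015 -0.0018] [0.51 0.33]
t 16.0 pos [0.4164 0.2757 0.293 ] rot [-179.51    0.3    79.71] F [-0.9  0.7  0.2] op 0.0858 q [3.340e+01 0.000e+00 1.070e+01 1.012e+02 1.000e-01 4.370e+01]
shift cm [-2.56  1.37 14.3 ] norm 14.6 turn [-0.49  0.3  -0.29]
```

Call:
play_rows(newtons=40, rows=[[0,[-1.3,0.7,4],[-0.5,0.3,-0.3]],[0,[-1.3,0.7,4],[0,0,0]],[0,[0,0,4.5],[0,0,0]],[0,[0,0,4],[0,0,0]],[0,[0,0,2],[0,0,0]],[0,[0,0,0],[0,0,0]],[0,[0,0,0],[0,0,0]]])

```text
time: 16.7
ee_pos: [0.4268, 0.2466, 0.1032]
tcp_rot: [179.8, -0.2, 80.0]
wrist_force: [0.7, 0.6, 0.1]
opening: 0.0852
```

```bash
python3 - <<'E'
from h import *
go(.4238,.246,.039,80)
p=camera('wrist');save(p,'w13.png')
E
```

```text
t 16.7 pos [0.4268 0.2466 0.1032] rot [179.78  -0.18  80.01] F [0.7 0.6 0.1] op 0.0852 q [ 30.   -3.5 -13.9  79.4  -0.   40. ]
shift cm [-0.13 -0.31  6.42] norm 6.43 turn [ 0.22 -0.18  0.01]
```

View pics/w13.png

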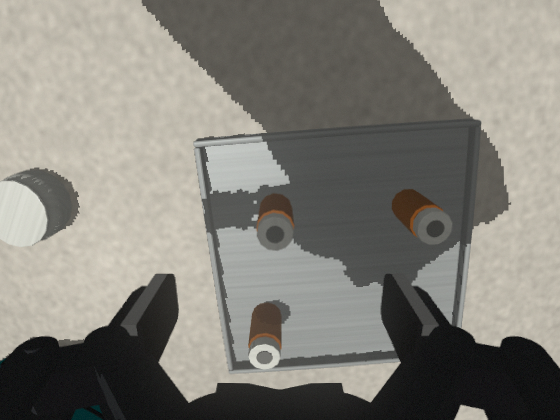

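Call:
play_rows(rows=[[0,[-0.1,-0.3,2.5],[0.2,-0.2,0]],[0,[0,0,2],[0,0,0]],[0,[0,0,0],[0,0,0]],[0,[0,0,0],[0,0,0]]])

```text
time: 17.15
ee_pos: [0.4276, 0.2487, 0.065]
tcp_rot: [179.5, -0.4, 80.0]
wrist_force: [0.0, -0.1, 0.4]
opening: 0.0852
```

```bash
python3 - <<'E'
from h import *
go(.4238,.246,.039,80)
p=camera('wrist');save(p,'w14.png')
E
```

```text
t 17.15 pos [0.4276 0.2487 0.065 ] rot [179.51  -0.38  80.03] F [ 0.  -0.1  0.4] op 0.0852 q [ 30.2  -2.9 -17.5  74.7  -0.   40.2]
shift cm [-0.35 -0.35  2.6 ] norm 2.65 turn [ 0.49 -0.38  0.03]
```

View pics/w14.png

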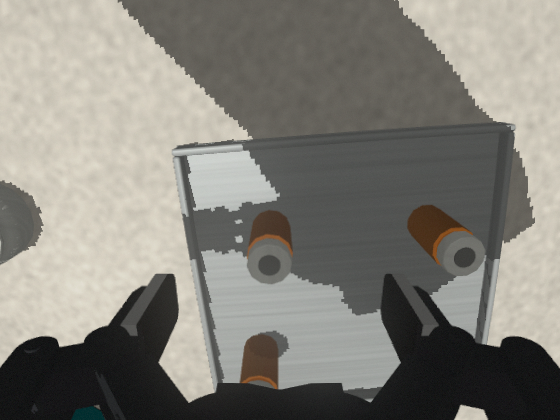

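Call:
play_rows(rows=[[0,[-0.4,-0.4,1.3],[0.5,-0.4,0]],[0,[0,-0.1,1.2],[0,0,0]],[0,[0,0,0],[0,0,0]],[0,[0,0,0],[0,0,0]]])

```text
time: 17.6
ee_pos: [0.423, 0.2462, 0.0407]
tcp_rot: [179.9, -0.1, 80.0]
wrist_force: [0.3, 1.2, -0.5]
opening: 0.0855
```

```bash
python3 - <<'E'
from h import *
go(.4238,.246,.039,80)
E
```

```text
t 17.6 pos [0.423  0.2462 0.0407] rot [ 1.7989e+02 -9.0000e-02  8.0020e+01] F [ 0.3  1.2 -0.5] op 0.0855 q [ 30.2  -2.4 -19.8  72.5  -0.   40.2]
shift cm [-0.    0.08  0.17] norm 0.19 turn [ 0.11 -0.09  0.02]
```

Call:
play_rows(rows=[[0.6,[0,0.1,0.2],[0,0,0]],[1,[0,0,0],[0,0,0]],[1,[0,0,0],[0,0,0]],[1,[0,0,0],[0,0,0]],[1,[0,0,0],[0,0,0]],[1,[0,0,0],[0,0,0]],[1,[0,0,0],[0,0,0]]])

```text
time: 18.3
ee_pos: [0.4244, 0.2462, 0.0393]
tcp_rot: [179.8, -0.1, 80.0]
wrist_force: [-0.0, -0.5, 0.1]
opening: 0.0199
```

```bash
python3 - <<'E'
from h import *
import pickle
st()
p=camera('wrist');save(p,'w15.png');pickle.dump(p,open('w15.pkl','wb'))
o=st();print(proj(p,np.array(o['ee_pos'])+[0,0,.012]))
E
```

```text
t 18.3 pos [0.4244 0.2462 0.0393] rot [ 1.7984e+02 -1.2000e-01  8.0020e+01] F [-0.  -0.5  0.1] op 0.0199 q [ 30.1  -2.2 -19.8  72.2  -0.   40.1]
t 18.35 pos [0.4245 0.2462 0.0393] rot [ 1.7984e+02 -1.2000e-01  8.0020e+01] F [0.4 0.4 0.5] op 0.02 q [ 30.1  -2.2 -19.8  72.2  -0.   40.1]
[278.14430431 307.76150895]
```

View pics/w15.png

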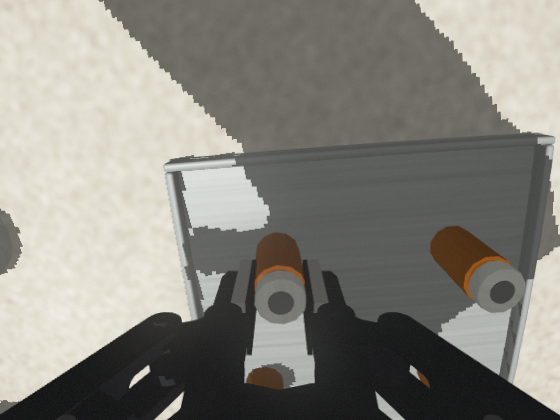

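```bash
python3 - <<'E'
from h import *
go(.6236,.0243,.170,80.3)
E
```

```text
t 18.35 pos [0.4245 0.2462 0.0393] rot [ 1.7984e+02 -1.2000e-01  8.0020e+01] F [0.4 0.4 0.5] op 0.02 q [ 30.1  -2.2 -19.8  72.2  -0.   40.1]
shift cm [-18.37  23.5  -13.04] norm 32.55 turn [ 0.16 -0.12 -0.28]
```

Call:
play_rows(rows=[[1,[0,0,-4],[0,0,0]],[1,[0,0,-4.5],[0,0,0]],[1,[0,0,-4.5],[0,0,0]],[1,[-2.6,3.3,-0.5],[0,0,0]],[1,[-2.6,3.3,-0.5],[0,0,0]],[1,[-2.6,3.3,0],[0,0,0]],[1,[-2.6,3.3,0],[0,0,0]],[1,[-2.6,3.3,0],[0,0,0]],[1,[-2.6,3.3,0],[0,0,0]],[1,[-2.6,3.3,0],[0,0,0]],[1,[0,0,0],[0,0,0]],[1,[0,0,0],[0,0,0]]])

```text
time: 19.55
ee_pos: [0.6274, 0.0182, 0.1843]
tcp_rot: [179.8, -0.1, 80.3]
wrist_force: [-0.2, 0.1, -0.6]
opening: 0.0204
```

```bash
python3 - <<'E'
from h import *
go(.6236,.0243,.165,80.3)
E
```

```text
t 19.55 pos [0.6274 0.0182 0.1843] rot [ 1.7979e+02 -1.0000e-01  8.0260e+01] F [-0.2  0.1 -0.6] op 0.0204 q [ 1.6 14.8 14.8 89.8  0.1 11.4]
shift cm [ 0.53 -0.48  1.93] norm 2.06 turn [ 0.21 -0.1  -0.04]
```

Call:
play_rows(rows=[[1,[0.5,-0.4,1.4],[0.2,-0.1,0]],[1,[0,0,0],[0,0,0]],[1,[0,0,0],[0,0,0]]])

```text
time: 19.85
ee_pos: [0.6233, 0.0254, 0.1707]
tcp_rot: [180.0, -0.0, 80.3]
wrist_force: [0.2, 0.1, 0.8]
opening: 0.02
```

```bash
python3 - <<'E'
from h import *
import pickle
go(.6236,.0243,.165,80.3)
p=camera('wrist');save(p,'w16.png');pickle.dump(p,open('w16.pkl','wb'))
p=camera('side');save(p,'s16.png')
a=cv2.imread('pics/s16.png');b=cv2.imread('pics/w16.png');cv2.imwrite('pics/z16.png',np.hstack([cv2.resize(a[160:280,220:340],None,fx=3.3,fy=3.3,interpolation=2),cv2.resize(b[150:350,180:380],None,fx=1.98,fy=1.98,interpolation=2)]))
E
```

```text
t 19.85 pos [0.6233 0.0254 0.1707] rot [ 1.7998e+02 -2.0000e-02  8.0330e+01] F [0.2 0.1 0.8] op 0.02 q [ 2.3 14.3 12.8 88.4  0.  12. ]
shift cm [-0.1   0.05  0.57] norm 0.58 turn [ 0.02 -0.02  0.03]
```

View pics/z16.png

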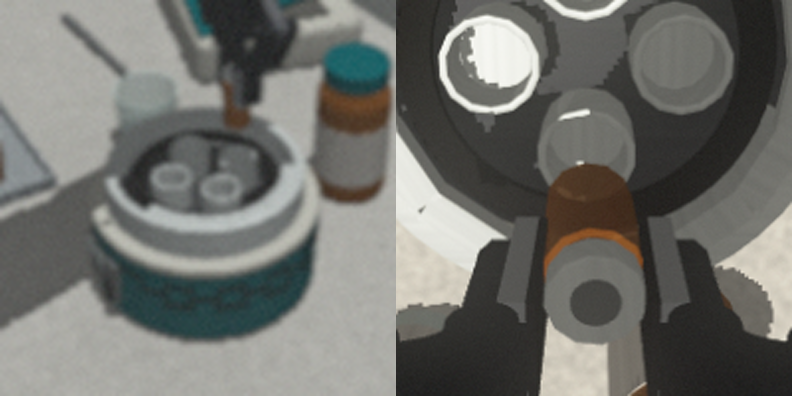

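```bash
cat >> h.py <<'E'
def overlay(p,circs,box,fx,name):
    x0,y0,x1,y1=box
    big=cv2.resize(cv2.cvtColor(p['img'],cv2.COLOR_RGB2BGR)[y0:y1,x0:x1],None,fx=fx,fy=fx,interpolation=2)
    t=np.radians(np.arange(0,361,5))
    for cx,cy,z,r,col in circs:
        q=np.array([(proj(p,[cx+r*np.cos(a),cy+r*np.sin(a),z])-[x0,y0])*fx for a in t]);cv2.polylines(big,[q.astype(np.int32)],True,col,1)
    cv2.imwrite('pics/'+name,big)
OV=np.array([.596,.029]);OY=-9.7
def sock(k):
    a=np.radians(OY+90*k);return OV+.028*np.array([np.cos(a),np.sin(a)])
E
python3 - <<'E'
from h import *
import pickle
p=pickle.load(open('w16.pkl','rb'));b=np.array([.003,0])
C=[(*(sock(k)-b),.104,.015,(0,0,255)) for k in range(4)]
v=np.array([.6233,.0254])-b
C+=[(*v,.1835,.0103,(0,255,0)),(*v,.1357,.011,(255,255,0))]
overlay(p,C,(180,130,380,330),3,'d16.png')
E
```

```text
(no output)
```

View pics/d16.png

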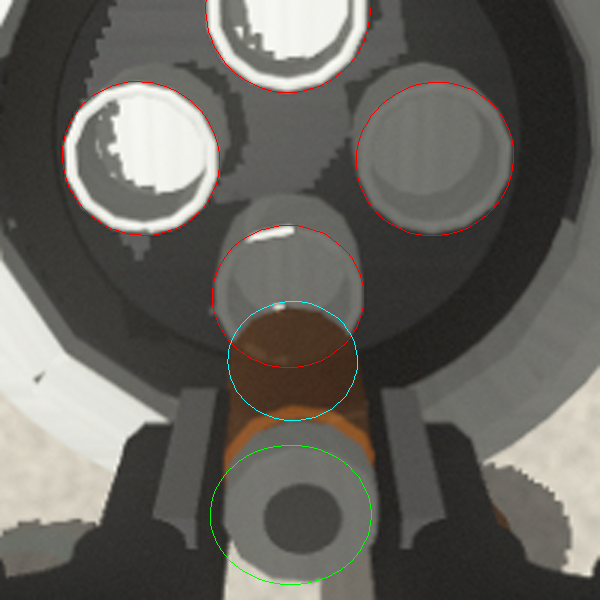

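Call:
play_rows(rows=[[1,[-0.1,0.05,1.5],[0,0,0]],[1,[0,0,0.6],[0,0,0]],[1,[0,0,0],[0,0,0]]])

```text
time: 20.25
ee_pos: [0.6239, 0.0246, 0.149]
tcp_rot: [179.9, -0.0, 80.4]
wrist_force: [-0.1, -0.5, 0.5]
opening: 0.0201
```

```bash
python3 - <<'E'
from h import *
go(.6236,.0243,.125,80.3)
E
```

```text
t 20.25 pos [0.6239 0.0246 0.149 ] rot [ 1.7988e+02 -4.0000e-02  8.0370e+01] F [-0.1 -0.5  0.5] op 0.0201 q [ 2.3 14.3 10.3 85.9  0.  11.9]
shift cm [-0.04 -0.03  2.4 ] norm 2.4 turn [ 0.12 -0.04  0.07]
```

Call:
play_rows(rows=[[1,[0,0,0.6],[0.1,0,0]],[1,[0,0,0.6],[0,0,0]],[1,[0,0,0.4],[0,0,0]],[1,[0,0,0.2],[0,0,0]]])

```text
time: 20.65
ee_pos: [0.6239, 0.0245, 0.1294]
tcp_rot: [-180.0, -0.0, 80.4]
wrist_force: [0.9, -1.6, -0.7]
opening: 0.02
```

Call:
play_rows(rows=[[1,[0,0,0.5],[0,0,0]],[1,[0,0,0.4],[0,0,0]],[1,[0,0,0.2],[0,0,0]],[1,[0,0,0.2],[0,0,0]]])

```text
time: 21.05
ee_pos: [0.6246, 0.0243, 0.119]
tcp_rot: [179.8, -0.1, 80.4]
wrist_force: [-6.5, -0.1, 18.6]
opening: 0.02
```

Call:
play_rows(rows=[[1,[0,0,-0.1],[0,0,0]],[0.5,[0,0,0],[0,0,0]],[0.5,[0,0,0],[0,0,0]],[0.5,[0,0,0],[0,0,0]],[0.5,[0,0,0],[0,0,0]],[0.5,[0,0,-3],[0,0,0]],[0.5,[0,0,-4],[0,0,0]],[0.5,[0,0,-4],[0,0,0]],[0.5,[0,0,0],[0,0,0]]])

```text
time: 21.95
ee_pos: [0.623, 0.0242, 0.2312]
tcp_rot: [180.0, -0.0, 80.4]
wrist_force: [1.0, -0.0, 0.6]
opening: 0.0429
```

```bash
python3 - <<'E'
from h import *
import pickle
p=camera('wrist');save(p,'w17.png');pickle.dump(p,open('w17.pkl','wb'))
go(.437,.3335,.22,80.3)
E
```

```text
t 22.0 pos [0.6226 0.0243 0.2283] rot [-1.7983e+02  1.0000e-02  8.0350e+01] F [-0.4  0.5 -0.7] op 0.0423 q [ 2.2 15.3 20.3 95.2  0.  11.9]
shift cm [ 27.38 -23.48   0.89] norm 36.08 turn [-0.17  0.01  0.05]
```

View pics/w17.png

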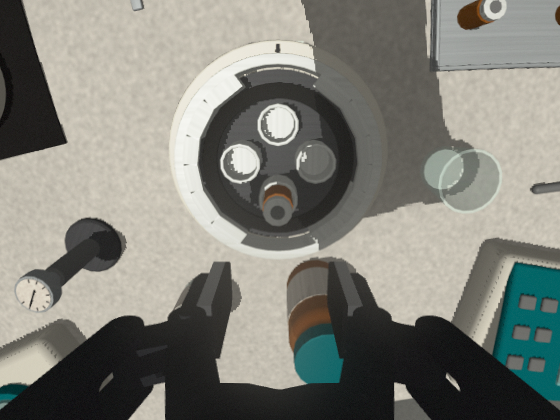

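Call:
play_rows(rows=[[0.3,[3.4,-2.95,0],[0,0,0]],[0.3,[3.4,-2.95,0],[0,0,0]],[0.3,[3.4,-2.95,0],[0,0,0]],[0.3,[3.4,-2.95,0],[0,0,0]],[0.3,[3.4,-2.95,0],[0,0,0]],[0.3,[3.4,-2.95,0],[0,0,0]],[0.3,[3.4,-2.95,0],[0,0,0]],[0.3,[3.2,-2.5,4],[0,0,0]],[0.3,[0,0,4.5],[0,0,0]],[0.3,[0,0,0],[0,0,0]],[0.3,[0,0,0],[0,0,0]]])

```text
time: 23.1
ee_pos: [0.4323, 0.3322, 0.134]
tcp_rot: [-179.1, 0.5, 80.2]
wrist_force: [0.2, 0.4, 0.8]
opening: 0.0598
```

```bash
python3 - <<'E'
from h import *
p=camera('wrist');save(p,'w18.png')
b=np.array([.003,0])
overlay(p,[(.437-.003,.3335,.052,.0103,(0,0,255)),(.512-.003,.324,.052,.0103,(0,0,255)),(.505-.003,.2248,.052,.0103,(0,0,255))],(100,50,500,350),2,'d18.png')
go(.437,.3335,.039,80.3)
E
```

```text
t 23.15 pos [0.4323 0.3319 0.1337] rot [-179.1     0.49   80.22] F [ 0.1 -0.2 -1. ] op 0.06 q [37.3  4.5 -2.5 84.   0.3 47.1]
shift cm [0.32 0.58 9.46] norm 9.48 turn [-0.9   0.49 -0.09]
```

View pics/d18.png

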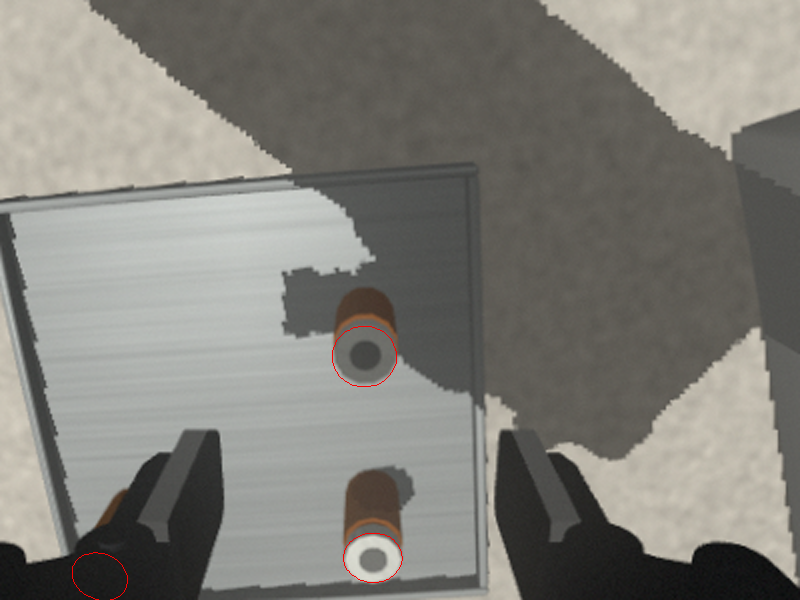

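Call:
play_rows(rows=[[0.3,[0.3,0.6,3],[-0.9,0.5,0]],[0.3,[0,0,3],[0,0,0]],[0.3,[0,0,2],[0,0,0]],[0.3,[0,0,0],[0,0,0]],[0.3,[0,0,0],[0,0,0]]])

```text
time: 23.65
ee_pos: [0.446, 0.3339, 0.0626]
tcp_rot: [179.4, -0.6, 79.8]
wrist_force: [0.2, 0.3, 1.0]
opening: 0.0598
```

```bash
python3 - <<'E'
from h import *
go(.437,.3335,.039,80.3)
E
```

```text
t 23.65 pos [0.446  0.3339 0.0626] rot [179.41  -0.59  79.84] F [0.2 0.3 1. ] op 0.0598 q [36.8  5.5 -9.3 74.4 -0.  47. ]
shift cm [-0.22 -0.9   2.35] norm 2.53 turn [ 0.6  -0.59 -0.46]
```

Call:
play_rows(rows=[[0.3,[-0.2,-0.8,0.8],[0.5,-0.5,-0.4]],[0.3,[0,-0.1,0.8],[0,0,0]],[0.3,[0,0,0.5],[0,0,0]],[0.3,[0,0,0],[0,0,0]],[0.3,[0,0,0],[0,0,0]]])

```text
time: 24.15
ee_pos: [0.4386, 0.3347, 0.045]
tcp_rot: [179.7, -0.3, 80.2]
wrist_force: [-0.9, -0.1, -0.2]
opening: 0.0598
```

```bash
python3 - <<'E'
from h import *
go(.437,.3335,.039,80.3)
E
```

```text
t 24.15 pos [0.4386 0.3347 0.045 ] rot [179.69  -0.32  80.22] F [-0.9 -0.1 -0.2] op 0.0598 q [ 37.4   5.6 -11.1  72.8  -0.   47.1]
shift cm [-0.14 -0.14  0.6 ] norm 0.63 turn [ 0.31 -0.32 -0.08]
```

Call:
play_rows(rows=[[0.3,[-0.1,-0.15,0.5],[0.3,-0.3,0]],[0.3,[0,0,0.2],[0,0,0]],[0.3,[0,0,0],[0,0,0]],[1,[0,0,0],[0,0,0]],[1,[0,0,0],[0,0,0]],[1,[0,0,0],[0,0,0]],[1,[0,0,0],[0,0,0]],[1,[0,0,0],[0,0,0]]])

```text
time: 24.95
ee_pos: [0.437, 0.3341, 0.0379]
tcp_rot: [180.0, -0.0, 80.2]
wrist_force: [-0.4, 0.6, 0.1]
opening: 0.0206
```

```bash
python3 - <<'E'
from h import *
print(sock(2));o=st()
p=camera('wrist');save(p,'w19.png');print(proj(p,np.array(o['ee_pos'])+[0,0,.012]))
go(*sock(2),.165,80.3)
E
```

```text
[0.5684003 0.0337177]
t 24.95 pos [0.437  0.3341 0.0379] rot [ 1.800e+02 -1.000e-02  8.022e+01] F [-0.4  0.6  0.1] op 0.0206 q [ 37.4   6.1 -11.4  72.5   0.   47.2]
[278.14883471 307.64429198]
t 25.0 pos [0.437  0.3341 0.0379] rot [ 1.800e+02 -1.000e-02  8.022e+01] F [ 0.9 -0.  -0.3] op 0.0205 q [ 37.4   6.1 -11.4  72.5   0.   47.2]
shift cm [-27.36  18.05 -12.71] norm 35.16 turn [ 0.   -0.01 -0.08]
```

View pics/w19.png

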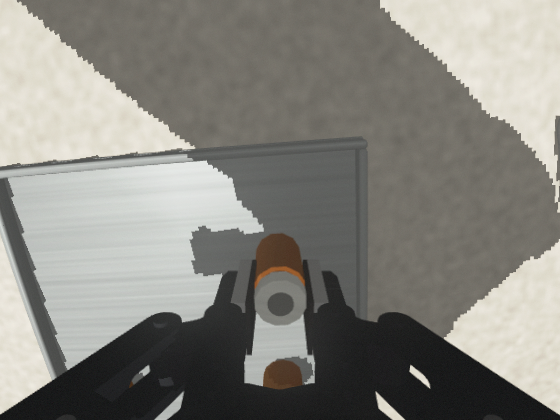

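Call:
play_rows(rows=[[1,[0,0,-4],[0,0,0]],[1,[0,0,-4.5],[0,0,0]],[1,[0,0,-4.5],[0,0,0]],[1,[-3.4,2.25,-0.5],[0,0,0]],[1,[-3.4,2.25,-0.5],[0,0,0]],[1,[-3.4,2.25,0],[0,0,0]],[1,[-3.4,2.25,0],[0,0,0]],[1,[-3.4,2.25,0],[0,0,0]],[1,[-3.4,2.25,0],[0,0,0]],[1,[-3.4,2.25,0],[0,0,0]],[1,[-2.4,1.7,0],[0,0,0]],[1,[0,0,0],[0,0,0]]])

```text
time: 26.2
ee_pos: [0.569, 0.0358, 0.1839]
tcp_rot: [179.8, 0.0, 80.5]
wrist_force: [0.3, 0.5, -0.6]
opening: 0.0199
```

```bash
python3 - <<'E'
from h import *
go(*sock(2),.16,80.3)
E
```

```text
t 26.2 pos [0.569  0.0358 0.1839] rot [1.7984e+02 2.0000e-02 8.0480e+01] F [ 0.3  0.5 -0.6] op 0.0199 q [ 3.6  6.8  5.6 88.6 -0.1 13.1]
shift cm [-0.22 -0.03  2.39] norm 2.4 turn [0.16 0.02 0.18]
```

Call:
play_rows(rows=[[1,[-0.2,0,0.9],[0.1,0,0]],[1,[0,0,0.9],[0,0,0]],[1,[0,0,0.6],[0,0,0]],[1,[0,0,0.5],[0,0,0]],[1,[0,0,0],[0,0,0]],[1,[0,0,0],[0,0,0]]])

```text
time: 26.8
ee_pos: [0.5671, 0.0366, 0.1513]
tcp_rot: [-179.9, 0.0, 80.6]
wrist_force: [-1.2, -0.0, -0.2]
opening: 0.0201
```

```bash
python3 - <<'E'
from h import *
go(*sock(2),.13,80.3)
E
```

```text
t 26.8 pos [0.5671 0.0366 0.1513] rot [-179.93    0.     80.64] F [-1.2 -0.  -0.2] op 0.0201 q [ 3.7  6.7  1.8 85.2  0.  13. ]
shift cm [-0.26  0.17  2.13] norm 2.15 turn [-0.07  0.    0.34]
```

Call:
play_rows(rows=[[1,[-0.3,0.15,0.1],[0,0,0.3]],[1,[0,0,0],[0,0,0]],[1,[0,0,0],[0,0,0]]])

```text
time: 27.1
ee_pos: [0.5684, 0.0337, 0.151]
tcp_rot: [-180.0, -0.0, 80.4]
wrist_force: [0.3, -0.6, -0.0]
opening: 0.0207
```

```bash
python3 - <<'E'
from h import *
go(*sock(2),.13,80.3)
E
```

```text
t 27.1 pos [0.5684 0.0337 0.151 ] rot [-1.7999e+02 -2.0000e-02  8.0360e+01] F [ 0.3 -0.6 -0. ] op 0.0207 q [ 3.4  6.8  1.9 85.2  0.  13. ]
shift cm [ 0.  -0.   2.1] norm 2.1 turn [-0.01 -0.02  0.06]
```

Exact now; straight descent.

Call:
play_rows(rows=[[1,[0,0,0.6],[0,0,0]],[1,[0,0,0.6],[0,0,0]],[1,[0,0,0.4],[0,0,0]],[1,[0,0,0.3],[0,0,0]]])

```text
time: 27.5
ee_pos: [0.5687, 0.0335, 0.1309]
tcp_rot: [180.0, -0.0, 80.3]
wrist_force: [-0.8, -0.3, -0.4]
opening: 0.0201
```

Call:
play_rows(rows=[[1,[0,0,0.5],[0,0,0]],[1,[0,0,0.4],[0,0,0]],[1,[0,0,0.3],[0,0,0]],[1,[0,0,0.2],[0,0,0]]])

```text
time: 27.9
ee_pos: [0.5691, 0.0334, 0.1174]
tcp_rot: [179.8, -0.0, 80.3]
wrist_force: [-7.0, -1.2, 27.3]
opening: 0.0203
```

Call:
play_rows(rows=[[1,[0,0,-0.1],[0,0,0]],[0.5,[0,0,0],[0,0,0]],[0.5,[0,0,0],[0,0,0]],[0.5,[0,0,0],[0,0,0]],[0.5,[0,0,0],[0,0,0]],[0.5,[0,0,-3],[0,0,0]],[0.5,[0,0,-4],[0,0,0]],[0.5,[0,0,-4],[0,0,0]],[0.5,[0,0,0],[0,0,0]]])

```text
time: 28.8
ee_pos: [0.5676, 0.0333, 0.2298]
tcp_rot: [-179.9, 0.0, 80.3]
wrist_force: [-0.0, 0.3, 0.2]
opening: 0.0429
```

```bash
python3 - <<'E'
from h import *
p=camera('wrist');save(p,'w20.png')
go(.505,.2248,.2,80.3)
E
```

```text
t 28.85 pos [0.5671 0.0333 0.227 ] rot [-1.7977e+02  6.0000e-02  8.0350e+01] F [-0.2 -0.5 -0.2] op 0.0427 q [ 3.4  7.4 11.1 93.9 -0.  13. ]
shift cm [17.84 -9.33  2.73] norm 20.31 turn [-0.23  0.06  0.05]
```

View pics/w20.png

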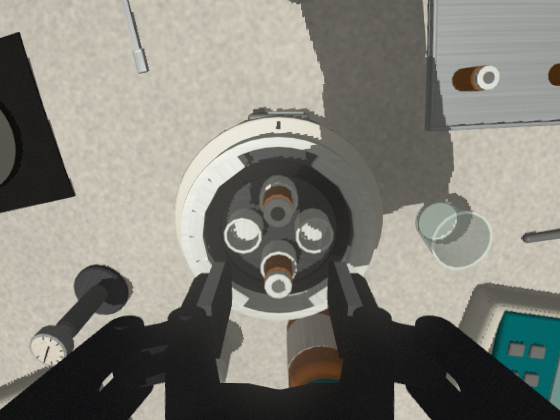

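Call:
play_rows(rows=[[0.3,[3.55,-1.85,0.5],[-0.2,0,0]],[0.3,[3.55,-1.85,0.5],[0,0,0]],[0.3,[3.55,-1.85,0.5],[0,0,0]],[0.3,[3.55,-1.85,2],[0,0,0]],[0.3,[2.6,-1.4,4],[0,0,0]],[0.3,[0,0,3.5],[0,0,0]],[0.3,[0,0,0],[0,0,0]],[0.3,[0,0,0],[0,0,0]]])

```text
time: 29.65
ee_pos: [0.5039, 0.2182, 0.1052]
tcp_rot: [-179.6, 0.3, 80.2]
wrist_force: [0.1, 0.2, 0.2]
opening: 0.06
```

```bash
python3 - <<'E'
from h import *
go(.505,.2248,.0385,80.3)
E
```

```text
t 29.65 pos [0.5039 0.2182 0.1052] rot [-179.55    0.31   80.23] F [0.1 0.2 0.2] op 0.06 q [23.4  4.9 -5.2 80.5 -0.  33.2]
shift cm [0.7  0.05 6.66] norm 6.7 turn [-0.45  0.31 -0.07]
```

Call:
play_rows(rows=[[0.3,[0.6,0,2],[-0.4,0.3,0]],[0.3,[0,-0.1,2],[0,0,0]],[0.3,[0,-0.1,1.2],[0,0,0]],[0.3,[0,0,0],[0,0,0]],[0.3,[0,0,0],[0,0,0]]])

```text
time: 30.15
ee_pos: [0.5069, 0.2232, 0.0588]
tcp_rot: [179.7, -0.2, 80.0]
wrist_force: [0.1, 0.2, 1.1]
opening: 0.0595
```

```bash
python3 - <<'E'
from h import *
go(.505,.2248,.0385,80.3)
E
```

```text
t 30.15 pos [0.5069 0.2232 0.0588] rot [179.66  -0.23  79.98] F [0.1 0.2 1.1] op 0.0595 q [23.8  5.6 -9.6 74.4 -0.  33.8]
shift cm [ 0.12 -0.23  2.03] norm 2.05 turn [ 0.34 -0.23 -0.32]
```

Call:
play_rows(rows=[[0.3,[0.1,-0.2,0.8],[0.3,-0.2,-0.3]],[0.3,[0,-0.1,0.7],[0,0,0]],[0.3,[0,-0.05,0.5],[0,0,0]],[0.3,[0,0,0],[0,0,0]],[0.3,[0,0,0],[0,0,0]]])

```text
time: 30.65
ee_pos: [0.5049, 0.2251, 0.0399]
tcp_rot: [179.8, -0.1, 80.3]
wrist_force: [0.2, -0.9, -0.3]
opening: 0.0602
```

```bash
python3 - <<'E'
from h import *
go(.505,.2248,.0385,80.3)
E
```

```text
t 30.65 pos [0.5049 0.2251 0.0399] rot [ 1.7982e+02 -1.2000e-01  8.0260e+01] F [ 0.2 -0.9 -0.3] op 0.0602 q [ 24.    6.2 -11.1  72.5  -0.   33.8]
shift cm [-0.03  0.01  0.14] norm 0.15 turn [ 0.18 -0.12 -0.04]
```

Call:
play_rows(rows=[[0.3,[0,0,0.15],[0.1,-0.1,0]],[1,[0,0,0],[0,0,0]],[1,[0,0,0],[0,0,0]],[1,[0,0,0],[0,0,0]],[1,[0,0,0],[0,0,0]],[1,[0,0,0],[0,0,0]],[1,[0,0,-4],[0,0,0]],[1,[0,0,-4.5],[0,0,0]],[1,[0,0,-4.5],[0,0,0]],[1,[0,0,-2],[0,0,0]],[1,[0,0,0],[0,0,0]]])

```text
time: 31.75
ee_pos: [0.5036, 0.2246, 0.1927]
tcp_rot: [-179.9, 0.1, 80.3]
wrist_force: [0.0, -0.5, -1.0]
opening: 0.0204
```

```bash
python3 - <<'E'
from h import *
print(sock(1))
p=camera('wrist');save(p,'w21.png')
plan(*sock(1),.175,170.3,11,1)
E
```

```text
[0.6007177 0.0565997]
t 31.8 pos [0.5034 0.2245 0.1913] rot [-1.7988e+02  1.2000e-01  8.0270e+01] F [-0.3 -0.1 -0.5] op 0.0206 q [24.1  4.5  4.  89.6 -0.  33.8]
norm/row 1.7708079544218938
[[1, [-1.35, 1.13, 0.15], [(-0.1), (0.1), (-8.2)]], [1, [-1.5, 0.93, 0.15], [0, 0, (-8.2)]], [1, [-1.62, 0.7, 0.15], [0, 0, (-8.2)]], [1, [-1.7, 0.47, 0.15], [0, 0, (-8.2)]], [1, [-1.75, 0.22, 0.15], [0, 0, (-8.2)]], [1, [-1.76, -0.03, 0.15], [0, 0, (-8.2)]], [1, [-1.74, -0.28, 0.15], [0, 0, (-8.2)]], [1, [-1.68, -0.53, 0.15], [0, 0, (-8.2)]], [1, [-1.59, -0.76, 0.15], [0, 0, (-8.2)]], [1, [-1.47, -0.98, 0.15], [0, 0, (-8.2)]], [1, [-1.31, -1.18, 0.15], [0, 0, (-8.2)]]]
```

View pics/w21.png

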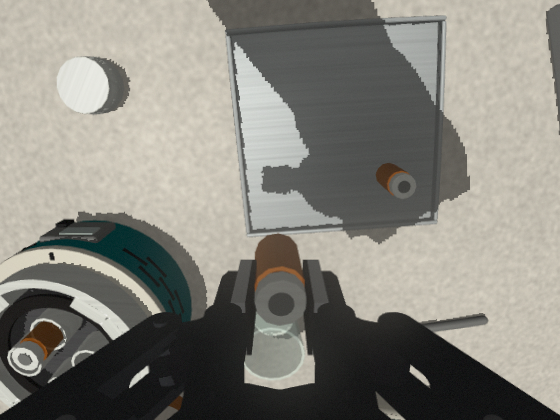

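Call:
play_rows(rows=[[1,[-1.35,1.1,0],[0,0,-8.3]],[1,[-1.5,0.9,0],[0,0,-8.3]],[1,[-1.6,0.7,0],[0,0,-8.3]],[1,[-1.7,0.5,0],[0,0,-8.3]],[1,[-1.75,0.2,0],[0,0,-8.3]],[1,[-1.75,0,0],[0,0,-8.3]],[1,[-1.75,-0.3,0],[0,0,-8.3]],[1,[-1.7,-0.5,0],[0,0,-8.3]],[1,[-1.6,-0.75,0],[0,0,-8.3]],[1,[-1.5,-1,0],[0,0,-8.3]],[1,[-1.3,-1.2,0],[0,0,-6]],[1,[0,0,0],[0,0,0]]])

```text
time: 33.0
ee_pos: [0.6034, 0.0527, 0.1664]
tcp_rot: [-179.4, -1.7, 172.5]
wrist_force: [0.8, 0.5, -0.2]
opening: 0.0206
```

```bash
python3 - <<'E'
from h import *
go(*sock(1),.165,170.3)
E
```

```text
t 33.0 pos [0.6034 0.0527 0.1664] rot [-179.37   -1.66  172.46] F [ 0.8  0.5 -0.2] op 0.0206 q [  5.1  13.6  11.4  89.6  -0.2 -77.4]
shift cm [0.31 0.36 0.15] norm 0.5 turn [-0.66 -1.65  2.17]
```

Call:
play_rows(rows=[[1,[0.3,0.35,0],[-0.6,-1.6,2.1]],[1,[0,0,0],[0,0,0]],[1,[0,0,0],[0,0,0]]])

```text
time: 33.3
ee_pos: [0.5991, 0.0568, 0.1617]
tcp_rot: [-179.9, -0.4, 170.0]
wrist_force: [-0.3, 0.6, 0.7]
opening: 0.0202
```

```bash
python3 - <<'E'
from h import *
go(*sock(1),.15,170.3)
p=camera('wrist');save(p,'w22.png');o=get_obs();P=np.array(o['ee_pos'])
C=[(*sock(k),.104,.015,(0,0,255)) for k in range(4)]+[(P[0],P[1],P[2]-.035,.011,(255,255,0))]
overlay(p,C,(180,100,380,300),3,'d22.png')
E
```

```text
t 33.3 pos [0.5991 0.0568 0.1617] rot [-179.87   -0.4   170.03] F [-0.3  0.6  0.7] op 0.0202 q [  5.4  11.7   8.6  87.4  -0.  -74.6]
shift cm [-0.17  0.02  1.17] norm 1.18 turn [-0.13 -0.4  -0.27]
```

View pics/d22.png

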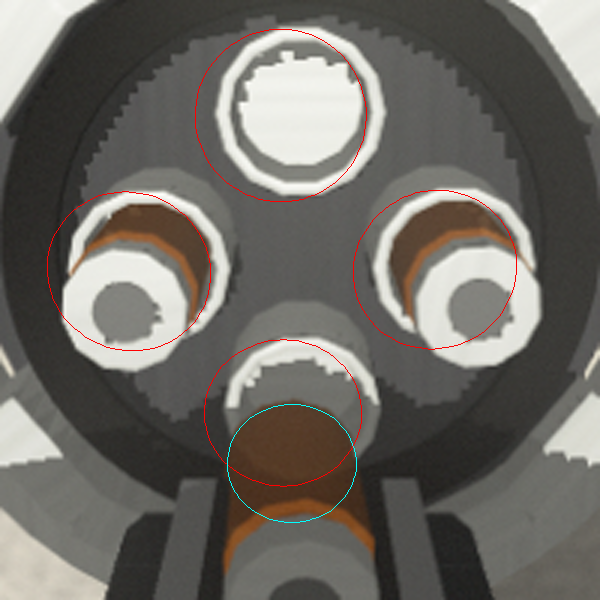

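```bash
python3 - <<'E'
from h import *
p=camera('wrist');o=get_obs();P=np.array(o['ee_pos']);print(P,o['tcp_rot'])
d=np.array([-.0033,0])
C=[(*(sock(k)+d),.104,.015,(0,0,255)) for k in range(4)]+[(P[0],P[1],P[2]-.035,.011,(255,255,0)),(P[0],P[1],P[2]+.013,.0103,(0,255,0))]
C+=[(*(sock(k)+d),.132,.0103,(255,0,255)) for k in (0,2)]
overlay(p,C,(180,120,380,320),3,'d23.png')
E
```

```text
[0.59935943 0.05680034 0.16205133] [-179.87725546   -0.37443381  170.05933063]
```

View pics/d23.png

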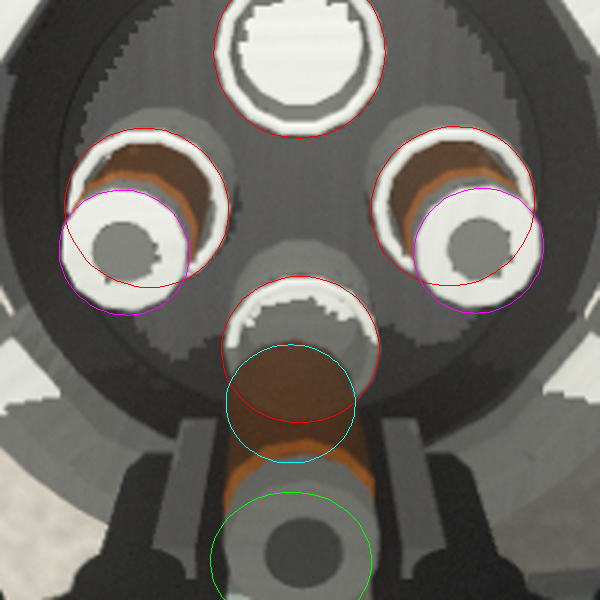

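```bash
python3 - <<'E'
from h import *
p=camera('wrist')
im=cv2.cvtColor(p['img'],cv2.COLOR_RGB2BGR)[200:330,225:335]
im=np.clip((im.astype(float)/255)**.6*255,0,255).astype(np.uint8)
cv2.imwrite('pics/z24.png',cv2.resize(im,None,fx=5,fy=4.6,interpolation=2))
E
```

```text
(no output)
```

View pics/z24.png

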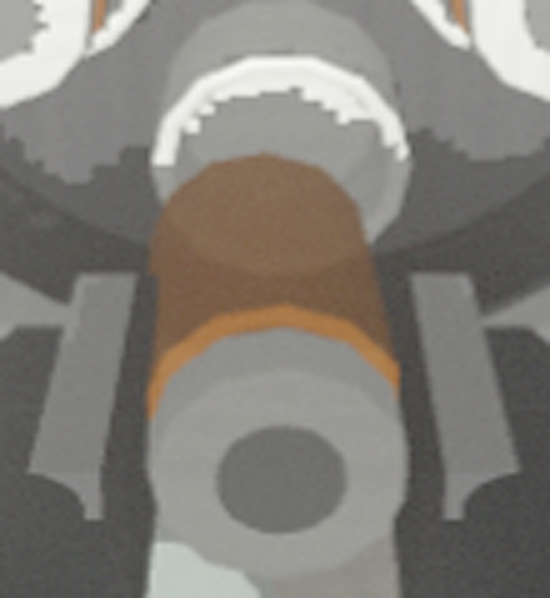

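```bash
sed -i 's/^OV=.*/OV=np.array([.5927,.029]);OY=-9.7/' h.py; python3 - <<'E'
from h import *
print(sock(0),sock(1),sock(3))
go(.5977,.0578,.15,170.3)
E
```

```text
[0.6202997 0.0242823] [0.5974177 0.0565997] [0.5879823 0.0014003]
t 33.45 pos [0.5996 0.0568 0.1624] rot [-179.88   -0.34  170.06] F [0.9 0.9 1. ] op 0.0198 q [  5.4  11.7   8.7  87.4  -0.  -74.6]
shift cm [0.2  0.07 1.24] norm 1.25 turn [-0.11 -0.34 -0.24]
```

Call:
play_rows(rows=[[1,[0.2,0.1,0.6],[-0.1,-0.3,-0.2]],[1,[0,0,0.4],[0,0,0]],[1,[0,0,0],[0,0,0]],[1,[0,0,0],[0,0,0]]])

```text
time: 33.85
ee_pos: [0.5976, 0.0586, 0.1512]
tcp_rot: [-180.0, -0.0, 170.3]
wrist_force: [-0.3, -0.1, -0.1]
opening: 0.0202
```

```bash
python3 - <<'E'
from h import *
go(.5977,.0578,.14,170.3)
p=camera('wrist')
o=get_obs();P=np.array(o['ee_pos'])
overlay(p,[(*sock(1),.104,.015,(0,0,255)),(*sock(1),.104,.0124,(0,0,255)),(P[0]-.0002,P[1]-.0009,P[2]-.035,.011,(255,255,0))],(200,190,350,320),4.5,'d25.png')
E
```

```text
t 33.85 pos [0.5976 0.0586 0.1512] rot [-1.7998e+02 -4.0000e-02  1.7032e+02] F [-0.3 -0.1 -0.1] op 0.0202 q [  5.6  11.1   6.8  85.8  -0.  -74.7]
shift cm [-0.02 -0.08  1.12] norm 1.13 turn [-0.02 -0.04  0.02]
```

View pics/d25.png

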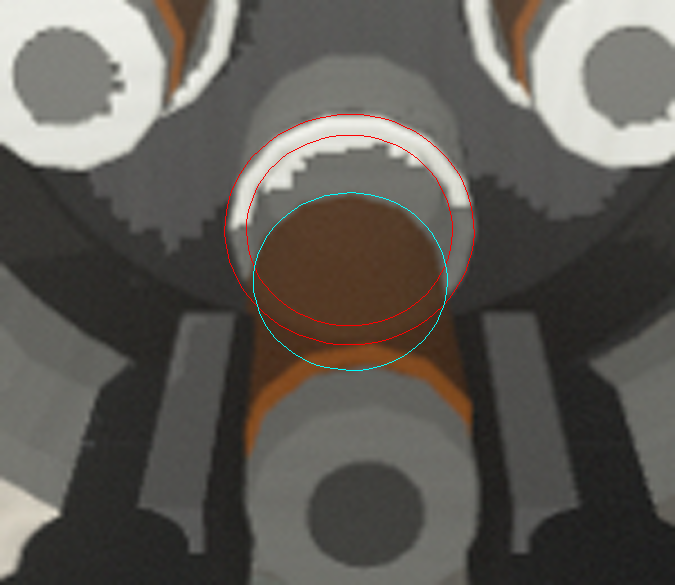

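Call:
play_rows(rows=[[1,[0,-0.05,0.6],[0,0,0]],[1,[0,0,0.5],[0,0,0]],[1,[0,0,0.3],[0,0,0]],[1,[0,0,0.2],[0,0,0]]])

```text
time: 34.3
ee_pos: [0.5978, 0.0579, 0.1341]
tcp_rot: [-180.0, -0.0, 170.3]
wrist_force: [-0.6, -0.3, 0.0]
opening: 0.02
```

Call:
play_rows(rows=[[1,[0,0,0.5],[0,0,0]],[1,[0,0,0.5],[0,0,0]],[1,[0,0,0.4],[0,0,0]],[1,[0,0,0.2],[0,0,0]]])

```text
time: 34.7
ee_pos: [0.5984, 0.058, 0.1182]
tcp_rot: [180.0, 0.1, 170.3]
wrist_force: [-4.3, -0.2, 20.7]
opening: 0.0202
```

Call:
play_rows(rows=[[1,[0,0,-0.1],[0,0,0]],[0.5,[0,0,0],[0,0,0]],[0.5,[0,0,0],[0,0,0]],[0.5,[0,0,0],[0,0,0]],[0.5,[0,0,0],[0,0,0]],[0.5,[0,0,-3],[0,0,0]],[0.5,[0,0,-4],[0,0,0]],[0.5,[0,0,-4],[0,0,0]],[0.5,[0,0,0],[0,0,0]]])

```text
time: 35.6
ee_pos: [0.597, 0.0578, 0.2303]
tcp_rot: [-179.9, -0.1, 170.3]
wrist_force: [0.7, 0.6, -0.4]
opening: 0.0428
```

```bash
python3 - <<'E'
from h import *
p=camera('wrist');save(p,'w26.png')
plan(.5105,.3235,.17,80.3,11,0.3)
E
```

```text
t 35.65 pos [0.5967 0.0578 0.2275] rot [-179.91   -0.29  170.31] F [ 0.3  0.5 -0.2] op 0.0429 q [  5.5  11.9  16.2  94.6  -0.  -74.8]
norm/row 2.592569005521132
[[0.3, [1.18, 2.25, 0.52], [(-0.1), (-0.3), (8.2)]], [0.3, [1.49, 2.06, 0.52], [0, 0, (8.2)]], [0.3, [1.76, 1.83, 0.52], [0, 0, (8.2)]], [0.3, [2.01, 1.56, 0.52], [0, 0, (8.2)]], [0.3, [2.21, 1.25, 0.52], [0, 0, (8.2)]], [0.3, [2.36, 0.93, 0.52], [0, 0, (8.2)]], [0.3, [2.47, 0.58, 0.52], [0, 0, (8.2)]], [0.3, [2.53, 0.22, 0.52], [0, 0, (8.2)]], [0.3, [2.54, -0.14, 0.52], [0, 0, (8.2)]], [0.3, [2.49, -0.5, 0.52], [0, 0, (8.2)]], [0.3, [2.39, -0.85, 0.52], [0, 0, (8.2)]]]
```

View pics/w26.png

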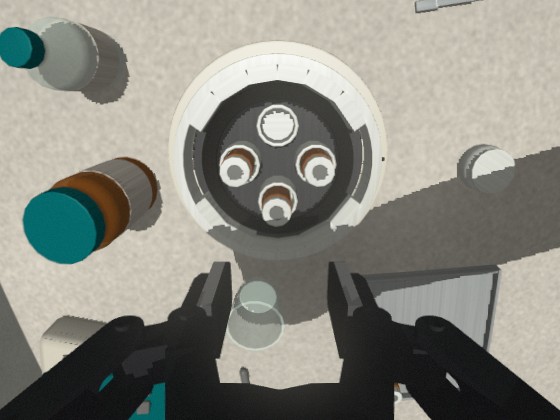

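Call:
play_rows(rows=[[0.3,[1.62,3.1,0],[0,-0.3,0]],[0.3,[1.62,3.1,0],[0,0,0]],[0.3,[1.62,3.1,0],[0,0,0]],[0.3,[1.62,3.1,0],[0,0,0]],[0.3,[1.62,3.1,0.5],[0,0,0]],[0.3,[1.62,3.1,1],[0,0,0]],[0.3,[1.62,3.1,2],[0,0,0]],[0.3,[1.2,2.4,3],[0,0,0]],[0.3,[0,0,3],[0,0,0]],[0.3,[0,0,0],[0,0,0]],[0.3,[0,0,0],[0,0,0]]])

```text
time: 36.75
ee_pos: [0.5069, 0.324, 0.115]
tcp_rot: [-179.4, -0.6, 170.2]
wrist_force: [0.8, -0.8, 0.5]
opening: 0.0597
```

```bash
python3 - <<'E'
from h import *
p=camera('wrist');save(p,'w27.png')
overlay(p,[(.509,.323,.052,.0103,(0,0,255))],(130,100,430,350),2.4,'d27.png')
go(.510,.3235,.0385,170.3)
E
```

```text
t 36.8 pos [0.507  0.3237 0.1149] rot [-179.41   -0.63  170.17] F [ 0.4 -0.3 -0.2] op 0.0597 q [ 32.6  12.2   4.1  82.8  -0.  -47.6]
shift cm [-0.39  0.11  7.64] norm 7.65 turn [-0.59 -0.63 -0.13]
```

View pics/d27.png

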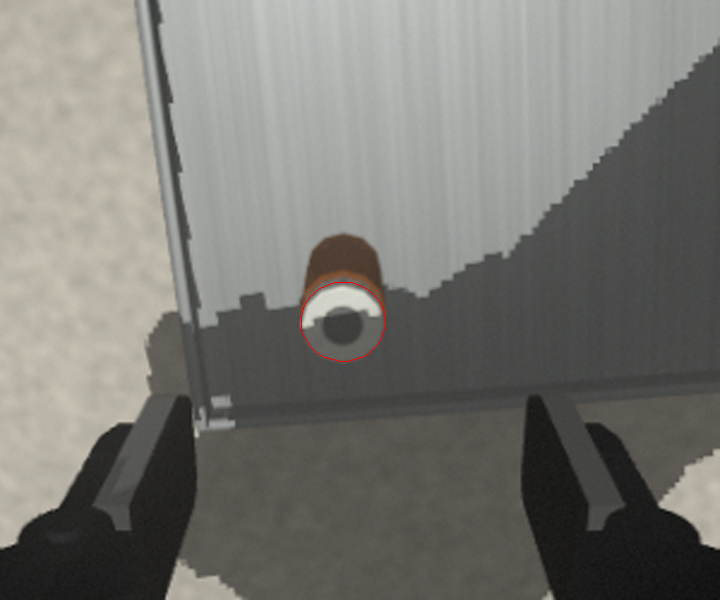

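Call:
play_rows(rows=[[0.3,[-0.2,0,2],[-0.5,-0.5,0]],[0.3,[0,-0.1,2],[0,0,0]],[0.3,[0,-0.1,1.5],[0,0,0]],[0.3,[0,0,0.6],[0,0,0]],[0.3,[0,0,0],[0,0,0]],[0.3,[0,0,0],[0,0,0]]])

```text
time: 37.4
ee_pos: [0.5132, 0.3203, 0.0602]
tcp_rot: [179.7, 0.3, 169.9]
wrist_force: [-0.4, 0.3, 0.3]
opening: 0.0598
```

```bash
python3 - <<'E'
from h import *
go(.5095,.324,.0385,170.3)
E
```

```text
t 37.4 pos [0.5132 0.3203 0.0602] rot [179.68   0.34 169.9 ] F [-0.4  0.3  0.3] op 0.0598 q [ 32.   12.3  -1.8  75.4   0.  -47.9]
shift cm [0.45 0.28 2.16] norm 2.23 turn [ 0.32  0.34 -0.4 ]
```

Call:
play_rows(rows=[[0.3,[0.4,0.3,0.8],[0.3,0.3,-0.3]],[0.3,[0,0,0.7],[0,0,0]],[0.3,[0,0,0.6],[0,0,0]],[0.3,[0,0,0],[0,0,0]],[0.3,[0,0,0],[0,0,0]]])

```text
time: 37.9
ee_pos: [0.5103, 0.3251, 0.0391]
tcp_rot: [179.9, 0.1, 170.3]
wrist_force: [-0.3, 0.7, -0.8]
opening: 0.0597
```

```bash
python3 - <<'E'
from h import *
go(.5095,.324,.0385,170.3)
E
```

```text
t 37.9 pos [0.5103 0.3251 0.0391] rot [1.7991e+02 1.1000e-01 1.7025e+02] F [-0.3  0.7 -0.8] op 0.0597 q [ 32.5  13.2  -3.1  73.5  -0.  -47.7]
shift cm [ 0.06 -0.13  0.06] norm 0.15 turn [ 0.09  0.11 -0.05]
```

Call:
play_rows(rows=[[0.3,[0,-0.1,0.05],[0,0,0]],[1,[0,0,0],[0,0,0]],[1,[0,0,0],[0,0,0]],[1,[0,0,0],[0,0,0]],[1,[0,0,0],[0,0,0]],[1,[0,0,0],[0,0,0]],[1,[0,0,-4],[0,0,0]],[1,[0,0,-4.5],[0,0,0]],[1,[0,0,-4.5],[0,0,0]],[1,[0,0,-1],[0,0,0]],[1,[0,0,0],[0,0,0]]])

```text
time: 39.0
ee_pos: [0.5088, 0.3231, 0.1821]
tcp_rot: [-180.0, -0.0, 170.2]
wrist_force: [1.3, 0.1, -1.4]
opening: 0.0198
```

```bash
python3 - <<'E'
from h import *
p=camera('wrist');save(p,'w28.png')
go(*sock(3),.17,170.3)
E
```

```text
t 39.05 pos [0.5087 0.3231 0.1815] rot [-1.7994e+02 -4.0000e-02  1.7024e+02] F [ 0.7 -0.3  0. ] op 0.0197 q [ 32.4  11.5  10.6  89.2  -0.  -47.8]
shift cm [-13.26 -30.36   1.17] norm 33.15 turn [-0.06 -0.04 -0.06]
```

View pics/w28.png

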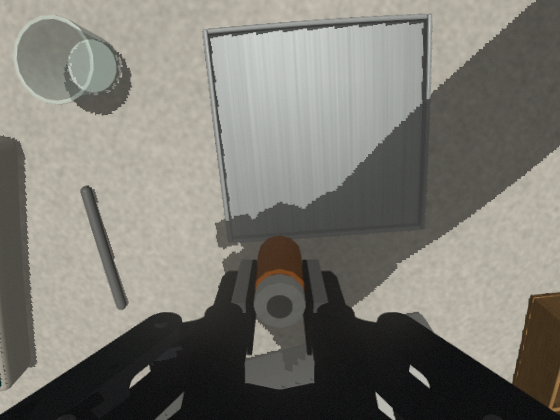

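Call:
play_rows(rows=[[1,[-1.47,-3.37,0],[0,0,0]],[1,[-1.47,-3.37,0],[0,0,0]],[1,[-1.47,-3.37,0],[0,0,0]],[1,[-1.47,-3.37,0],[0,0,0]],[1,[-1.47,-3.37,0],[0,0,0]],[1,[-1.47,-3.37,0],[0,0,0]],[1,[-1.47,-3.37,0],[0,0,0]],[1,[-1.47,-3.37,0],[0,0,0]],[1,[-1.0,-2.2,0],[0,0,0]],[1,[0,0,0],[0,0,0]],[1,[0,0,0],[0,0,0]]])

```text
time: 40.15
ee_pos: [0.581, 0.0028, 0.1574]
tcp_rot: [-179.5, -1.6, 170.4]
wrist_force: [-0.3, -0.5, -0.0]
opening: 0.0197
```

```bash
python3 - <<'E'
from h import *
go(*sock(3),.165,170.3)
E
```

```text
t 40.15 pos [0.581  0.0028 0.1574] rot [-179.51   -1.59  170.4 ] F [-0.3 -0.5 -0. ] op 0.0197 q [  0.4  10.    6.2  87.9  -0.2 -80. ]
shift cm [-0.69 -0.03 -0.78] norm 1.05 turn [-0.49 -1.59  0.11]
```

Call:
play_rows(rows=[[1,[-0.6,0,-1],[-0.5,-1.5,0]],[1,[0,0,-0.5],[0,0,0]],[1,[0,0,0],[0,0,0]],[1,[0,0,0],[0,0,0]]])

```text
time: 40.55
ee_pos: [0.5868, 0.0048, 0.1721]
tcp_rot: [179.9, -0.1, 170.6]
wrist_force: [0.3, -0.4, -0.7]
opening: 0.0198
```

```bash
python3 - <<'E'
from h import *
go(*sock(3),.165,170.3)
p=camera('wrist');save(p,'w29.png')
o=get_obs();P=np.array(o['ee_pos']);d=[0,0]
C=[(*sock(k),.104,.015,(0,0,255)) for k in range(4)]+[(P[0],P[1],P[2]-.035,.011,(255,255,0))]+[(*(sock(k)),.132,.0103,(255,0,255)) for k in (0,1,2)]
overlay(p,C,(160,60,400,310),2.4,'d29.png')
p=camera('scene');save(p,'c29.png');a=cv2.imread('pics/c29.png');cv2.imwrite('pics/z29.png',cv2.resize(a[160:280,220:340],None,fx=4,fy=4,interpolation=2))
E
```

```text
t 40.55 pos [0.5868 0.0048 0.1721] rot [ 1.7994e+02 -6.0000e-02  1.7061e+02] F [ 0.3 -0.4 -0.7] op 0.0198 q [  0.4   9.2   7.   87.8   0.1 -80.2]
shift cm [-0.17 -0.32  0.71] norm 0.8 turn [ 0.06 -0.06  0.31]
```

View pics/d29.png

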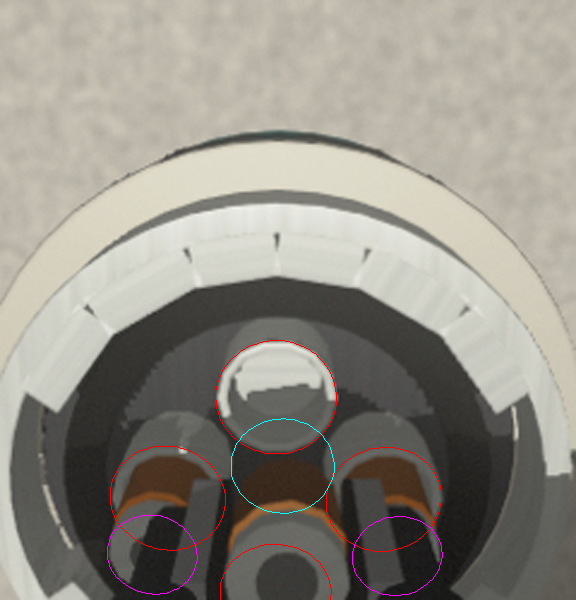

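View pics/z29.png

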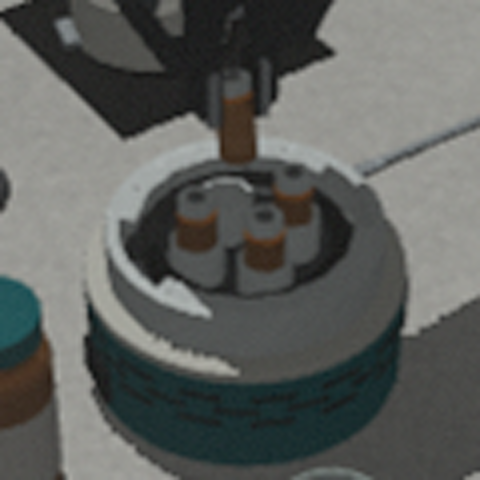

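```bash
python3 - <<'E'
from h import *
im=cv2.imread('pics/w29.png')[215:330,225:335]
im=np.clip((im.astype(float)/255)**.5*255,0,255).astype(np.uint8)
cv2.imwrite('pics/z30.png',cv2.resize(im,None,fx=5,fy=5,interpolation=2))
E
```

```text
(no output)
```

View pics/z30.png

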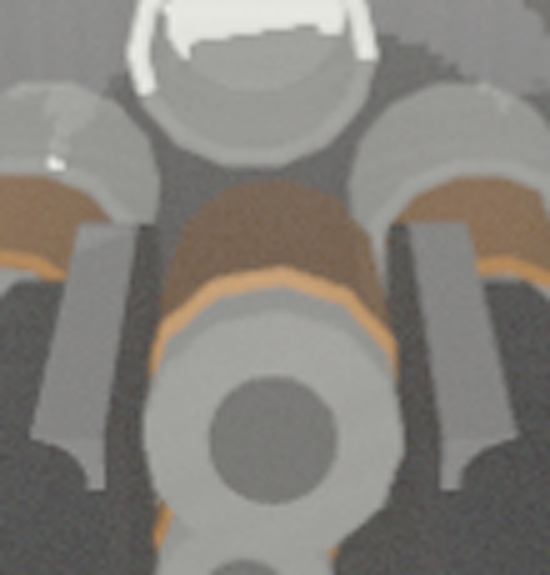

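Call:
play_rows(rows=[[1,[0,0,-4],[0,0,0]],[1,[0,0,-4],[0,0,0]],[1,[1.4,3.3,0],[0,0,0]],[1,[1.47,3.37,0],[0,0,0]],[1,[1.47,3.37,0],[0,0,0]],[1,[1.47,3.37,0],[0,0,0]],[1,[1.47,3.37,0],[0,0,0]],[1,[1.47,3.37,0],[0,0,0]],[1,[1.47,3.37,0],[0,0,0]],[1,[1.3,3.2,1],[0,0,0]],[1,[0,0,4],[0,0,0]],[1,[0,0,4],[0,0,0]]])

```text
time: 41.85
ee_pos: [0.5144, 0.3016, 0.1674]
tcp_rot: [179.5, 0.3, 170.7]
wrist_force: [0.3, 0.1, -0.3]
opening: 0.0203
```

Call:
play_rows(rows=[[1,[0,0,0],[0,0,0]],[1,[0,0,0],[0,0,0]]])

```text
time: 42.05
ee_pos: [0.5118, 0.3012, 0.163]
tcp_rot: [179.8, -0.1, 170.7]
wrist_force: [0.3, 0.3, -0.3]
opening: 0.0197
```

```bash
python3 - <<'E'
from h import *
go(.500,.310,.045,170.3)
E
```

```text
t 42.05 pos [0.5118 0.3012 0.163 ] rot [ 1.7984e+02 -1.1000e-01  1.7075e+02] F [ 0.3  0.3 -0.3] op 0.0197 q [ 30.4  10.1   7.   86.9   0.2 -50.4]
shift cm [ 1.29  0.64 11.8 ] norm 11.89 turn [ 0.16 -0.11  0.45]
```

Call:
play_rows(rows=[[1,[1.2,0.5,3.5],[0.1,-0.1,0.4]],[1,[0,0,3.5],[0,0,0]],[1,[0,0,3],[0,0,0]],[1,[0,0,0.8],[0,0,0]],[1,[0,0,0],[0,0,0]]])

```text
time: 42.55
ee_pos: [0.5066, 0.3104, 0.0651]
tcp_rot: [179.4, 0.7, 170.2]
wrist_force: [-0.5, 0.5, 0.6]
opening: 0.02
```

Call:
play_rows(rows=[[1,[0,0,0.4],[0,0,0]],[1,[0,0,0.3],[0,0,0]],[1,[0,0,0.3],[0,0,0]]])

```text
time: 42.85
ee_pos: [0.5097, 0.3116, 0.061]
tcp_rot: [179.1, 1.0, 170.1]
wrist_force: [-0.5, 0.8, 0.3]
opening: 0.0199
```

Call:
play_rows(rows=[[1,[0,0,0.8],[0.8,0.9,0]],[1,[0,0,0.6],[0,0,0]],[1,[0,0,0.4],[0,0,0]],[1,[0,0,0.2],[0,0,0]]])

```text
time: 43.25
ee_pos: [0.5106, 0.3121, 0.0404]
tcp_rot: [179.9, 0.1, 170.1]
wrist_force: [-0.1, -0.7, -0.4]
opening: 0.0196
```

Call:
play_rows(rows=[[1,[0,0,0.3],[0.2,0.3,0]],[1,[0,0,0.3],[0,0,0]],[1,[0,0,0.2],[0,0,0]]])

```text
time: 43.55
ee_pos: [0.5114, 0.3138, 0.0394]
tcp_rot: [179.8, -0.0, 170.2]
wrist_force: [-6.9, -5.7, 12.6]
opening: 0.02
```

Call:
play_rows(rows=[[1,[0,0,0],[0,0,0]],[0.3,[0,0,0],[0,0,0]],[0.3,[0,0,0],[0,0,0]],[0.3,[0,0,0],[0,0,0]],[0.3,[0,0,0],[0,0,0]],[0.3,[0,0,0],[0,0,0]],[0.3,[0,0,0],[0,0,0]],[0.3,[0,0,0],[0,0,0]]])

```text
time: 44.35
ee_pos: [0.5112, 0.3138, 0.0392]
tcp_rot: [179.8, -0.0, 170.2]
wrist_force: [-0.5, -0.3, 0.8]
opening: 0.0599
```

```bash
python3 - <<'E'
from h import *
o=st()
p=camera('wrist');save(p,'w31.png')
p=camera('scene');save(p,'c31.png');a=cv2.imread('pics/c31.png');cv2.imwrite('pics/z31.png',np.hstack([cv2.resize(a[240:350,330:460],None,fx=3.8,fy=3.8,interpolation=2),cv2.resize(cv2.imread('pics/w31.png')[200:340,200:360],None,fx=2,fy=418/140,interpolation=2)]))
E
```

```text
t 44.35 pos [0.5112 0.3138 0.0392] rot [ 1.7978e+02 -4.0000e-02  1.7018e+02] F [-0.5 -0.3  0.8] op 0.0599 q [ 31.5  12.6  -3.9  73.4   0.2 -48.7]
```

View pics/z31.png

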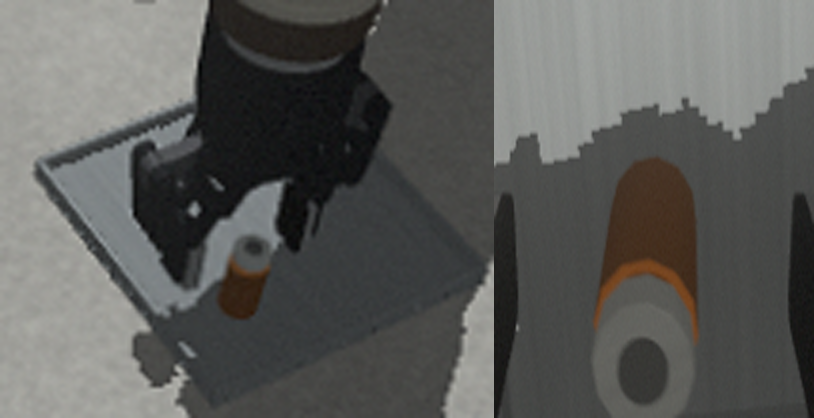

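```bash
python3 - <<'E'
from h import *
p=camera('wrist');x=atz(p,273.5,324,.052);print(x);go(x[0]+.0003,x[1]+.0013,.0385,170.3)
E
```

```text
[0.51413313 0.32115692 0.052     ]
t 44.5 pos [0.5113 0.3138 0.0393] rot [ 1.7978e+02 -3.0000e-02  1.7018e+02] F [-0.1  0.2  0. ] op 0.0598 q [ 31.5  12.5  -3.9  73.4   0.2 -48.7]
shift cm [-0.16  0.91  0.08] norm 0.93 turn [ 0.22 -0.03 -0.12]
```

Call:
play_rows(newtons=60, rows=[[0.3,[-0.15,0.9,0.05],[0.2,0,0]],[0.3,[0,0,0],[0,0,0]],[0.3,[0,0,0],[0,0,0]]])

```text
time: 44.8
ee_pos: [0.5147, 0.3233, 0.0389]
tcp_rot: [180.0, -0.0, 170.2]
wrist_force: [-0.3, -0.5, 0.3]
opening: 0.0599
```

```bash
python3 - <<'E'
from h import *
go(.5144,.3225,.0385,170.3)
E
```

```text
t 44.8 pos [0.5147 0.3233 0.0389] rot [ 1.7998e+02 -2.0000e-02  1.7018e+02] F [-0.3 -0.5  0.3] op 0.0599 q [ 32.1  13.7  -2.6  73.7   0.  -48.1]
shift cm [ 0.01 -0.09  0.04] norm 0.1 turn [ 0.02 -0.02 -0.12]
```

Grip, lift high, and carry above the seated vials.

Call:
play_rows(rows=[[0.3,[0,-0.1,0.05],[0,0,0]],[1,[0,0,0],[0,0,0]],[1,[0,0,0],[0,0,0]],[1,[0,0,0],[0,0,0]],[1,[0,0,0],[0,0,0]],[1,[0,0,0],[0,0,0]],[1,[0,0,-4],[0,0,0]],[1,[0,0,-4.5],[0,0,0]],[1,[0,0,-4.5],[0,0,0]],[1,[0,0,-4.5],[0,0,0]],[1,[0,0,-2],[0,0,0]],[1,[0,0,0],[0,0,0]]])

```text
time: 46.0
ee_pos: [0.5131, 0.321, 0.2382]
tcp_rot: [-179.8, -0.2, 170.2]
wrist_force: [0.6, 0.6, -0.5]
opening: 0.0197
```

```bash
python3 - <<'E'
from h import *
p=camera('wrist');save(p,'w32.png')
go(*sock(3),.22,170.3)
E
```

```text
t 46.05 pos [0.513  0.3209 0.2368] rot [-179.78   -0.27  170.17] F [0.1 0.6 0.6] op 0.0196 q [ 32.   13.   18.5  95.9   0.  -48.1]
shift cm [-12.86 -30.19   1.73] norm 32.86 turn [-0.22 -0.27 -0.13]
```

View pics/w32.png

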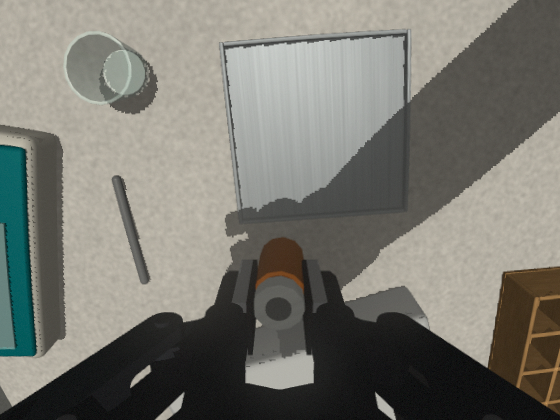

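Call:
play_rows(rows=[[1,[-1.45,-3.35,0],[-0.2,-0.2,0]],[1,[-1.45,-3.35,0],[0,0,0]],[1,[-1.45,-3.35,0],[0,0,0]],[1,[-1.45,-3.35,0],[0,0,0]],[1,[-1.45,-3.35,0],[0,0,0]],[1,[-1.45,-3.35,0],[0,0,0]],[1,[-1.45,-3.35,0],[0,0,0]],[1,[-1.45,-3.35,0],[0,0,0]],[1,[-1.2,-2.6,0],[0,0,0]],[1,[0,0,0],[0,0,0]],[1,[0,0,0],[0,0,0]]])

```text
time: 47.15
ee_pos: [0.5861, -0.0027, 0.2116]
tcp_rot: [-179.4, -1.6, 170.3]
wrist_force: [-0.3, 0.5, -0.7]
opening: 0.0195
```

```bash
python3 - <<'E'
from h import *
go(*sock(3),.165,170.3)
E
```

```text
t 47.15 pos [ 0.5861 -0.0027  0.2116] rot [-179.43   -1.6   170.29] F [-0.3  0.5 -0.7] op 0.0195 q [ -0.1  11.2  13.5  94.   -0.3 -80.4]
shift cm [-0.25  0.49  4.65] norm 4.68 turn [-0.57 -1.6  -0.  ]
```

Call:
play_rows(rows=[[1,[0,0.4,1.4],[-0.5,-1.5,0]],[1,[-0.1,0,1.3],[0,0,0]],[1,[0,0,0.8],[0,0,0]],[1,[0,0,0],[0,0,0]],[1,[0,0,0],[0,0,0]]])

```text
time: 47.65
ee_pos: [0.5854, 0.0043, 0.1712]
tcp_rot: [-179.9, -0.4, 170.5]
wrist_force: [-0.5, -0.0, -0.5]
opening: 0.0196
```

```bash
python3 - <<'E'
from h import *
go(*sock(3),.155,170.3)
p=camera('wrist');save(p,'w33.png')
o=get_obs();P=np.array(o['ee_pos']);d=[0,0]
p['img']=np.clip((p['img']/255.)**.6*255,0,255).astype(np.uint8)
C=[(*sock(k),.104,.015,(0,0,255)) for k in (0,2,3)]+[(P[0],P[1],P[2]-.035,.011,(255,255,0))]
overlay(p,C,(180,150,380,330),3.6,'d33.png')
E
```

```text
t 47.65 pos [0.5854 0.0043 0.1712] rot [-179.89   -0.43  170.5 ] F [-0.5 -0.  -0.5] op 0.0196 q [  0.4   9.4   7.1  88.1  -0.  -80.1]
shift cm [-0.31 -0.24  1.62] norm 1.66 turn [-0.11 -0.43  0.21]
```

View pics/d33.png

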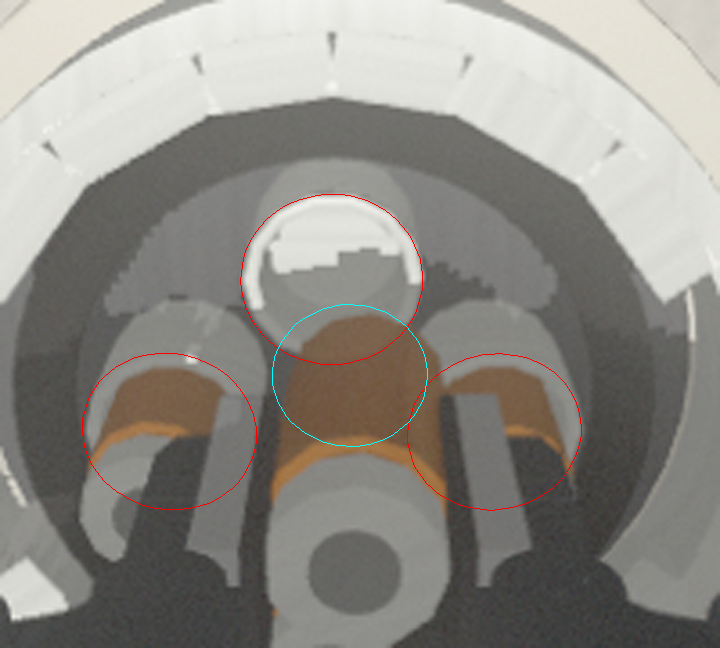

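```bash
python3 - <<'E'
from h import *
go(.5895,-.0002,.152,170.3)
E
```

```text
t 47.7 pos [0.5855 0.0043 0.1712] rot [-179.9    -0.42  170.5 ] F [ 0.9 -0.2 -1.1] op 0.0197 q [  0.4   9.4   7.1  88.1  -0.  -80.1]
shift cm [-0.48 -0.37  1.92] norm 2.01 turn [-0.1  -0.42  0.2 ]
```

Call:
play_rows(rows=[[1,[-0.45,-0.35,0.6],[-0.1,-0.4,0.2]],[1,[0,0,0.5],[0,0,0]],[1,[0,0,0.3],[0,0,0]],[1,[0,0,0],[0,0,0]],[1,[0,0,0],[0,0,0]]])

```text
time: 48.2
ee_pos: [0.5904, -0.0004, 0.157]
tcp_rot: [180.0, 0.1, 170.3]
wrist_force: [0.1, 0.7, -0.6]
opening: 0.0196
```

```bash
python3 - <<'E'
from h import *
go(.5895,-.0002,.14,170.3)
p=camera('wrist');save(p,'w34.png')
o=get_obs();P=np.array(o['ee_pos']);d=[0,0]
p['img']=np.clip((p['img']/255.)**.6*255,0,255).astype(np.uint8)
C=[(*sock(k),.104,.0124,(0,0,255)) for k in (0,2,3)]+[(P[0]-.0015,P[1]+.0018,P[2]-.035,.011,(255,255,0))]
overlay(p,C,(180,150,380,330),3.6,'d34.png')
E
```

```text
t 48.2 pos [ 5.904e-01 -4.000e-04  1.570e-01] rot [1.7999e+02 9.0000e-02 1.7028e+02] F [ 0.1  0.7 -0.6] op 0.0196 q [ -0.    9.5   5.7  86.   -0.  -80.3]
shift cm [0.09 0.   1.7 ] norm 1.7 turn [ 0.01  0.09 -0.02]
```

View pics/d34.png

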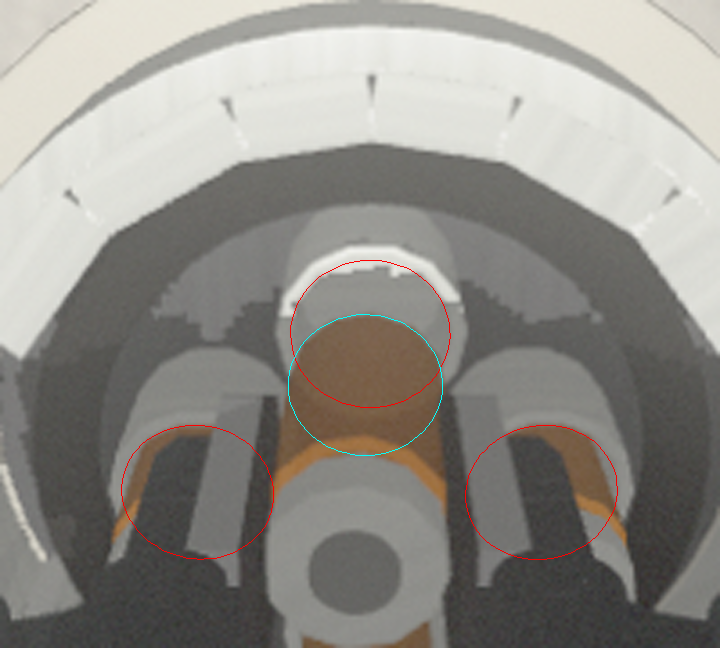

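Call:
play_rows(rows=[[1,[0.08,0,0.5],[0,0,0]],[1,[0,0,0.5],[0,0,0]],[1,[0,0,0.4],[0,0,0]],[1,[0,0,0.3],[0,0,0]],[1,[0,0,0.2],[0,0,0]]])

```text
time: 48.75
ee_pos: [0.5896, -0.0002, 0.1368]
tcp_rot: [180.0, 0.1, 170.3]
wrist_force: [0.3, -0.0, -0.2]
opening: 0.0192
```

Call:
play_rows(rows=[[1,[0,0,0.5],[0,0,0]],[1,[0,0,0.5],[0,0,0]],[1,[0,0,0.4],[0,0,0]],[1,[0,0,0.3],[0,0,0]],[1,[0,0,0.2],[0,0,0]]])

```text
time: 49.25
ee_pos: [0.5898, 0.0002, 0.1179]
tcp_rot: [179.9, 0.2, 170.3]
wrist_force: [-8.1, 1.3, 25.3]
opening: 0.0199
```

Call:
play_rows(rows=[[1,[0,0,-0.1],[0,0,0]],[0.5,[0,0,0],[0,0,0]],[0.5,[0,0,0],[0,0,0]],[0.5,[0,0,0],[0,0,0]],[0.5,[0,0,0],[0,0,0]],[0.5,[0,0,-3],[0,0,0]],[0.5,[0,0,-4],[0,0,0]],[0.5,[0,0,-4],[0,0,0]],[0,[0,0,-3],[0,0,0]],[0,[0,0,0],[0,0,0]]])

```text
time: 50.25
ee_pos: [0.5881, -0.0002, 0.2612]
tcp_rot: [-180.0, -0.0, 170.3]
wrist_force: [1.4, -0.2, 0.5]
opening: 0.0702
```

```bash
python3 - <<'E'
from h import *
p=camera('wrist');save(p,'w35.png')
q=camera('side');save(q,'s35.png')
C=[(*sock(k),.132,.0103,(0,0,255)) for k in range(4)]
overlay(p,C,(160,90,400,330),2.5,'d35.png')
go(.47,-.29,.27,170.3)
E
```

```text
t 50.35 pos [ 5.875e-01 -2.000e-04  2.572e-01] rot [-179.95   -0.29  170.27] F [ 0.1  0.6 -0.8] op 0.0831 q [ -0.   11.   18.4  97.8  -0.  -80.3]
shift cm [  6.69 -30.55  -1.21] norm 31.29 turn [-0.05 -0.29 -0.03]
```

View pics/d35.png

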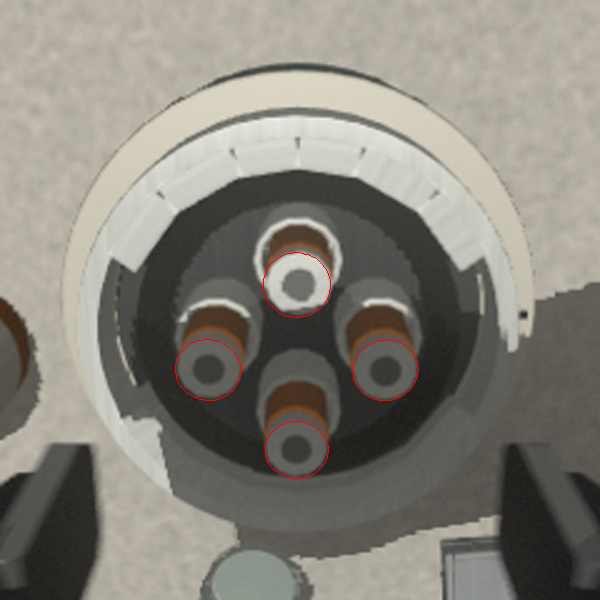

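View pics/s35.png

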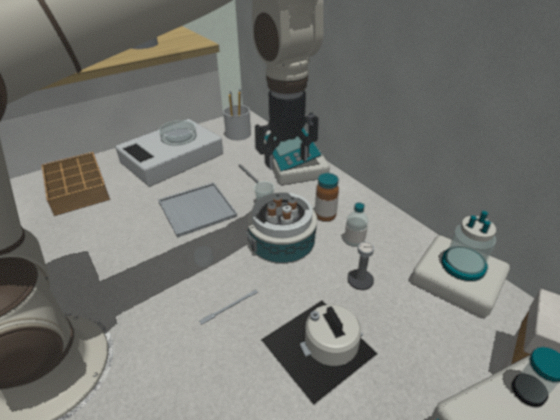

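Call:
play_rows(rows=[[0,[0.7,-3.4,0],[0,-0.3,0]],[0,[0.7,-3.4,0],[0,0,0]],[0,[0.7,-3.4,0],[0,0,0]],[0,[0.7,-3.4,0],[0,0,0]],[0,[0.7,-3.4,0],[0,0,0]],[0,[0.7,-3.4,0],[0,0,0]],[0,[0.7,-3.4,0],[0,0,0]],[0,[0.7,-3.4,0],[0,0,0]],[0,[0.6,-3,0],[0,0,0]],[0,[0,0,0],[0,0,0]],[0,[0,0,0],[0,0,0]]])

```text
time: 51.45
ee_pos: [0.4664, -0.2959, 0.2352]
tcp_rot: [179.7, -1.6, 170.4]
wrist_force: [-0.4, 0.1, 0.1]
opening: 0.0853
```

```bash
python3 - <<'E'
from h import *
import pickle
p=camera('wrist');save(p,'w36.png');pickle.dump(p,open('w36.pkl','wb'));st()
E
```

```text
t 51.5 pos [ 0.4665 -0.2956  0.2351] rot [179.75  -1.61 170.44] F [-0.  -0.3 -0.3] op 0.0854 q [ -32.2    6.7   11.2   96.    -0.4 -112.6]
```

View pics/w36.png

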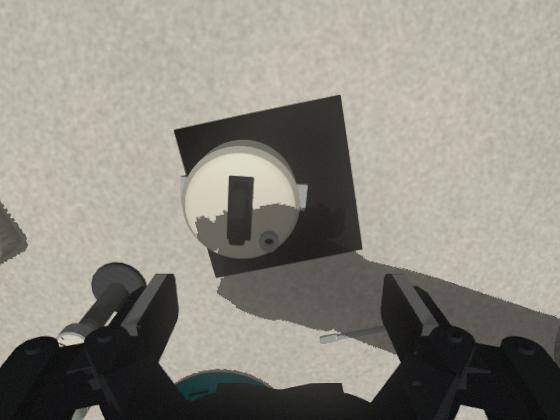

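```bash
python3 - <<'E'
from h import *
import pickle
p=pickle.load(open('w36.pkl','rb'))
im=p['img'][120:280,160:330];cv2.imwrite('pics/z36.png',cv2.cvtColor(cv2.resize(im,None,fx=4,fy=4,interpolation=2)[:600],cv2.COLOR_RGB2BGR))
E
```

```text
(no output)
```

View pics/z36.png

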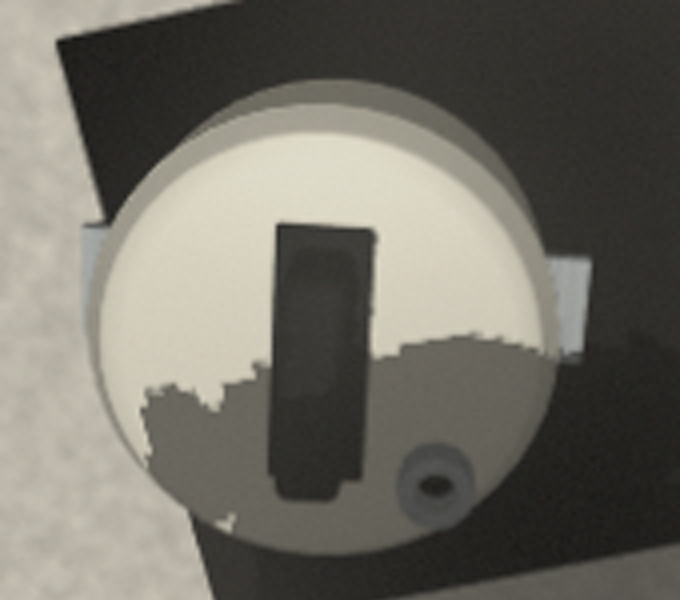

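```bash
python3 - <<'E'
from h import *
import pickle
p=pickle.load(open('w36.pkl','rb'))
f=lambda u,v:(160+u/4,120+v/4)
L=[atz(p,*f(*x),.060) for x in [(277,225),(268,478),(374,232),(362,480)]]
d1=L[1]-L[0];d2=L[3]-L[2];th=[np.degrees(np.arctan2(d[1],d[0])) for d in(d1,d2)];print('bar dir',th,np.mean(L,axis=0))
port=atz(p,*f(436,485),.071);print(port)
T=np.mean(th);Rm=R.from_euler('z',T,degrees=True).as_matrix()
c=port-Rm@np.array([.028,.028,0]);print('hood c',c,T)
c[2]=.003
C=[(c[0],c[1],.003+.057,.05,(0,255,0)),(port[0],port[1],.071,.009,(255,0,255)),(c[0],c[1],.004,.055,(0,0,255))]
overlay(p,C,(160,110,340,290),3.3,'d36.png')
b=cv2.imread('pics/d36.png')
for z,w in((.088,.007),(.060,.007)):
    q=np.array([(proj(p,c+Rm@np.array([x,y,z-.003]))-[160,110])*3.3 for x,y in [(.025,w),(-.025,w),(-.025,-w),(.025,-w)]]);cv2.polylines(b,[q.astype(int)],True,(255,0,0),1)
cv2.imwrite('pics/d36.png',b)
E
```

```text
bar dir [np.float64(76.0333694572229), np.float64(76.50395976380108)] [ 0.49916179 -0.28026912  0.06      ]
[ 0.47809742 -0.24962604  0.071     ]
hood c [ 0.49865082 -0.28347213  0.071     ] 76.26866461051199
```

View pics/d36.png

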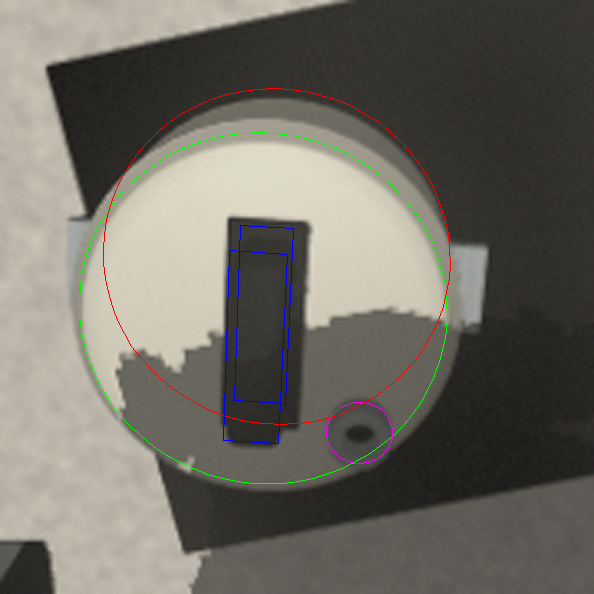

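```bash
python3 - <<'E'
from h import *
go(.499,-.281,.115,166.3)
E
```

```text
t 51.5 pos [ 0.4665 -0.2956  0.2351] rot [179.75  -1.61 170.44] F [-0.  -0.3 -0.3] op 0.0854 q [ -32.2    6.7   11.2   96.    -0.4 -112.6]
shift cm [-3.29  1.93 11.93] norm 12.53 turn [ 0.19 -1.61  4.14]
```

Call:
play_rows(rows=[[0,[-3.2,1.7,2],[0.2,-1.6,4.1]],[0,[0,0,3],[0,0,0]],[0,[0,0,3],[0,0,0]],[0,[0,0,2],[0,0,0]],[0,[0,0,0],[0,0,0]],[0,[0,0,0],[0,0,0]]])

```text
time: 52.1
ee_pos: [0.5031, -0.2774, 0.1286]
tcp_rot: [179.9, -0.1, 166.6]
wrist_force: [-0.3, -0.1, 0.5]
opening: 0.0855
```

```bash
python3 - <<'E'
from h import *
go(.499,-.281,.074,166.3)
p=camera('wrist');save(p,'w37.png')
E
```

```text
t 52.1 pos [ 0.5031 -0.2774  0.1286] rot [ 1.7993e+02 -8.0000e-02  1.6656e+02] F [-0.3 -0.1  0.5] op 0.0855 q [ -28.9    7.7    0.4   82.9    0.  -105.5]
shift cm [ 0.31 -0.45  5.46] norm 5.49 turn [ 0.07 -0.08  0.26]
```

View pics/w37.png

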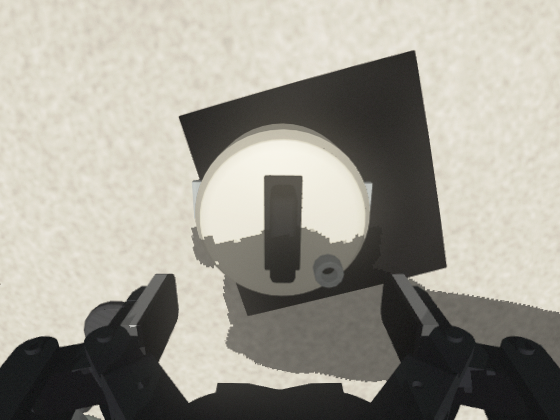

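Call:
play_rows(newtons=120, rows=[[0,[0.3,-0.45,2],[0,0,0.2]],[0,[0,-0.1,1.8],[0,0,0]],[0,[0,-0.1,1],[0,0,0]],[0,[0,0,0],[0,0,0]],[0,[0,0,0],[0,0,0]]])

```text
time: 52.65
ee_pos: [0.5019, -0.2838, 0.0863]
tcp_rot: [-179.9, 0.4, 166.4]
wrist_force: [-0.3, 0.3, -0.4]
opening: 0.0857
```

```bash
python3 - <<'E'
from h import *
go(.499,-.281,.074,166.3)
E
```

```text
t 52.65 pos [ 0.5019 -0.2838  0.0863] rot [-179.93    0.44  166.44] F [-0.3  0.3 -0.4] op 0.0857 q [-2.950e+01  8.000e+00 -3.900e+00  7.770e+01  1.000e-01 -1.059e+02]
shift cm [0.36 0.21 1.23] norm 1.3 turn [-0.07  0.44  0.13]
```

Call:
play_rows(rows=[[0,[0.3,0.2,0.7],[0,0.4,0.1]],[0,[0,0,0.6],[0,0,0]],[0,[0,0,0.2],[0,0,0]],[0,[0,0,0],[0,0,0]]])

```text
time: 53.05
ee_pos: [0.5004, -0.2813, 0.0726]
tcp_rot: [-179.9, 0.2, 166.3]
wrist_force: [-0.0, -0.4, 0.2]
opening: 0.0858
```

```bash
python3 - <<'E'
from h import *
go(.499,-.281,.074,166.3)
p=camera('wrist');save(p,'w38.png')
E
```

```text
t 53.05 pos [ 0.5004 -0.2813  0.0726] rot [-179.88    0.18  166.34] F [-0.  -0.4  0.2] op 0.0858 q [-2.930e+01  8.100e+00 -5.200e+00  7.640e+01 -1.000e-01 -1.057e+02]
shift cm [ 0.14 -0.   -0.14] norm 0.2 turn [-0.12  0.18  0.04]
```

View pics/w38.png

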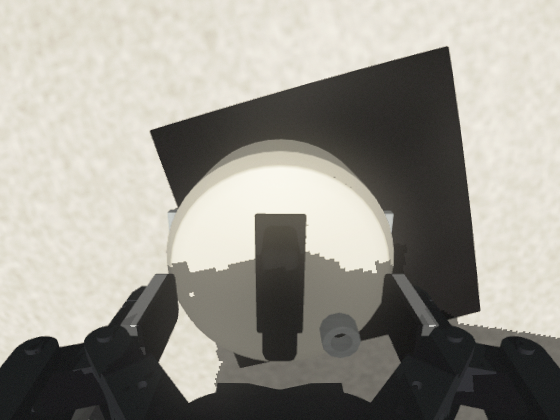

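Call:
play_rows(rows=[[0,[0.1,0,-0.4],[-0.1,0.1,0]],[0,[0,0,0],[0,0,0]],[1,[0,0,0],[0,0,0]],[1,[0,0,0],[0,0,0]],[1,[0,0,0],[0,0,0]],[1,[0,0,0],[0,0,0]],[1,[0,0,0],[0,0,0]],[1,[0,0,0],[0,0,0]],[1,[0,0,0],[0,0,0]],[1,[0,0,0],[0,0,0]]])

```text
time: 54.1
ee_pos: [0.4999, -0.2813, 0.078]
tcp_rot: [-180.0, 0.2, 166.3]
wrist_force: [0.7, -0.7, 1.1]
opening: 0.0113
```

```bash
python3 - <<'E'
from h import *
st()
p=camera('wrist');save(p,'w39.png')
E
```

```text
t 54.1 pos [ 0.4999 -0.2813  0.078 ] rot [-1.7997e+02  1.7000e-01  1.6634e+02] F [ 0.7 -0.7  1.1] op 0.0113 q [ -29.4    8.    -4.8   77.     0.  -105.7]
```

View pics/w39.png

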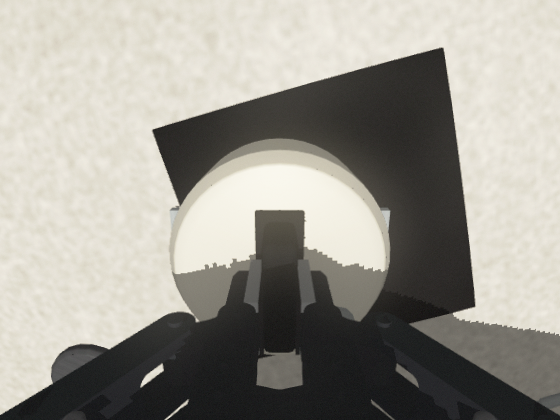

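Call:
play_rows(rows=[[1,[0,0,-3],[0,0,0]],[1,[0,0,-4.5],[0,0,0]],[1,[0,0,-4.5],[0,0,0]],[1,[0,0,-4.5],[0,0,0]],[1,[0,0,-2],[0,0,0]],[1,[0,0,0],[0,0,0]],[1,[0,0,0],[0,0,0]]])

```text
time: 54.85
ee_pos: [0.4972, -0.2801, 0.2635]
tcp_rot: [179.9, -0.4, 166.3]
wrist_force: [1.0, -0.2, -3.9]
opening: 0.0114
```

```bash
python3 - <<'E'
from h import *
go(.5927,.029,.25,170.3)
p=camera('wrist');save(p,'w40.png')
E
```

```text
t 54.85 pos [ 0.4972 -0.2801  0.2635] rot [179.87  -0.44 166.33] F [ 1.  -0.2 -3.9] op 0.0114 q [ -29.4    8.9   16.8   98.3    0.  -105.7]
shift cm [-1.98 32.29  1.41] norm 32.38 turn [ 0.14 -0.43 -3.98]
```

View pics/w40.png

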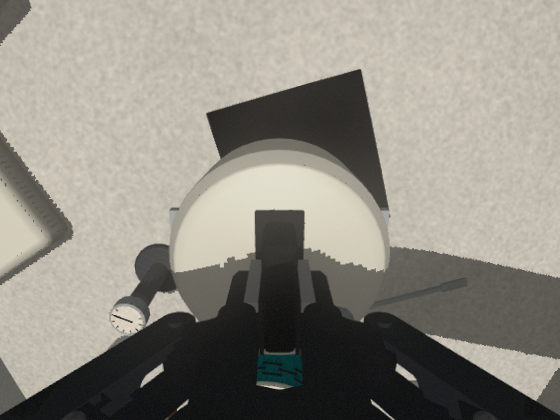

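Call:
play_rows(rows=[[1,[-0.3,3.5,0],[0,-0.4,-4]],[1,[-0.47,3.55,0],[0,0,0]],[1,[-0.47,3.55,0],[0,0,0]],[1,[-0.47,3.55,0],[0,0,0]],[1,[-0.47,3.55,0],[0,0,0]],[1,[-0.47,3.55,0],[0,0,0]],[1,[-0.47,3.55,0],[0,0,0]],[1,[-0.47,3.55,0],[0,0,0]],[1,[-0.4,2.8,0],[0,0,0]],[1,[0,0,0],[0,0,0]],[1,[0,0,0],[0,0,0]]])

```text
time: 56.0
ee_pos: [0.5876, 0.0315, 0.2374]
tcp_rot: [179.9, -2.0, 170.3]
wrist_force: [-0.3, -0.2, -2.6]
opening: 0.0115
```

```bash
python3 - <<'E'
from h import *
go(.5927,.029,.20,170.3)
E
```

```text
t 56.0 pos [0.5876 0.0315 0.2374] rot [179.93  -2.   170.34] F [-0.3 -0.2 -2.6] op 0.0115 q [  2.8  12.3  17.7  97.4   0.5 -77.5]
shift cm [-0.68 -0.17  3.72] norm 3.79 turn [ 0.07 -2.    0.04]
```

Call:
play_rows(rows=[[1,[-0.4,-0.15,0.8],[0.1,-2,0]],[1,[0,0,1],[0,0,0]],[1,[0,0,1],[0,0,0]],[1,[0,0,0.6],[0,0,0]],[1,[0,0,0],[0,0,0]],[1,[0,0,0],[0,0,0]]])

```text
time: 56.6
ee_pos: [0.5885, 0.0259, 0.1967]
tcp_rot: [-179.9, -0.4, 170.1]
wrist_force: [0.6, 0.0, -2.6]
opening: 0.0114
```

```bash
python3 - <<'E'
from h import *
go(.5927,.029,.19,170.3)
p=camera('wrist');save(p,'w41.png')
q=camera('scene');save(q,'c41.png');s=camera('side');save(s,'s41.png')
a=cv2.imread('pics/c41.png');b=cv2.imread('pics/s41.png');cv2.imwrite('pics/z41.png',np.hstack([cv2.resize(a[150:280,220:350],None,fx=3,fy=3,interpolation=2),cv2.resize(b[140:270,220:350],None,fx=3,fy=3,interpolation=2)]))
E
```

```text
t 56.6 pos [0.5885 0.0259 0.1967] rot [-179.86   -0.44  170.13] F [ 0.6  0.  -2.6] op 0.0114 q [  2.5  10.2  10.7  91.1  -0.  -77.6]
shift cm [-0.37  0.38  0.67] norm 0.85 turn [-0.14 -0.45 -0.17]
```

View pics/w41.png

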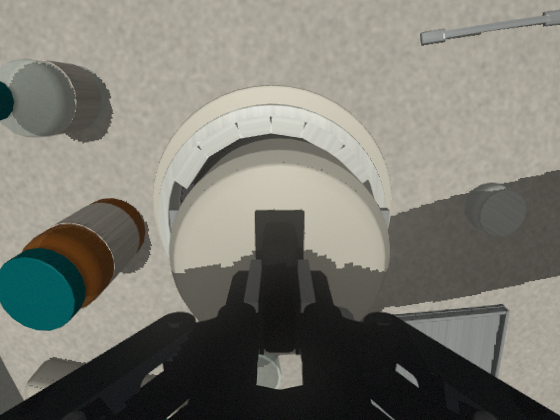

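View pics/z41.png

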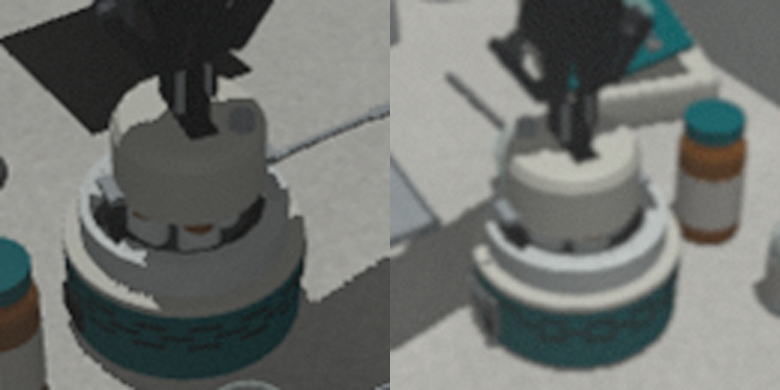

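Call:
play_rows(rows=[[1,[-0.35,0.3,0.2],[-0.1,-0.4,0]],[1,[0,0,0.2],[0,0,0]],[1,[0,0,0],[0,0,0]]])

```text
time: 57.05
ee_pos: [0.5936, 0.0289, 0.1938]
tcp_rot: [180.0, 0.1, 170.2]
wrist_force: [-0.3, -0.0, -2.5]
opening: 0.0114
```

```bash
python3 - <<'E'
from h import *
go(.5927,.029,.18,170.3)
p=camera('wrist');save(p,'w42.png')
C=[(*OV,.105,.076,(0,0,255)),(*OV,.105,.069,(0,255,0))]
overlay(p,C,(130,60,430,330),2.2,'d42.png')
E
```

```text
t 57.05 pos [0.5936 0.0289 0.1938] rot [1.8000e+02 1.3000e-01 1.7016e+02] F [-0.3 -0.  -2.5] op 0.0114 q [  2.8  10.2  10.5  90.2  -0.  -77.4]
shift cm [ 0.09 -0.    1.38] norm 1.38 turn [ 0.    0.13 -0.14]
```

View pics/d42.png

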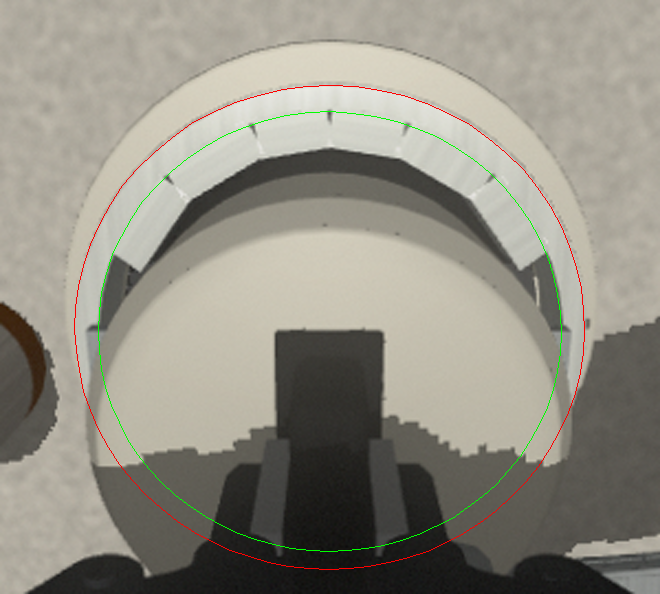

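Well centred: collar, hood and both ears are symmetric about the notches. Lowering.

Call:
play_rows(rows=[[1,[0.08,0,0.6],[0,0.1,-0.1]],[1,[0,0,0.6],[0,0,0]],[1,[0,0,0.5],[0,0,0]],[1,[0,0,0.3],[0,0,0]]])

```text
time: 57.5
ee_pos: [0.5928, 0.0291, 0.1724]
tcp_rot: [180.0, 0.0, 170.3]
wrist_force: [0.1, 0.6, -3.2]
opening: 0.0118
```

Call:
play_rows(rows=[[1,[0,0,0.4],[0,0,0]],[1,[0,0,0.4],[0,0,0]],[1,[0,0,0.4],[0,0,0]]])

```text
time: 57.8
ee_pos: [0.593, 0.0291, 0.1621]
tcp_rot: [180.0, 0.2, 170.3]
wrist_force: [-3.7, -0.5, 12.1]
opening: 0.0115
```

Call:
play_rows(rows=[[1,[0,0,0.4],[0,0,0]],[1,[0,0,0.4],[0,0,8]],[1,[0,0,0.3],[0,0,8]]])

```text
time: 58.1
ee_pos: [0.5947, 0.0293, 0.1579]
tcp_rot: [179.6, 0.7, 154.0]
wrist_force: [-1.7, -0.9, 18.9]
opening: 0.0116
```

Call:
play_rows(rows=[[1,[0,0,0.2],[0.3,0.4,8]],[1,[0,0,0.2],[0,0,8]],[1,[0,0,0.2],[0,0,8]]])

```text
time: 58.4
ee_pos: [0.5965, 0.0295, 0.1601]
tcp_rot: [179.2, 0.6, 129.1]
wrist_force: [-8.3, 0.5, 12.9]
opening: 0.0114
```

```bash
python3 - <<'E'
from h import *
go(.5927,.029,.16,80.3)
p=camera('wrist');save(p,'w43.png')
E
```

```text
t 58.4 pos [0.5965 0.0295 0.1601] rot [179.25   0.6  129.12] F [-8.3  0.5 12.9] op 0.0114 q [  2.8   9.6   6.1  85.5  -0.  -36.3]
shift cm [ 0.2  -0.32 -0.  ] norm 0.38 turn [ 0.96  0.24 48.82]
```

View pics/w43.png

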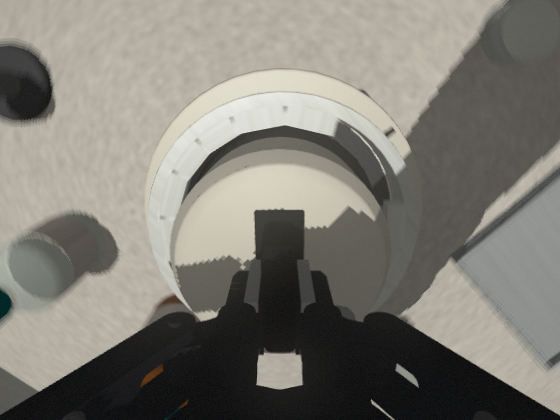

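Call:
play_rows(rows=[[1,[0.1,-0.2,0.3],[0.8,0.2,8]],[1,[0.1,-0.2,0.3],[0.3,0,8]],[1,[0,-0.1,0.3],[0,0,8]]])

```text
time: 58.75
ee_pos: [0.5944, 0.0288, 0.1593]
tcp_rot: [179.3, 0.5, 104.1]
wrist_force: [-0.0, -1.9, 14.7]
opening: 0.0115
```

```bash
python3 - <<'E'
from h import *
go(.5927,.029,.16,80.3)
E
```

```text
t 58.75 pos [0.5944 0.0288 0.1593] rot [179.33   0.53 104.14] F [-0.  -1.9 14.7] op 0.0115 q [  3.    9.5   5.9  85.6  -0.4 -11.2]
shift cm [ 0.06 -0.16 -0.07] norm 0.18 turn [ 0.77  0.38 23.84]
```

Call:
play_rows(rows=[[1,[0,-0.1,0.2],[0.7,0.3,8]],[1,[0,-0.1,0.3],[0.2,0,8]],[1,[0,0,0.3],[0,0,8]]])

```text
time: 59.05
ee_pos: [0.5957, 0.0288, 0.1598]
tcp_rot: [179.3, -0.0, 79.2]
wrist_force: [-1.7, -0.7, 14.3]
opening: 0.0114
```

```bash
python3 - <<'E'
from h import *
go(.5927,.029,.167,80.3)
save(camera('wrist'),'w44.png')
E
```

```text
t 59.05 pos [0.5957 0.0288 0.1598] rot [ 1.7931e+02 -2.0000e-02  7.9230e+01] F [-1.7 -0.7 14.3] op 0.0114 q [ 2.8  9.8  6.3 85.8 -0.1 13.6]
shift cm [-0.04 -0.29 -0.73] norm 0.78 turn [ 0.69 -0.02 -1.07]
```

View pics/w44.png

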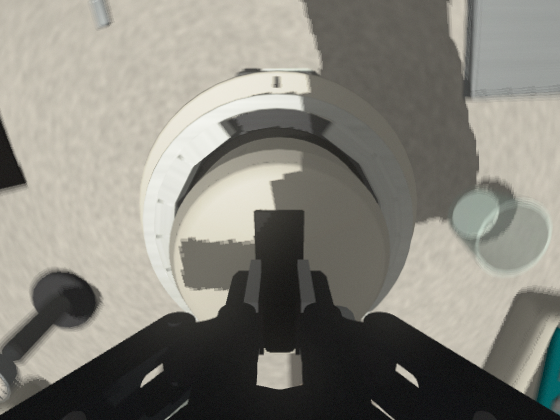

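Call:
play_rows(rows=[[1,[0,-0.2,0],[0.6,0,-0.8]],[1,[0,0,-0.2],[0,0,0]],[1,[0,0,-0.2],[0,0,0]],[1,[0,0,0],[0,0,0]]])

```text
time: 59.5
ee_pos: [0.5956, 0.0289, 0.167]
tcp_rot: [179.5, -0.1, 79.4]
wrist_force: [0.8, 0.1, 2.7]
opening: 0.0112
```

```bash
python3 - <<'E'
from h import *
go(.5927,.029,.167,80.3)
E
```

```text
t 59.5 pos [0.5956 0.0289 0.167 ] rot [ 1.7948e+02 -1.0000e-01  7.9370e+01] F [0.8 0.1 2.7] op 0.0112 q [ 2.8  9.9  7.2 86.8 -0.  13.4]
shift cm [-0.04 -0.29 -0.  ] norm 0.29 turn [ 0.52 -0.09 -0.93]
```

Call:
play_rows(rows=[[1,[0,0,-0.2],[0,0,0]],[1,[0,0,-0.3],[0,0,0]]])

```text
time: 59.7
ee_pos: [0.5953, 0.029, 0.1672]
tcp_rot: [179.7, -0.0, 79.4]
wrist_force: [10.2, 0.5, -29.0]
opening: 0.011
```

Call:
play_rows(rows=[[1,[0,0,0.1],[0,0,-1]],[1,[0,0,0],[0,0,0]],[0,[0,0,0],[0,0,0]],[0,[0,0,0],[0,0,0]],[0,[0,0,0],[0,0,0]],[0,[0,0,0],[0,0,0]],[0,[0,0,0],[0,0,0]],[0,[0,-1.5,-4],[0,0,0]],[0,[0,-1.5,-4],[0,0,0]],[0,[0,-1,-4],[0,0,0]],[0,[0,0,-3],[0,0,0]],[0,[0,0,0],[0,0,0]]])

```text
time: 60.9
ee_pos: [0.5527, 0.0357, 0.3226]
tcp_rot: [179.7, -0.0, 80.4]
wrist_force: [0.3, -0.4, 0.5]
opening: 0.0852
```

Call:
play_rows(rows=[[0,[0,0,0],[0,0,0]],[0,[0,0,0],[0,0,0]]])

```text
time: 61.1
ee_pos: [0.553, 0.0358, 0.3225]
tcp_rot: [179.6, -0.0, 80.4]
wrist_force: [-0.2, 0.2, 0.1]
opening: 0.0855
```

```bash
python3 - <<'E'
from h import *
import pickle
st()
p=camera('wrist');save(p,'w45.png');pickle.dump(p,open('w45.pkl','wb'));st()
cv2.imwrite('pics/z45.png',cv2.cvtColor(cv2.resize(p['img'][120:320,170:370],None,fx=3,fy=3,interpolation=2),cv2.COLOR_RGB2BGR))
q=camera('side');save(q,'s45.png')
E
```

```text
t 61.1 pos [0.553  0.0358 0.3225] rot [ 1.7965e+02 -4.0000e-02  8.0430e+01] F [-0.2  0.2  0.1] op 0.0855 q [  3.7   8.   22.5 104.1  -0.   13.3]
t 61.15 pos [0.5529 0.0358 0.3221] rot [ 1.7969e+02 -3.0000e-02  8.0430e+01] F [-0.3 -0.3  0.2] op 0.0856 q [  3.7   8.   22.4 104.1  -0.   13.3]
```

View pics/w45.png

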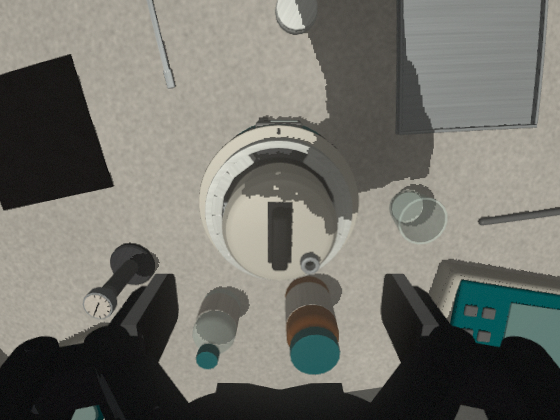

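View pics/z45.png

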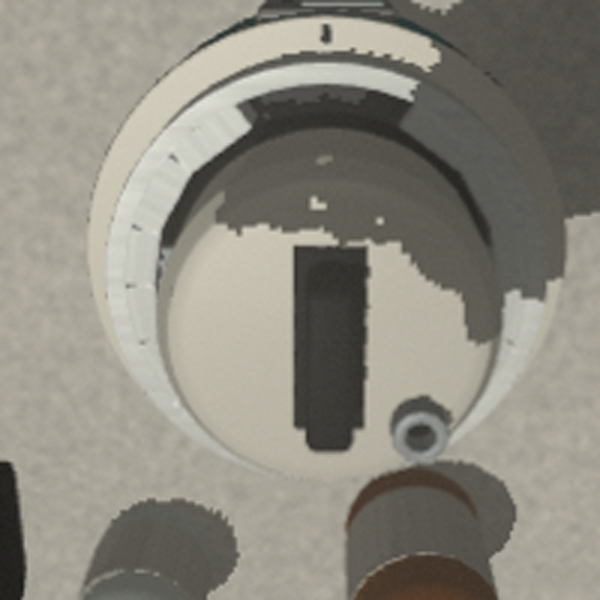

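```bash
python3 - <<'E'
from h import *
import pickle
p=pickle.load(open('w45.pkl','rb'))
print('port',atz(p,170+420/3,120+436/3,.160),'dial',atz(p,100,304,.110))
q=camera('scene');s=camera('side')
r=spotter.spot_in(q,'dial');print([(np.round(x['point'],3),x['confidence'])for x in r]);r=spotter.spot_in(s,'dial');print([(np.round(x['point'],3),x['confidence'])for x in r])
print(OV+R.from_euler('z',-9.7,degrees=True).as_matrix()[:2,:2]@[.028,.028])
plan(.665,-.215,.28,170,11)
E
```

```text
port [0.62715784 0.05226934 0.16      ] dial [ 0.66379351 -0.18975037  0.11      ]
[(array([ 0.67 , -0.187,  0.112]), 0.55)]
[(array([ 0.66 , -0.197,  0.111]), 0.51)]
[0.6250174  0.05188199]
t 61.4 pos [0.5528 0.0358 0.3222] rot [ 1.7971e+02 -3.0000e-02  8.0430e+01] F [-0.1  0.6 -0. ] op 0.0858 q [  3.7   8.   22.5 104.2  -0.   13.3]
norm/row 2.5267157786707197
[[0, [-2.08, 1.38, 0.38], [(0.3), (-0.0), (-8.1)]], [0, [-2.25, 1.08, 0.38], [0, 0, (-8.1)]], [0, [-2.38, 0.75, 0.38], [0, 0, (-8.1)]], [0, [-2.46, 0.4, 0.38], [0, 0, (-8.1)]], [0, [-2.5, 0.05, 0.38], [0, 0, (-8.1)]], [0, [-2.48, -0.31, 0.38], [0, 0, (-8.1)]], [0, [-2.41, -0.65, 0.38], [0, 0, (-8.1)]], [0, [-2.29, -0.99, 0.38], [0, 0, (-8.1)]], [0, [-2.13, -1.3, 0.38], [0, 0, (-8.1)]], [0, [-1.92, -1.59, 0.38], [0, 0, (-8.1)]], [0, [-1.68, -1.85, 0.38], [0, 0, (-8.1)]]]
```

Call:
play_rows(rows=[[0,[-2.1,1.3,0.4],[0.3,0,-8.1]],[0,[-2.25,1,0.4],[0,0,-8.1]],[0,[-2.4,0.7,0.4],[0,0,-8.1]],[0,[-2.45,0.4,0.4],[0,0,-8.1]],[0,[-2.5,0,0.4],[0,0,-8.1]],[0,[-2.5,-0.3,0.4],[0,0,-8.1]],[0,[-2.4,-0.65,0.4],[0,0,-8.1]],[0,[-2.3,-1,0.4],[0,0,-8.1]],[0,[-2.1,-1.3,0.4],[0,0,-8.1]],[0,[-1.9,-1.5,0.4],[0,0,-8.1]],[0,[-1.4,-1.6,0.4],[0,0,-8]],[0,[0,0,0],[0,0,0]]])

```text
time: 62.6
ee_pos: [0.6691, -0.2181, 0.2699]
tcp_rot: [179.9, -0.5, 173.2]
wrist_force: [0.3, 0.6, -0.8]
opening: 0.0854
```

Call:
play_rows(rows=[[0,[0,0,0],[0,0,0]],[0,[0,0,0],[0,0,0]]])

```text
time: 62.8
ee_pos: [0.6688, -0.2176, 0.2691]
tcp_rot: [179.9, -0.5, 172.9]
wrist_force: [-0.0, 0.0, 0.3]
opening: 0.0851
```

```bash
python3 - <<'E'
from h import *
import pickle
st()
p=camera('wrist');save(p,'w46.png');pickle.dump(p,open('w46.pkl','wb'));st()
E
```

```text
t 62.8 pos [ 0.6688 -0.2176  0.2691] rot [179.87  -0.55 172.89] F [-0.   0.   0.3] op 0.0851 q [ -18.    30.7   45.4  105.2    0.  -100.9]
t 62.85 pos [ 0.6688 -0.2174  0.2694] rot [179.88  -0.53 172.91] F [-0.3 -0.4  0.4] op 0.0853 q [ -18.    30.7   45.4  105.2    0.  -100.9]
```

View pics/w46.png

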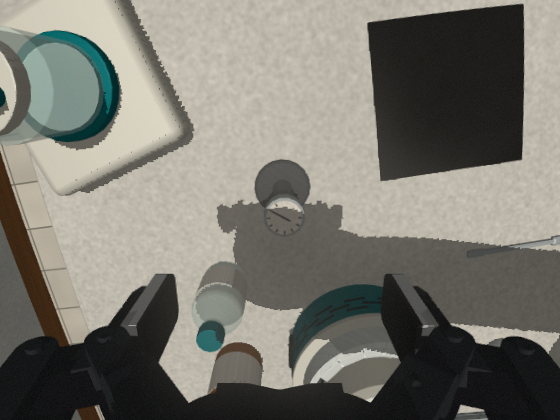

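```bash
python3 - <<'E'
from h import *
import pickle
p=pickle.load(open('w46.pkl','rb'))
x=atz(p,284,216,.110);print(x)
overlay(p,[(x[0],x[1],.110,.018,(0,0,255)),(x[0],x[1],0.005,.032,(0,255,0))],(220,130,360,260),5,'d46.png')
go(x[0],x[1],.16,170)
E
```

```text
[ 0.66515771 -0.19542104  0.11      ]
t 62.85 pos [ 0.6688 -0.2174  0.2694] rot [179.88  -0.53 172.91] F [-0.3 -0.4  0.4] op 0.0853 q [ -18.    30.7   45.4  105.2    0.  -100.9]
shift cm [ 0.53  2.11 10.95] norm 11.17 turn [ 0.11 -0.53  2.91]
```

View pics/d46.png

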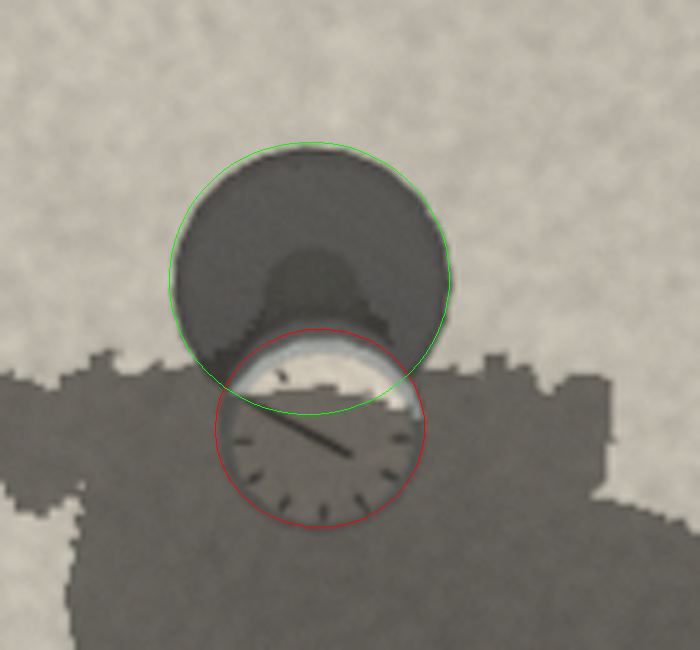

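Call:
play_rows(newtons=50, rows=[[0,[0.5,2,2],[0.1,-0.5,2.7]],[0,[0,0,3],[0,0,0]],[0,[0,0,3],[0,0,0]],[0,[0,0,2.5],[0,0,0]],[0,[0,0,0],[0,0,0]],[0,[0,0,0],[0,0,0]]])

```text
time: 63.45
ee_pos: [0.6658, -0.191, 0.1672]
tcp_rot: [-180.0, 0.5, 169.9]
wrist_force: [0.8, 0.3, 0.4]
opening: 0.085
```

```bash
python3 - <<'E'
from h import *
go(.665,-.195,.098,170.3)
save(camera('wrist'),'w47.png')
E
```

```text
t 63.45 pos [ 0.6658 -0.191   0.1672] rot [-179.99    0.46  169.86] F [0.8 0.3 0.4] op 0.085 q [-16.   24.   24.6  90.2   0.  -95.9]
shift cm [ 0.07 -0.4   6.92] norm 6.93 turn [-0.01  0.46 -0.44]
```

View pics/w47.png

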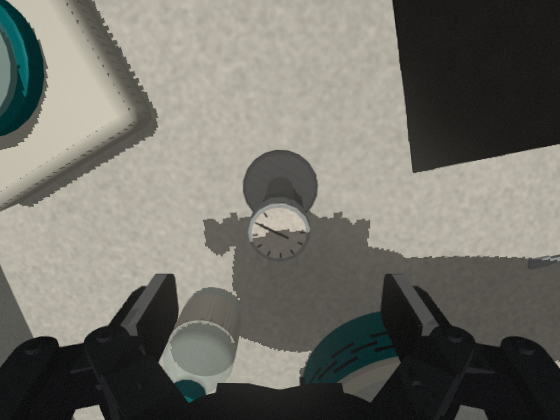

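Call:
play_rows(rows=[[0,[0,-0.4,2],[0,0.5,-0.4]],[0,[0,-0.1,2],[0,0,0]],[0,[0,-0.1,1.5],[0,0,0]],[0,[0,0,0],[0,0,0]],[0,[0,0,0],[0,0,0]]])

```text
time: 64.0
ee_pos: [0.6672, -0.1986, 0.1133]
tcp_rot: [-179.9, 0.3, 170.3]
wrist_force: [0.7, 0.3, 0.6]
opening: 0.0853
```

```bash
python3 - <<'E'
from h import *
go(.665,-.195,.098,170.3)
E
```

```text
t 64.0 pos [ 0.6672 -0.1986  0.1133] rot [-179.93    0.29  170.29] F [0.7 0.3 0.6] op 0.0853 q [-16.6  24.5  19.3  84.5  -0.  -96.9]
shift cm [0.29 0.32 1.53] norm 1.59 turn [-0.07  0.29 -0.01]
```

Call:
play_rows(rows=[[0,[0.25,0.3,0.7],[0,0.3,0]],[0,[0,0,0.7],[0,0,0]],[0,[0,0,0.2],[0,0,0]],[0,[0,0,0],[0,0,0]],[0,[0,0,0],[0,0,0]]])

```text
time: 64.5
ee_pos: [0.6661, -0.1952, 0.0982]
tcp_rot: [-179.9, 0.1, 170.3]
wrist_force: [-0.1, 0.7, 0.7]
opening: 0.0854
```

```bash
python3 - <<'E'
from h import *
go(.665,-.195,.098,170.3)
p=camera('wrist');save(p,'w48.png')
o=get_obs();P=np.array(o['ee_pos'])
overlay(p,[(.665,-.1952,.110,.018,(0,0,255)),(P[0],P[1],.110,.018,(0,255,0))],(180,150,380,330),3.3,'d48.png')
E
```

```text
t 64.5 pos [ 0.6661 -0.1952  0.0982] rot [-1.7991e+02  1.2000e-01  1.7030e+02] F [-0.1  0.7  0.7] op 0.0854 q [-16.3  24.4  17.6  83.   -0.1 -96.6]
shift cm [0.11 0.   0.02] norm 0.11 turn [-0.09  0.12 -0.  ]
```

View pics/d48.png

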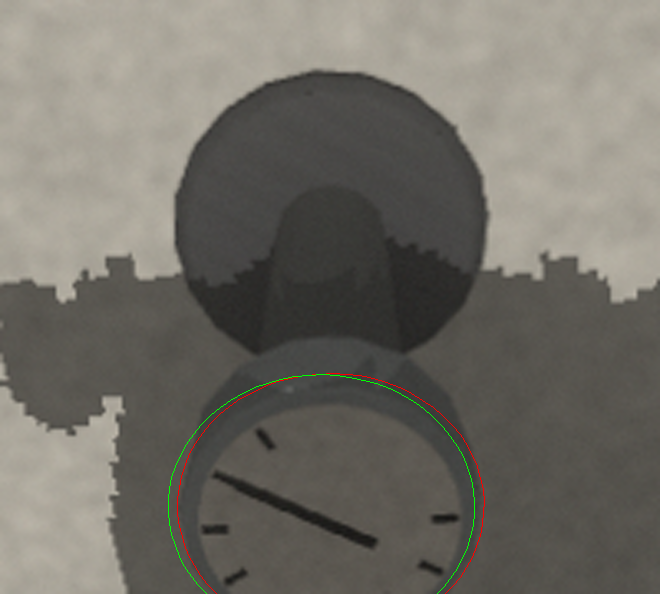

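Call:
play_rows(rows=[[0.3,[0.1,0,0],[0,0.1,0]],[1,[0,0,0],[0,0,0]],[1,[0,0,0],[0,0,0]],[1,[0,0,0],[0,0,0]],[1,[0,0,0],[0,0,0]],[1,[0,0,0],[0,0,0]]])

```text
time: 65.15
ee_pos: [0.6654, -0.1952, 0.0993]
tcp_rot: [-179.9, 0.1, 170.3]
wrist_force: [0.3, 0.7, -0.5]
opening: 0.0341
```

Call:
play_rows(rows=[[1,[0,0,-2],[0,0,0]],[1,[0,0,-4],[0,0,0]],[1,[0,0,-4.5],[0,0,0]],[1,[0,0,-4.5],[0,0,0]],[1,[0,0,-2],[0,0,0]],[1,[0,0,0],[0,0,0]],[1,[0,0,0],[0,0,0]]])

```text
time: 65.85
ee_pos: [0.6645, -0.1946, 0.271]
tcp_rot: [-179.9, -0.1, 170.3]
wrist_force: [-1.2, 0.3, -1.2]
opening: 0.0342
```

```bash
python3 - <<'E'
from h import *
go(.627,.0523,.26,170.3)
p=camera('wrist');save(p,'w49.png');q=camera('side');save(q,'s49.png');q=camera('scene');save(q,'c49.png')
a=cv2.imread('pics/c49.png');b=cv2.imread('pics/s49.png');cv2.imwrite('pics/z49.png',np.hstack([cv2.resize(a[90:240,150:300],None,fx=2.6,fy=2.6,interpolation=2),cv2.resize(b[150:300,300:450],None,fx=2.6,fy=2.6,interpolation=2)]))
E
```

```text
t 65.85 pos [ 0.6645 -0.1946  0.271 ] rot [-1.7994e+02 -1.4000e-01  1.7030e+02] F [-1.2  0.3 -1.2] op 0.0342 q [-1.63e+01  2.82e+01  4.20e+01  1.04e+02 -1.00e-01 -9.66e+01]
shift cm [ 7.86 23.71  1.1 ] norm 25.0 turn [-0.06 -0.14 -0.  ]
```

View pics/w49.png

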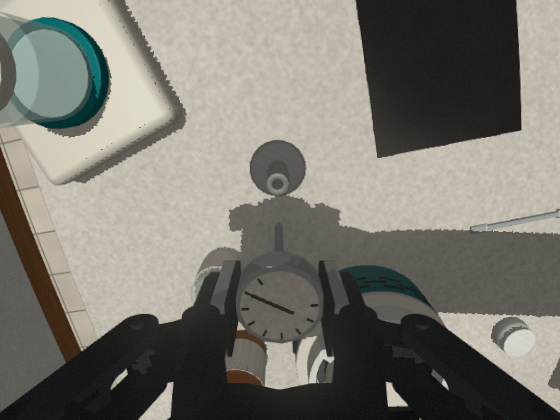

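View pics/z49.png

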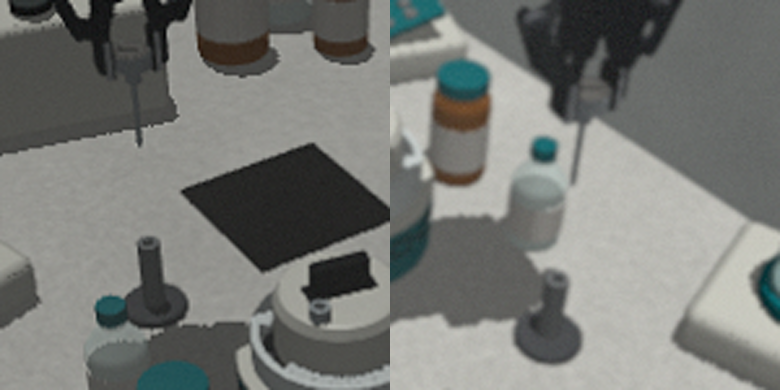

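Call:
play_rows(rows=[[1,[0,0,-3],[0,0,0]],[1,[1,3,-0.5],[0,0,0]],[1,[1.1,3.3,-0.3],[0,0,0]],[1,[1.1,3.3,-0.2],[0,0,0]],[1,[1.1,3.3,-0.2],[0,0,0]],[1,[1.1,3.3,-0.2],[0,0,0]],[1,[1.1,3.3,-0.2],[0,0,0]],[1,[0.8,2.2,0],[0,0,0]],[1,[0,0,0],[0,0,0]],[1,[0,0,0],[0,0,0]]])

```text
time: 67.0
ee_pos: [0.6249, 0.039, 0.2998]
tcp_rot: [-179.9, -1.8, 170.2]
wrist_force: [0.0, -0.4, -1.3]
opening: 0.0343
```

```bash
python3 - <<'E'
from h import *
import pickle
go(.627,.0523,.26,170.3)
p=camera('wrist');save(p,'w50.png');pickle.dump(p,open('w50.pkl','wb'))
E
```

```text
t 67.0 pos [0.6249 0.039  0.2998] rot [-179.88   -1.8   170.17] F [ 0.  -0.4 -1.3] op 0.0343 q [  3.4  20.3  34.7 106.2   0.3 -76.7]
shift cm [-0.1   1.35  3.98] norm 4.2 turn [-0.12 -1.8  -0.13]
```

View pics/w50.png

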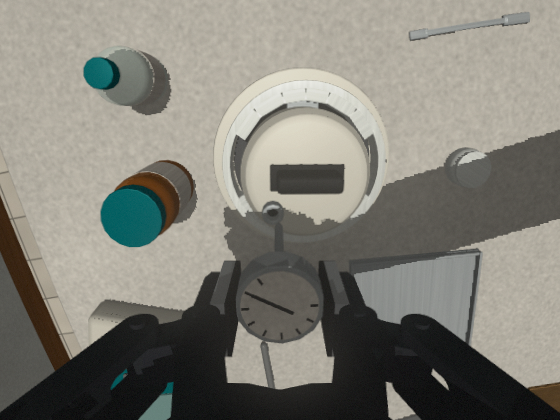

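Call:
play_rows(rows=[[1,[0.1,0.8,1],[-0.1,-1.8,-0.1]],[1,[0,0,1],[0,0,0]],[1,[0,0,0],[0,0,0]],[1,[0,0,0],[0,0,0]]])

```text
time: 67.45
ee_pos: [0.6252, 0.0429, 0.2769]
tcp_rot: [-179.9, -0.2, 170.0]
wrist_force: [0.0, 0.5, -0.2]
opening: 0.0342
```

```bash
python3 - <<'E'
from h import *
import pickle
go(.627,.0523,.26,170.3)
p=camera('wrist');save(p,'w51.png');pickle.dump(p,open('w51.pkl','wb'))
im=np.clip((p['img'][170:330,220:340]/255.)**.6*255,0,255).astype(np.uint8)
cv2.imwrite('pics/z51.png',cv2.cvtColor(cv2.resize(im,None,fx=4,fy=4,interpolation=2)[:600],cv2.COLOR_RGB2BGR))
E
```

```text
t 67.45 pos [0.6252 0.0429 0.2769] rot [-179.91   -0.19  170.01] F [ 0.   0.5 -0.2] op 0.0342 q [  3.9  17.4  28.4 101.2  -0.  -76.1]
shift cm [-0.02  0.96  1.68] norm 1.94 turn [-0.09 -0.19 -0.29]
```

View pics/z51.png

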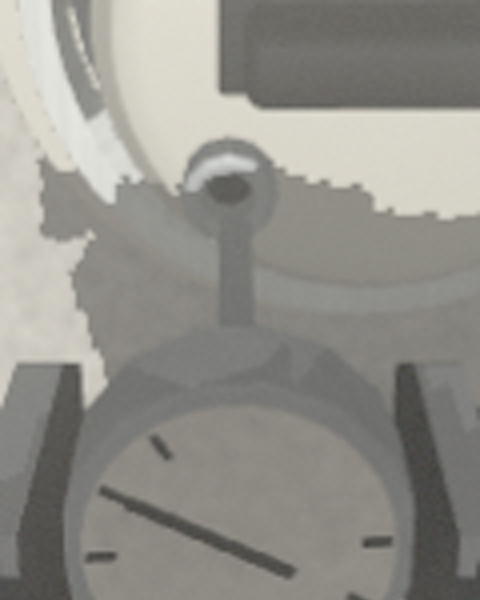

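```bash
python3 - <<'E'
from h import *
import pickle
p=pickle.load(open('w51.pkl','rb'));P=np.array([.6252,.0429,.2769])
x=atz(p,277,217,.160);print('port',x)
b=np.clip((p['img']/255.)**.6*255,0,255).astype(np.uint8);p['img']=b
C=[(x[0],x[1],.160,.009,(0,0,255)),(x[0],x[1],.160,.0045,(0,0,255))]
C+=[(P[0],P[1],P[2]-.085+k,.0025,(0,255,0)) for k in (0,.01,.02,.04,.06)]+[(P[0],P[1],P[2]+.011,.018,(255,0,0))]
overlay(p,C,(220,170,340,330),4,'d51.png')
for k in(0,.03,.06):print(proj(p,P+[0,0,-.085+k]))
E
```

```text
port [0.62700379 0.05012014 0.16      ]
[277.69739607 222.02785627]
[277.68189001 239.85765884]
[277.66216841 263.53622153]
```

View pics/d51.png

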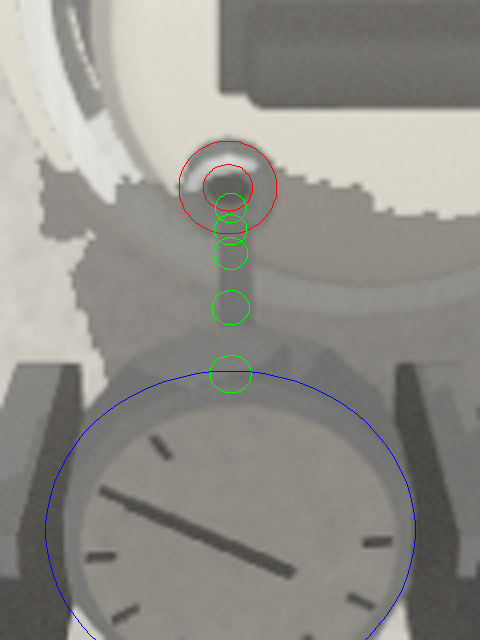

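```bash
python3 - <<'E'
from h import *
go(.6275,.0507,.255,170.3)
E
```

```text
t 67.5 pos [0.6253 0.0428 0.2767] rot [-179.9   -0.2  170. ] F [-0.5 -0.1 -0.3] op 0.0342 q [ 3.900e+00  1.740e+01  2.840e+01  1.012e+02 -1.000e-01 -7.610e+01]
shift cm [-0.09  0.82  2.16] norm 2.32 turn [-0.1 -0.2 -0.3]
```

Call:
play_rows(rows=[[1,[-0.05,0.8,0.6],[-0.1,-0.2,-0.3]],[1,[0,0,0.7],[0,0,0]],[1,[0,0,0.4],[0,0,0]],[1,[0,0,0],[0,0,0]],[1,[0,0,0],[0,0,0]]])

```text
time: 68.0
ee_pos: [0.6278, 0.0505, 0.2581]
tcp_rot: [180.0, -0.0, 170.3]
wrist_force: [-0.2, -0.1, -1.4]
opening: 0.0344
```

```bash
python3 - <<'E'
from h import *
go(.6275,.0507,.255,170.3)
p=camera('wrist');save(p,'w52.png');P=np.array(get_obs()['ee_pos'])
p['img']=np.clip((p['img']/255.)**.6*255,0,255).astype(np.uint8)
x=(.627,.0501)
C=[(x[0],x[1],.160,.009,(0,0,255)),(x[0],x[1],.160,.0045,(0,0,255)),(P[0],P[1],P[2]-.085,.0025,(0,255,0))]
overlay(p,C,(230,180,330,300),5.5,'d52.png')
q=camera('side');save(q,'s52.png');r=camera('scene');save(r,'c52.png')
a=cv2.imread('pics/c52.png');b=cv2.imread('pics/s52.png');cv2.imwrite('pics/z52.png',np.hstack([cv2.resize(a[160:240,240:320],None,fx=5,fy=5,interpolation=2),cv2.resize(b[140:220,240:320],None,fx=5,fy=5,interpolation=2)]))
E
```

```text
t 68.0 pos [0.6278 0.0505 0.2581] rot [ 1.8000e+02 -2.0000e-02  1.7028e+02] F [-0.2 -0.1 -1.4] op 0.0344 q [  4.6  17.   25.8  98.8   0.  -75.7]
shift cm [0.04 0.01 0.31] norm 0.31 turn [ 0.   -0.02 -0.02]
```

View pics/d52.png

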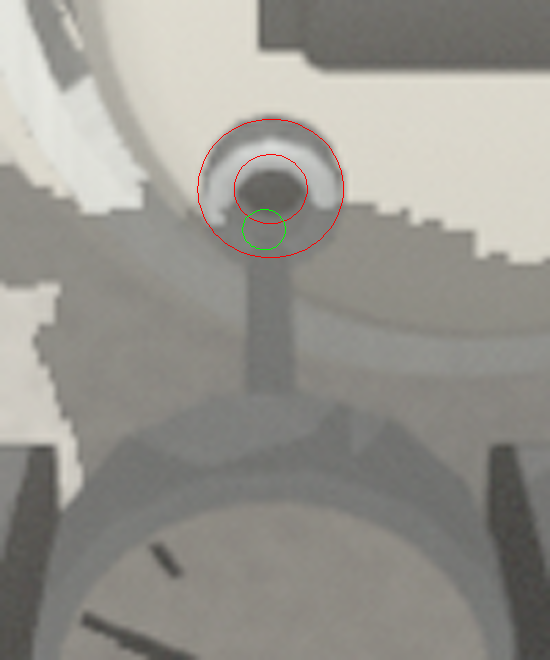

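View pics/z52.png

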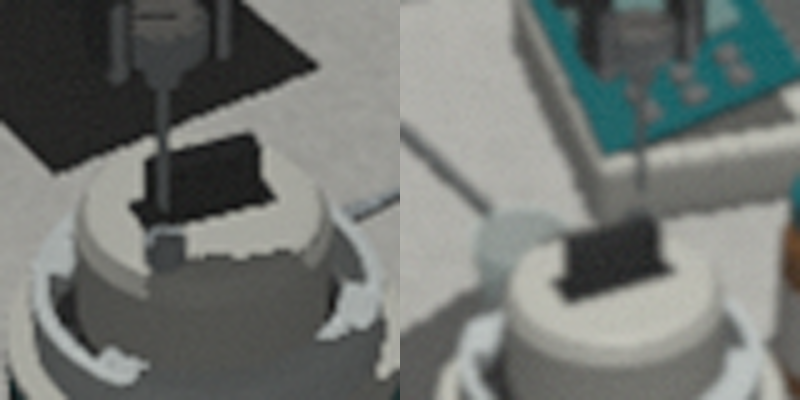

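Call:
play_rows(rows=[[1,[0.04,0.1,0.5],[0,0,0]],[1,[0,0,0.4],[0,0,0]],[1,[0,0,0.3],[0,0,0]],[1,[0,0,0.2],[0,0,0]]])

```text
time: 68.55
ee_pos: [0.6279, 0.0516, 0.2439]
tcp_rot: [180.0, 0.1, 170.3]
wrist_force: [0.7, -0.4, -1.0]
opening: 0.0343
```

Call:
play_rows(rows=[[1,[0.04,0,0.4],[0,0,0]],[1,[0,0,0.3],[0,0,0]],[1,[0,0,0.3],[0,0,0]],[1,[0,0,0.2],[0,0,0]]])

```text
time: 68.95
ee_pos: [0.6273, 0.0517, 0.2306]
tcp_rot: [180.0, 0.0, 170.3]
wrist_force: [-0.0, 0.5, -1.0]
opening: 0.0341
```

```bash
python3 - <<'E'
from h import *
go(.6275,.0515,.178,170.3)
p=camera('wrist');save(p,'w53.png');P=np.array(get_obs()['ee_pos'])
p['img']=np.clip((p['img']/255.)**.6*255,0,255).astype(np.uint8)
overlay(p,[],(230,180,330,300),5,'d53.png')
r=camera('scene');save(r,'c53.png')
a=cv2.imread('pics/c53.png');b=cv2.imread('pics/d53.png');cv2.imwrite('pics/z53.png',np.hstack([cv2.resize(a[160:240,240:320],(600,600),interpolation=2)[:, :300],b]) if b.shape[0]==600 else a)
E
```

```text
t 68.95 pos [0.6273 0.0517 0.2306] rot [1.7998e+02 4.0000e-02 1.7027e+02] F [-0.   0.5 -1. ] op 0.0341 q [  4.7  16.   21.5  95.4   0.  -75.6]
shift cm [-0.02 -0.02  5.26] norm 5.26 turn [ 0.02  0.04 -0.03]
```

View pics/z53.png

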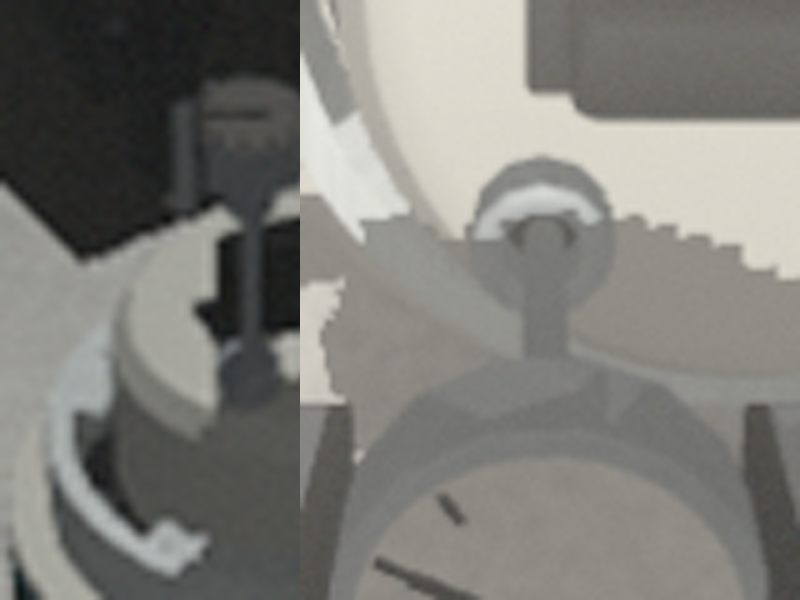

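Call:
play_rows(rows=[[1,[0,0,0.6],[0,0,0]],[1,[0,0,0.6],[0,0,0]],[1,[0,0,0.6],[0,0,0]],[1,[0,0,0.4],[0,0,0]]])

```text
time: 69.45
ee_pos: [0.6276, 0.0517, 0.2074]
tcp_rot: [180.0, 0.1, 170.3]
wrist_force: [-0.2, 0.1, -0.8]
opening: 0.0342
```

```bash
python3 - <<'E'
from h import *
go(.6275,.0515,.179,170.3)
E
```

```text
t 69.45 pos [0.6276 0.0517 0.2074] rot [1.7997e+02 9.0000e-02 1.7026e+02] F [-0.2  0.1 -0.8] op 0.0342 q [  4.7  15.5  18.3  92.7   0.  -75.6]
shift cm [ 0.01 -0.02  2.84] norm 2.84 turn [ 0.03  0.09 -0.04]
```

Call:
play_rows(rows=[[1,[0,0,0.6],[0,0,0]],[1,[0,0,0.6],[0,0,0]],[1,[0,0,0.6],[0,0,0]],[1,[0,0,0.3],[0,0,0]]])

```text
time: 69.85
ee_pos: [0.6273, 0.0516, 0.1838]
tcp_rot: [180.0, 0.0, 170.3]
wrist_force: [0.8, 0.4, 0.1]
opening: 0.0338
```

Call:
play_rows(rows=[[1,[0,0,0.3],[0,0,0]],[1,[0,0,0.2],[0,0,0]],[1,[0,0,0.2],[0,0,0]],[1,[0,0,0.2],[0,0,0]]])

```text
time: 70.25
ee_pos: [0.6276, 0.0518, 0.1766]
tcp_rot: [179.9, 0.2, 170.3]
wrist_force: [-2.5, -0.1, 8.1]
opening: 0.0341
```

Call:
play_rows(rows=[[1,[0,0,-0.1],[0,0,0]],[0.45,[0,0,0],[0,0,0]],[0.45,[0,0,0],[0,0,0]],[0.4,[0,0,0],[0,0,0]],[0.3,[0,0,0],[0,0,0]],[0.3,[0,0,0],[0,0,0]],[0.3,[0,0,-3],[0,0,0]],[0.3,[0,0,-4],[0,0,0]],[0.3,[0,-1.5,-4],[0,0,0]],[0,[0,-1.5,-2],[0,0,0]],[0,[0,0,0],[0,0,0]],[0,[0,0,0],[0,0,0]]])

```text
time: 71.45
ee_pos: [0.6212, 0.0217, 0.3102]
tcp_rot: [180.0, 0.0, 170.3]
wrist_force: [1.4, 0.1, -0.7]
opening: 0.0855
```

```bash
python3 - <<'E'
from h import *
st()
p=camera('wrist');save(p,'w54.png')
q=camera('side');save(q,'s54.png');r=camera('scene');save(r,'c54.png')
a=cv2.imread('pics/c54.png');b=cv2.imread('pics/s54.png');cv2.imwrite('pics/z54.png',np.hstack([cv2.resize(a[150:270,220:340],None,fx=3.3,fy=3.3,interpolation=2),cv2.resize(b[150:270,230:350],None,fx=3.3,fy=3.3,interpolation=2)]))
E
```

```text
t 71.45 pos [0.6212 0.0217 0.3102] rot [1.7998e+02 5.0000e-02 1.7030e+02] F [ 1.4  0.1 -0.7] op 0.0855 q [  2.   17.9  32.9 104.9   0.  -78.3]
```

View pics/z54.png

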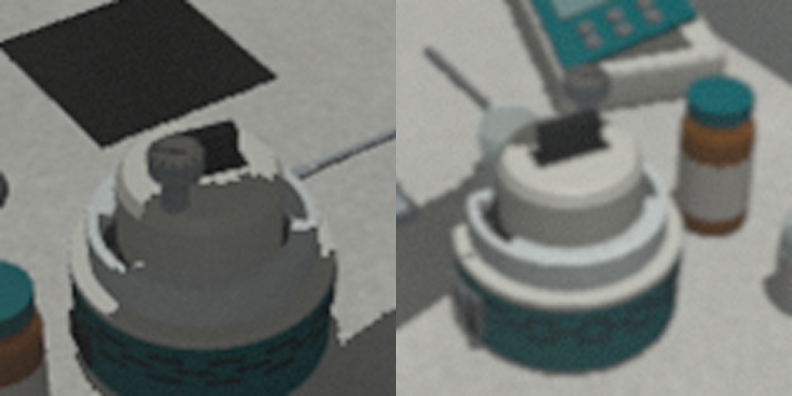

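View pics/w54.png

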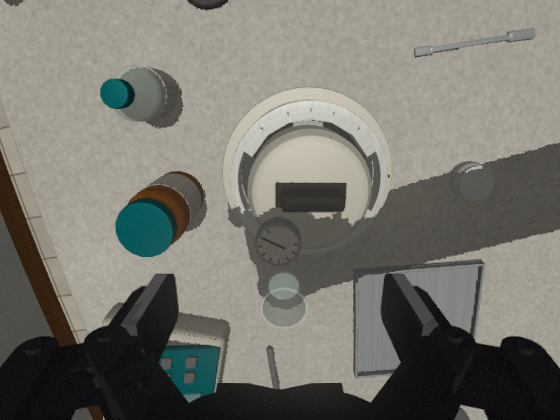

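```bash
python3 - <<'E'
from h import *
p=camera('wrist')
p['img']=np.clip((p['img']/255.)**.6*255,0,255).astype(np.uint8)
overlay(p,[(.627,.0508,.190,.018,(0,0,255)),(.627,.0508,.182,.018,(0,255,255)),(.627,.0508,.200,.018,(0,255,0)),(*OV,.105,.069,(255,0,0))],(210,70,410,290),3,'d54.png')
E
```

```text
(no output)
```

View pics/d54.png

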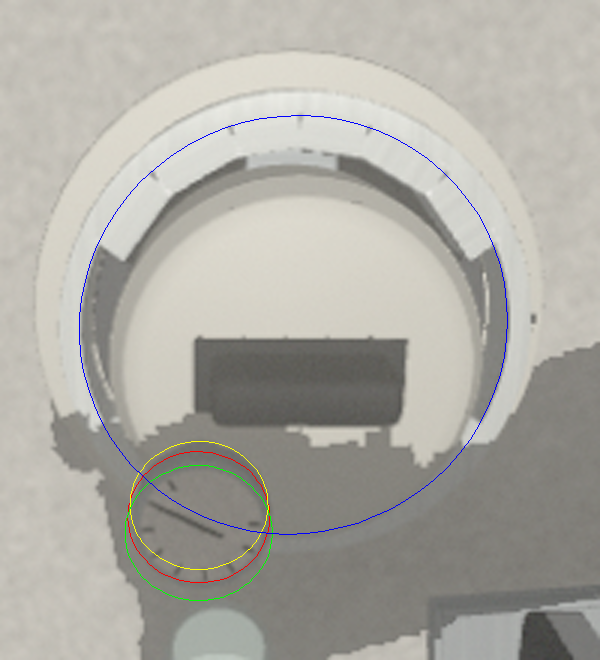

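```bash
python3 - <<'E'
from h import *
st();print(job_done())
E
```

```text
t 71.65 pos [0.6207 0.0222 0.3092] rot [-1.7999e+02 -7.0000e-02  1.7036e+02] F [-0.7  0.4  0.2] op 0.0854 q [  2.   17.9  32.8 104.9   0.  -78.3]
the job is handed in; nothing more can be done
None
```

I completed the whole job in the order asked and handed it in at 71.7 s. The hood came off and was parked on the mat. All four vials went into their own sockets. The hood was then refitted and locked, and the thermometer was pushed into its port.

**What the last checks showed**
- **Vials:** before refitting the hood, the wrist camera showed all four caps at their seated height (132 mm). Each vial met firm resistance at the bottom of its socket.
- **Hood lock:** an upward pull of 29 N did not move the hood. The bar lies along the oven's x to within about 1°, and one ear is visible under a lug.
- **Thermometer:** the hub met 8 N of resistance at the port. The tool was about 2 mm lower than I expected there. The dial's apparent height fits the hub resting on the port. That fit is good to a few millimetres.

**What went wrong or disagreed**
- **Gripper slip:** the grip slid about 8 mm along the bar during the first press and twist. I used a firmer grip for the refit and it held.
- **Hood knocked:** while parked, the hood was moved about 3 cm. It stayed upright on the mat, so I measured it again before picking it up.
- **Fourth vial:** on its first approach it brushed a seated vial and tilted in the gripper. I set it back in the tray, gripped it again and carried it higher. The seated vials stayed in place.
- **Camera offset:** the scene and side cameras differed from the wrist camera by about 3 mm in x. The fits agreed with the wrist camera, so I used that.

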